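# Rack the laser-marked housings and read their codes

### The job

Lay every housing on the mat into the sloped rack: each in the middle of a bay of its own, lengthwise up the slope, label up, its lower end down at the lip. Then take the code reader from its stand and, without touching the housings, hold it about 8 cm off each label in turn, square to the label and pointing at its middle, keeping it on target for a good second: the red-ended housing first, then yellow, then green, then blue (one may be missing). Hang the reader back in its stand by its shoulder plate, the same way round as before or turned half round, leave the housings lying in the rack as described, and do not disturb the bottle, screwdriver or blue tray.

Things in the scene. Friction and masses are not known exactly. Their poses are not given: they have to be found in the camera images.
- housing_red: loose black plastic housing, a block 80 (x) x 46 (y) x 24 (z) mm, 120 g, with a red end band on its last 16 mm at +x; white 28 mm square label with a black code pattern in the middle of its top (+z) face. Origin: centre of the underside. Lies on the grey rubber mat at the start, label up. May be absent (one of the four may be missing).
- housing_yellow: loose black plastic housing, a block 80 (x) x 46 (y) x 24 (z) mm, 120 g, with a yellow end band on its last 16 mm at +x; white 28 mm square label with a black code pattern in the middle of its top (+z) face. Origin: centre of the underside. Lies on the grey rubber mat at the start, label up. May be absent (one of the four may be missing).
- housing_green: loose black plastic housing, a block 80 (x) x 46 (y) x 24 (z) mm, 120 g, with a green end band on its last 16 mm at +x; white 28 mm square label with a black code pattern in the middle of its top (+z) face. Origin: centre of the underside. Lies on the grey rubber mat at the start, label up. May be absent (one of the four may be missing).
- housing_blue: loose black plastic housing, a block 80 (x) x 46 (y) x 24 (z) mm, 120 g, with a blue end band on its last 16 mm at +x; white 28 mm square label with a black code pattern in the middle of its top (+z) face. Origin: centre of the underside. Lies on the grey rubber mat at the start, label up. May be absent (one of the four may be missing).
- label_red (a point): middle of the code label of the red-ended housing, 24 mm above the centre of its underside; axes as the housing's, z is square out of the label
- label_yellow (a point): middle of the code label of the yellow-ended housing, 24 mm above the centre of its underside; axes as the housing's, z is square out of the label
- label_green (a point): middle of the code label of the green-ended housing, 24 mm above the centre of its underside; axes as the housing's, z is square out of the label
- label_blue (a point): middle of the code label of the blue-ended housing, 24 mm above the centre of its underside; axes as the housing's, z is square out of the label
- deck: sloped aluminium deck, 110 (x) x 425 (y) mm, of the fixed blue rack. Origin: centre of its top surface, 70 mm above the bench. z is square out of it, x points up the slope (0.35 rad above level, low edge towards the robot), y runs along the rack. Yellow lip at the low edge: inner face at x = -55 mm, 12 mm high. Grey ribs 5 mm wide, 4 mm high at y = -210, -105, 0, 105, 210 mm make four bays
- bay_1 (a point): on the deck surface, middle of the rightmost bay (deck y = -157.5 mm), where the origin of a housing lying lengthwise against the lip belongs (deck x = -15 mm)
- bay_2 (a point): the same for the bay at deck y = -52.5 mm
- bay_3 (a point): the same for the bay at deck y = 52.5 mm
- bay_4 (a point): the same for the leftmost bay, deck y = 157.5 mm
- reader: loose hand-held code reader, 220 g, 135 mm tall, used window down. Origin: centre of the window in its underside; it reads along -z. From below: orange head 40 x 40 mm up to z = 60 mm, grey shoulder plate 50 (x) x 90 (y) mm from z = 60 to 68 mm, black handle 34 (x) x 28 (y) mm from z = 68 to 135 mm. At the start it hangs in its stand by the shoulder plate
- reader_window (a point): centre of the reader's window, the same point as the reader's origin, axes as the reader's; it reads along -z, window 45 to 120 mm from a label
- stand: fixed dark steel stand of the reader. Origin: centre of its underside. Base 110 (x) x 130 (y) x 8 mm; two walls, 90 mm long in x, at y = -41 to -29 and 29 to 41 mm, up to z = 100 mm, open at front, back and above. The reader's head hangs between them with 9 mm to spare each side, shoulder plate across their tops, window 40 mm above the bench
- amber_bottle: bystander: amber bottle, radius 26 mm, 110 mm tall, origin at centre of its underside
- screwdriver: bystander: screwdriver lying on the bench behind the work
- parts_tray: bystander: open blue plastic tray 100 x 140 x 40 mm, origin at centre of its underside
Not all that is in view belongs to the job. Leave any pink or turquoise look-alike of the reader alone.

How it is judged:
By the outcome, as a careful person would: the job done as asked, in the order asked, and still so for the second after the job is handed in, with the robot touching nothing.
Of housing_red, housing_yellow, housing_green, housing_blue only 3 to 4 are there at a start; the rules pass over those that are not, and their reading is None.
At some moment in a run one of housing_red, housing_yellow, housing_green, housing_blue may be knocked a few centimetres aside while the robot is not near it.
It also fails if it takes over 210 s, if anything falls off the work surface, if the arm or the gripper's body presses on something with over 40 N, if the wrist force passes 120 N, or if a joint passes its speed limit or range.

### The arm

A 7-joint arm with a two-finger parallel gripper is mounted at the origin on the work surface. World frame = base frame: x ahead of the robot, y to its left, z up, the work surface at z = 0. Lengths are in m, angles in rad, forces in N, time in s.
With the tool pointing down it reaches from about 0.425 to 0.875 m from the base axis. Payload 8.4 kg.
Tool frame: the origin (TCP) lies midway between the tips of the shut fingers; the grasp point (between the pads) lies 19 mm behind it; x points along the fingers, z is the direction in which the jaws open and shut, and the axes are right-handed (so a half turn about x gives the same grasp; the last joint's range is limited). The gripper opens to 85 mm and grips with 20 to 120 N. Pads are 22 mm wide; open, the fingers measure 114 mm over their backs; the gripper's body (76 mm by 85 mm) begins 54 mm behind the grasp point. The pads swing forward as they close: fully open they stand 13 mm farther back than shut.
Start: joints at [-1.232, 0.333, 0.04, 1.465, -0.013, 1.343, -0.059], TCP at [0.276, 0.589, 0.231] pointing down, gripper open.
Joint ranges: [-2.58, 2.58], [-0.38, 2.09], [-1.3, 1.39], [0.25, 2.4], [-1.5, 4.64], [0.08, 2.09], [-2.65, 2.65]. Speed limits (rad/s): [2.22, 2.22, 2.79, 2.79, 3.14, 3.14, 3.14].

### API

Orientations are given as a unit quaternion [x, y, z, w].
In Python, from cell import get_state, optics, sign_off gives the robot as it stands.
- The arm moves only by the tool apply_moves, never from a script. Its argument "rows" is a list of rows, each an object of numbers: "dx", "dy", "dz": the shift along the tool's x, y, z in m; "wx", "wy", "wz": the turn, a rotation vector about the tool's x, y, z in degrees; "grip": the closure, from 0 (fully open) to 1 (shut). A call has 1 to 8 rows; each row shifts and turns the commanded pose from where the row before left it, along the tool's axes as they then stand; what a row does not reach is not made up. A row lasts 1/12 s, in which the tool goes at most 41.7 mm and 7.16 degrees, less where a joint would pass 70% of its speed; a pose out of reach is approached as far as the arm can. A call is refused whole if a number of a shift passes 0.0417 or a number of a turn 7.16, either way. A call with a gripper value outside its range is refused whole. The fingers move at their own pace and stop on an object; "grip_force" is the grip in N (left out, the last holds). Time passes only in rows, so rows that do not move let the fingers close. It gives the time, the measured TCP pose, the force and the opening at its end, in the units of the state.
- get_state(): the state, without advancing time (a new reading comes with each control period).
- optics.grab_frame(name): name is "scene" or "top" or "wrist"; returns (picture, depth): 400x640x3 uint8, red, green, blue; 400x640 float32, m along the optical axis (not along the pixel's ray), 0 where there is no reading.
- optics.camera_params(name): a dict with "mtx" (3x3 intrinsics, pixels), "eye" and "attitude" of the camera in the world. Camera axes: x right, y up, looking along -z (the intrinsics and any distortion apply to the point x, -y, -z); pixel columns grow to the right and rows downward; lengths in m; the calibration is good to about 2 mm. The wrist camera is an equidistant fisheye: a pixel r from the principal point sees the ray r / f radians off the axis. A picture is of the moment at which its call begins: read the wrist's pose just before it. camera_params takes no time and is no camera call; for the wrist camera it gives the pose at the moment of the call.
- sign_off(): hands the job in, once; it reports no verdict.
The state is a dict: "t": time; "qpos": joint angles; "joint_vel": joint speeds; "joint_torque": joint torques, N m; "eef_pos": TCP position; "orientation": TCP orientation; "force": force on the tool from outside, world axes, zero at the start; "moment": the same for the moment, N m; "width": finger opening in m.
Only numpy, scipy, OpenCV 4.12 (cv2) and the standard library are available. Lean on these libraries where they do the work, as an engineer would, in place of code of your own. Each camera call takes 0.05 s, during which the arm holds its last target.

## Working session

There is one attempt and no reset: what is moved stays moved. The work goes in short steps, Python scripts to look and compute and a tool call to move; the robot and the scene stay as the last step left them, time stands still between calls to the robot, and variables do not carry over. Pictures are saved under pics/ and viewed, and the job is handed in when it is done.

Besides the shell and the picture viewer there is one more tool, called by a JSON object that holds its "method" and its "body". apply_moves: Moves the arm, as the interface text tells. Its arguments: {"type":"object","properties":{"rows":{"type":"array","items":{"type":"object","properties":{"dx":{"type":"number"},"dy":{"type":"number"},"dz":{"type":"number"},"wx":{"type":"number"},"wy":{"type":"number"},"wz":{"type":"number"},"grip":{"type":"number"}}}},"grip_force":{"type":"number"}},"required":["rows"]}

```bash
ls; mkdir -p pics; python3 - <<'E'
from cell import get_state, optics
import cv2, numpy as np
s=get_state(); print(s)
for n in ["scene","top","wrist"]:
    p=optics.camera_params(n); print(n,p)
    im,d=optics.grab_frame(n); cv2.imwrite(f"pics/{n}0.png",im[:,:,::-1]); np.save(f"pics/{n}0.npy",d)
E
```

```text
pics
{'t': 0.0, 'qpos': array([-1.23216872,  0.33392272,  0.03987693,  1.46626231, -0.01340655,
        1.34331753, -0.05848663]), 'joint_vel': array([-4.89038559e-05,  6.07462285e-04, -2.27423098e-04, -1.47623867e-03,
        7.51346196e-04,  1.15262108e-04, -8.76339671e-04]), 'joint_torque': array([-1.68590577e-05, -6.58561707e+01,  1.36561241e+00, -4.05545068e+01,
        1.68087543e-02,  1.28452500e-02,  1.83729350e-05]), 'eef_pos': array([0.27541367, 0.588261  , 0.23041806]), 'orientation': array([-0.37982268,  0.59712221,  0.37913661,  0.59618389]), 'force': array([-0.50098731,  0.7033968 , -0.53632343]), 'moment': array([-0.0190092 ,  0.0047386 , -0.04567045]), 'width': 0.08537331747760615}
scene {'mtx': array([[431.0450957 ,   0.        , 315.76018817],
       [  0.        , 431.0450957 , 201.94027337],
       [  0.        ,   0.        ,   1.        ]]), 'eye': array([ 1.14210969, -0.4579623 ,  0.88677919]), 'attitude': array([0.33183633, 0.17057286, 0.41426408, 0.83016554])}
top {'mtx': array([[419.03309063,   0.        , 320.16461511],
       [  0.        , 419.03309063, 203.57690807],
       [  0.        ,   0.        ,   1.        ]]), 'eye': array([ 0.36919428, -0.00444976,  1.12995645]), 'attitude': array([-0.05574662,  0.04113103,  0.71643219, -0.69420852])}
wrist {'mtx': array([[309.70691629,   0.        , 321.54518792],
       [  0.        , 309.70691629, 197.17904202],
       [  0.        ,   0.        ,   1.        ]]), 'eye': array([0.21394256, 0.61601083, 0.37279779]), 'attitude': array([-0.11361195, -0.07196089,  0.53195295,  0.83602632])}
```

View pics/scene0.png

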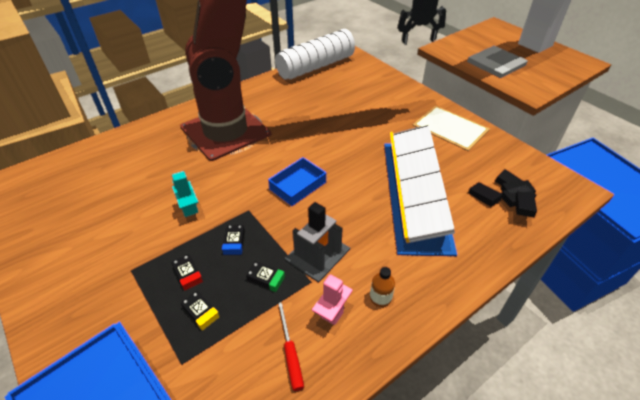

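View pics/top0.png

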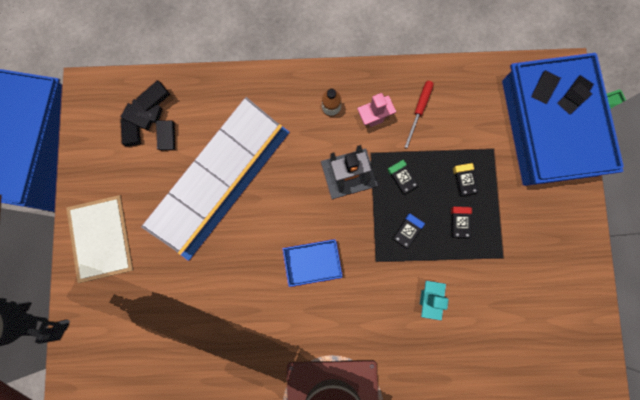

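View pics/wrist0.png

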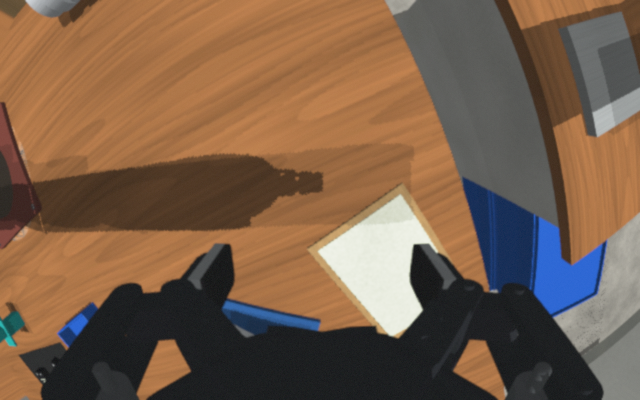

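```bash
cat > h.py <<'E'
import numpy as np, cv2
from scipy.spatial.transform import Rotation as R
from cell import get_state, optics
def grab(n,tag=None):
    p=optics.camera_params(n); im,d=optics.grab_frame(n)
    if tag: cv2.imwrite(f"pics/{tag}.png",im[:,:,::-1]); np.save(f"pics/{tag}.npy",d); np.save(f"pics/{tag}_p.npy",p,allow_pickle=True)
    return im,d,p
def unproj(p,u,v,d):
    K=p["mtx"];u=np.asarray(u,float);v=np.asarray(v,float);d=np.asarray(d,float)
    c=np.stack([(u-K[0,2])/K[0,0]*d,-(v-K[1,2])/K[1,1]*d,-d],-1)
    return R.from_quat(p["attitude"]).apply(c)+p["eye"]
def ray_z(p,u,v,z):
    K=p["mtx"]
    c=np.stack([(np.asarray(u,float)-K[0,2])/K[0,0],-(np.asarray(v,float)-K[1,2])/K[1,1],-np.ones(np.shape(u))],-1)
    r=R.from_quat(p["attitude"]).apply(c)
    t=(z-p["eye"][2])/r[...,2]
    return p["eye"]+r*t[...,None]
def proj(p,X):
    c=R.from_quat(p["attitude"]).inv().apply(np.asarray(X)-p["eye"]);K=p["mtx"]
    return np.stack([K[0,2]+K[0,0]*c[...,0]/-c[...,2],K[1,2]-K[1,1]*c[...,1]/-c[...,2]],-1)
def proj_fish(p,X):
    c=R.from_quat(p["attitude"]).inv().apply(np.asarray(X)-p["eye"]);K=p["mtx"]
    x,y,z=c[...,0],-c[...,1],-c[...,2]; rr=np.hypot(x,y); th=np.arctan2(rr,z)
    return np.stack([K[0,2]+K[0,0]*th*x/rr,K[1,2]+K[0,0]*th*y/rr],-1)
def crop(tag,u0,v0,u1,v1,k,out):
    im=cv2.imread(f"pics/{tag}.png")[v0:v1,u0:u1]
    cv2.imwrite(f"pics/{out}.png",cv2.resize(im,None,fx=k,fy=k,interpolation=cv2.INTER_CUBIC))
E
python3 - <<'E'
from h import *
im,d,p=grab("top","top1")
P=lambda u,v: unproj(p,u,v,np.median(d[v-1:v+2,u-1:u+2]))
for nm,u,v in [("bench",220,300),("mat",435,215),("reader handle top",352,160),("housing",403,178),("deckmid",215,175),("screw",425,98),("tray",313,263)]:
    print(nm,P(u,v).round(4))
hsv=cv2.cvtColor(im,cv2.COLOR_RGB2HSV)
V,U=np.mgrid[:400,:640]
W=unproj(p,U,V,d)
mat=(U>376)&(U<500)&(V>152)&(V<258)
for nm,c in dict(red=(0,),yellow=(27,),green=(65,),blue=(112,)).items():
    hd=np.abs(hsv[...,0].astype(int)-c[0]); hd=np.minimum(hd,180-hd)
    m=mat&(hd<12)&(hsv[...,1]>130)&(hsv[...,2]>90)
    print(nm,m.sum(),U[m].mean(),V[m].mean(),W[m].mean(0).round(4))
# heights of housings
m=mat&(W[...,2]>0.016)&(d>0)
n,l,st,c=cv2.connectedComponentsWithStats(m.astype(np.uint8))
for i in range(1,n):
    if st[i,4]>50:
        q=l==i; (cx,cy),(w,h),a=cv2.minAreaRect(W[q][:,:2].astype(np.float32)*1000)
        print(st[i],W[q].mean(0).round(4),np.percentile(W[q][:,2],[10,50,90]).round(4),cx,cy,w,h,a)
crop("top1",370,145,505,265,5,"c_mat"); crop("top1",310,130,400,210,8,"c_stand"); crop("top1",135,90,295,265,4,"c_rack")
E
```

```text
bench [0.2762 0.2899 0.0005]
mat [ 0.484  -0.2915  0.0016]
reader handle top [ 0.6014 -0.0639  0.1747]
housing [ 0.5835 -0.2071  0.0257]
deckmid [0.5993 0.2854 0.0712]
screw [ 0.8041 -0.2797  0.0261]
tray [0.3659 0.0403 0.0051]Traceback (most recent call last):
  File "<stdin>", line 8, in <module>
  File "h.py", line 11, in unproj
    return R.from_quat(p["attitude"]).apply(c)+p["eye"]
           ~~~~~~~~~~~~~~~~~~~~~~~~~~~~~~~~^^^
  File "scipy/spatial/transform/_rotation.pyx", line 2580, in scipy.spatial.transform._rotation.Rotation.apply
ValueError: Expected input of shape (3,) or (P, 3), got (400, 640, 3).
```

```bash
python3 - <<'E'
s=open('h.py').read()
s=s.replace('R.from_quat(p["attitude"]).apply(c)','(c@R.from_quat(p["attitude"]).as_matrix().T)').replace('R.from_quat(p["attitude"]).inv().apply(np.asarray(X)-p["eye"])','(np.asarray(X)-p["eye"])@R.from_quat(p["attitude"]).as_matrix()')
open('h.py','w').write(s)
E
python3 - <<'E'
from h import *
im=cv2.imread("pics/top1.png")[:,:,::-1].copy();d=np.load("pics/top1.npy");p=np.load("pics/top1_p.npy",allow_pickle=True).item()
hsv=cv2.cvtColor(im,cv2.COLOR_RGB2HSV)
V,U=np.mgrid[:400,:640]
W=unproj(p,U,V,d)
mat=(U>376)&(U<500)&(V>152)&(V<258)
band={}
for nm,c in dict(red=(0,),yellow=(27,),green=(65,),blue=(112,)).items():
    hd=np.abs(hsv[...,0].astype(int)-c[0]); hd=np.minimum(hd,180-hd)
    m=mat&(hd<12)&(hsv[...,1]>130)&(hsv[...,2]>90)&(W[...,2]>.018)
    print(nm,m.sum(),U[m].mean(),V[m].mean(),W[m].mean(0).round(4))
m=mat&(W[...,2]>0.016)&(d>0)
n,l,st,c=cv2.connectedComponentsWithStats(m.astype(np.uint8))
for i in range(1,n):
    if st[i,4]>50:
        q=l==i; (cx,cy),(w,h),a=cv2.minAreaRect(W[q][:,:2].astype(np.float32)*1000)
        print(st[i],W[q].mean(0).round(4),np.percentile(W[q][:,2],[10,50,90]).round(4),cx,cy,w,h,a)
crop("top1",370,145,505,265,5,"c_mat"); crop("top1",310,130,400,210,8,"c_stand"); crop("top1",135,90,295,265,3,"c_rack")
E
```

```text
red 131 462.32824427480915 209.7175572519084 [ 0.4918 -0.355   0.0324]
yellow 122 464.11475409836066 167.62295081967213 [ 0.6025 -0.3654  0.042 ]
green 60 397.31666666666666 165.9 [ 0.6134 -0.1913  0.0426]
blue 124 415.0241935483871 220.98387096774192 [ 0.4676 -0.2324  0.024 ]
[389 160  30  34 526] [ 0.5879 -0.2087  0.0237] [0.021  0.0237 0.0267] 588.6165161132812 -209.46453857421875 80.63581848144531 47.68538284301758 28.833721160888672
[455 163  24  33 542] [ 0.5752 -0.3759  0.0237] [0.021  0.0238 0.0265] 575.3978271484375 -376.30865478515625 80.3697280883789 48.24169921875 7.481062412261963
[453 207  19  31 555] [ 0.4615 -0.3542  0.0239] [0.0208 0.0239 0.0269] 461.5953369140625 -355.6439208984375 48.261356353759766 80.95623779296875 85.70256805419922
[393 214  32  35 550] [ 0.4423 -0.2138  0.0238] [0.0211 0.0238 0.0266] 442.46807861328125 -214.34706115722656 46.68670654296875 80.60242462158203 53.73322677612305
```

View pics/c_mat.png

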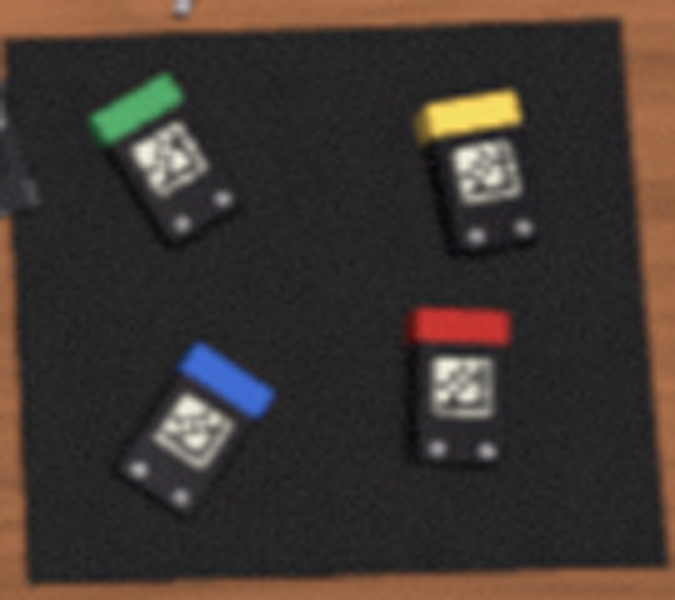

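View pics/c_stand.png

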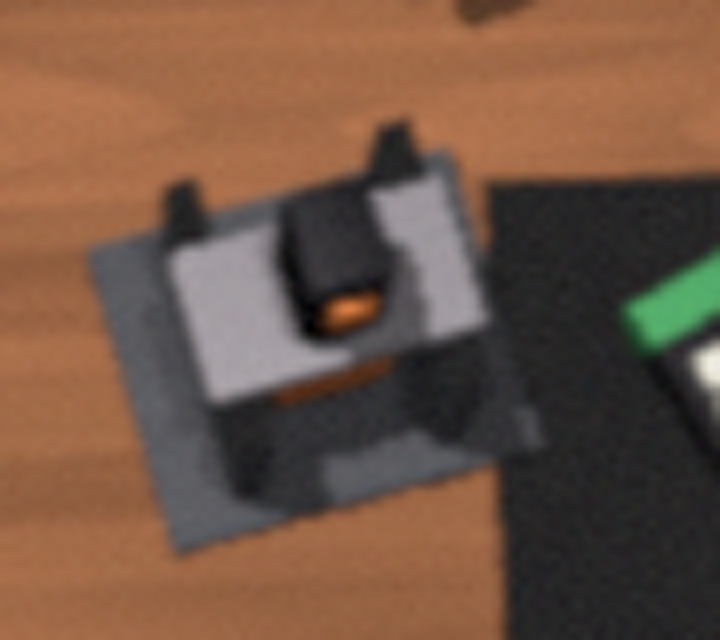

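View pics/c_rack.png

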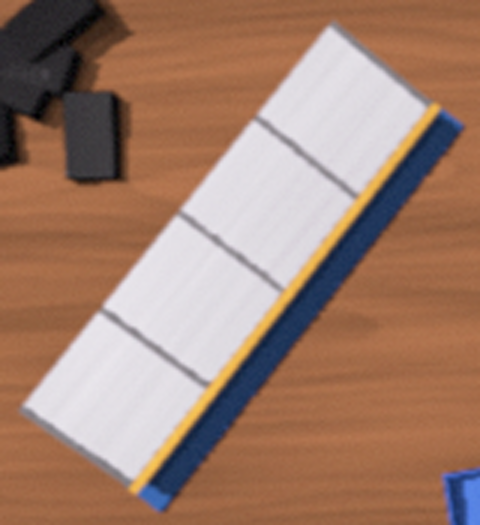

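```bash
cat > deck.py <<'E'
from h import *
from scipy.optimize import least_squares
p=np.load("pics/top1_p.npy",allow_pickle=True).item()
up=np.array([(333,27),(258,119),(180,213),(103,310),(24,408)])/3+[135,90]
lo=np.array([(432,108),(356,196),(283,290),(209,384),(133,487)])/3+[135,90]
ys=np.array([-210,-105,0,105,210])/1000
def T(q):
    c,s=np.cos(q[2]),np.sin(q[2])
    return R.from_euler('ZY',[q[2],-0.35]).as_matrix(), np.array([q[0],q[1],0.07])
def res(q):
    M,o=T(q)
    A=np.stack([0*ys+.055,ys,0*ys+.004],1)@M.T+o;B=np.stack([0*ys-.055,ys,0*ys+.004],1)@M.T+o
    return np.concatenate([(proj(p,A)-up),(proj(p,B)-lo)]).ravel()
E
python3 - <<'E'
from deck import *
q=least_squares(res,[.6,.28,.95]).x; print(q,np.abs(res(q)).max(),res(q).reshape(-1,2).round(1).tolist())
d=np.load("pics/top1.npy")
M,o=T(q)
# depth check
V,U=np.mgrid[:400,:640]; W=unproj(p,U,V,d); L=(W-o)@M
m=(abs(L[...,0])<.05)&(abs(L[...,1])<.2)&(abs(L[...,2])<.03)
print(np.median(L[m][:,2]), np.polyfit(L[m][:,0],L[m][:,2],1),np.polyfit(L[m][:,1],L[m][:,2],1))
# lip search by yellow colour
im=cv2.imread("pics/top1.png");h=cv2.cvtColor(im,cv2.COLOR_BGR2HSV)
y=(abs(h[...,0].astype(int)-22)<8)&(h[...,1]>150)&(h[...,2]>150)&(abs(L[...,0])<.09)
print("lip px local x/y",np.percentile(L[y][:,0],[5,50,95]),np.percentile(L[y][:,1],[1,50,99]),L[y][:,2].mean())
pl=np.array([(331.25,161.25),(365,151.5),(370.9,170.25),(336.6,180.6)])
X=ray_z(p,pl[:,0],pl[:,1],.108);print(X.round(4),X.mean(0),np.linalg.norm(X-np.roll(X,1,0),axis=1))
e=X[1]-X[0];print("yaw long",np.degrees(np.arctan2(e[1],e[0])));e=X[2]-X[3];print(np.degrees(np.arctan2(e[1],e[0])))
from h import get_state
s=get_state();print(R.from_quat(s['orientation']).as_matrix().round(3))
crop("scene0",280,190,370,280,7,"c_stand_s");crop("scene0",380,115,460,260,4,"c_rack_s")
E
```

```text
[0.60170081 0.29168164 0.89378324] 1.310831770799652 [[0.0, -1.3], [-0.2, -0.7], [0.1, -0.1], [-0.5, 0.0], [-0.8, 0.5], [0.1, -0.8], [1.1, 0.7], [0.6, 0.7], [0.1, 1.3], [-0.3, -0.5]]
-0.00030997051876326326 [-0.00206308 -0.00028825] [ 0.00148514 -0.00029473]
lip px local x/y [-0.05986335 -0.05711089 -0.05451799] [-0.20706808  0.00142581  0.20614422] 0.02668697550524255
[[ 0.6162 -0.0162  0.108 ]
 [ 0.6381 -0.1013  0.108 ]
 [ 0.5899 -0.1138  0.108 ]
 [ 0.5667 -0.0278  0.108 ]] [ 0.60272148 -0.06481725  0.108     ] [0.05088502 0.08788167 0.04987469 0.08904999]
yaw long -75.54338421915968
-74.90143444272812
[[-0.    -0.906  0.424]
 [-0.001  0.424  0.906]
 [-1.    -0.    -0.001]]
```

View pics/c_stand_s.png

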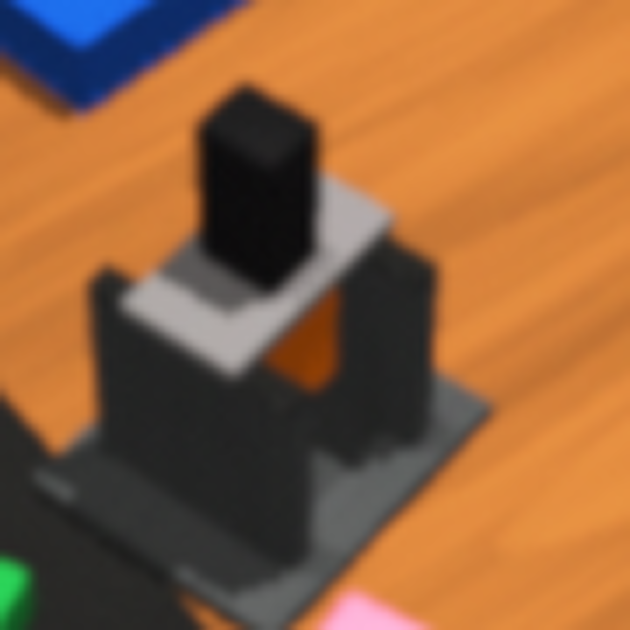

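View pics/c_rack_s.png

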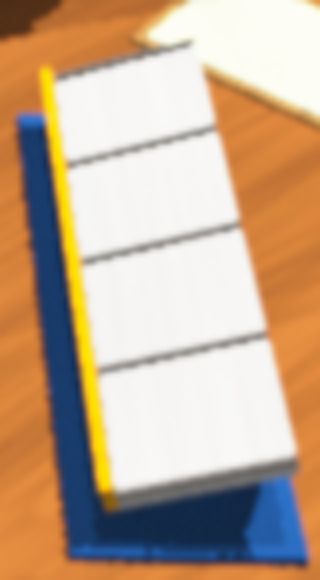

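```bash
cat >> deck.py <<'E'
ps=optics.camera_params("scene")
ups=np.array([(296,463),(266,334),(240,226),(214,128),(190,43)])/4+[380,115]
los=np.array([(114,492),(100,370),(84,260),(69,164),(57,77)])/4+[380,115]
def res2(q):
    M,o=T(q)
    A=np.stack([0*ys+.055,ys,0*ys+.004],1)@M.T+o;B=np.stack([0*ys-.055,ys,0*ys+.004],1)@M.T+o
    return np.concatenate([(proj(ps,A)-ups),(proj(ps,B)-los)]).ravel()
E
python3 - <<'E'
from deck import *
for f in (res,res2,lambda q:np.r_[res(q),res2(q)]):
    q=least_squares(f,[.6,.28,.95],loss='soft_l1').x; print(q.round(4)); r=f(q);print(np.abs(r).mean(),r.reshape(-1,2).round(1).tolist())
M,o=T(q)
for k,im,pp in (("top1",None,p),("scene0",None,ps)):
    im=cv2.imread(f"pics/{k}.png");im=cv2.resize(im,None,fx=4,fy=4,interpolation=cv2.INTER_CUBIC)
    for y in ys:
        a,b=proj(pp,np.array([[.055,y,.004],[-.055,y,.004]])@M.T+o)
        cv2.line(im,tuple((a*4+1.5).round().astype(int).tolist()),tuple((b*4+1.5).round().astype(int).tolist()),(0,0,255),1)
    im=im[360:1080,530:1200] if k=="top1" else im[460:1040,1480:1880]
    cv2.imwrite(f"pics/ov_{k}.png",im if k!="top1" else cv2.resize(im,None,fx=.8,fy=.8,interpolation=cv2.INTER_AREA))
E
```

```text
[0.6017 0.2916 0.8941]
0.5183736781094297 [[0.0, -1.3], [-0.2, -0.7], [0.1, -0.1], [-0.4, 0.1], [-0.8, 0.5], [0.1, -0.8], [1.1, 0.7], [0.7, 0.7], [0.1, 1.3], [-0.3, -0.5]]
[0.6081 0.2943 0.8904]
0.4697603485834563 [[0.2, -0.8], [0.2, 0.1], [0.1, -0.4], [0.8, -0.3], [1.6, -0.7], [0.0, 0.8], [-0.9, 0.2], [-0.7, 0.3], [-0.4, 0.1], [-0.5, 0.2]]
[0.6049 0.2928 0.8969]
0.8828304572372272 [[-0.7, -2.6], [-0.8, -1.9], [-0.4, -1.3], [-0.8, -1.1], [-1.1, -0.6], [-0.5, -2.1], [0.6, -0.6], [0.2, -0.5], [-0.2, 0.1], [-0.5, -1.6], [-0.7, -1.4], [-0.9, -0.5], [-1.2, -0.9], [-0.6, -0.7], [0.0, -1.0], [-0.8, 0.4], [-1.9, -0.2], [-1.9, 0.0], [-1.8, -0.2], [-2.0, -0.1]]
```

View pics/ov_top1.png

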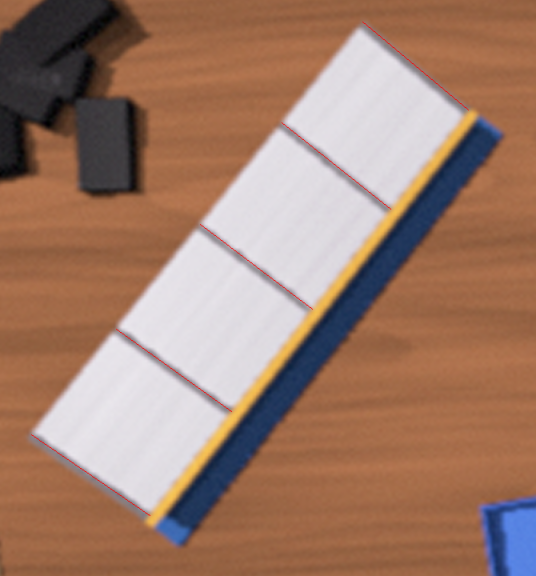

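View pics/ov_scene0.png

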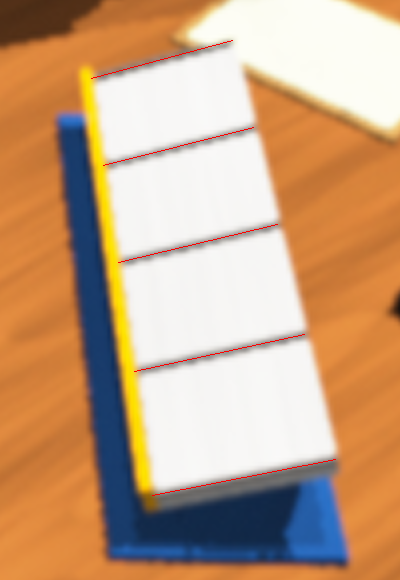

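```bash
cat > plan.py <<'E'
from h import *
import json
DK=(0.604,0.293,0.894)
def deckT():
    return R.from_euler('ZY',[DK[2],-0.35]).as_matrix(), np.array([DK[0],DK[1],0.07])
def down(jaw_deg):
    a=np.radians(jaw_deg); z=np.array([np.cos(a),np.sin(a),0]); x=np.array([0,0,-1.]); return np.stack([x,np.cross(z,x),z],1)
def ontodeck(sgn=-1):
    M,o=deckT(); x=-M[:,2]; z=sgn*M[:,1]; return np.stack([x,np.cross(z,x),z],1)   # jaw z along -deck y
def plan(pos,Rt,grip=None,cyl=True,n=None,start=None,maxmm=40):
    s=get_state()
    p0,R0=(s['eef_pos'],R.from_quat(s['orientation'])) if start is None else start
    p0=np.array(p0); pos=np.array(pos); Rt=R.from_matrix(Rt) if not isinstance(Rt,R) else Rt
    c=lambda p:np.array([np.hypot(p[0],p[1]),np.arctan2(p[1],p[0]),p[2]])
    rel=(R0.inv()*Rt).as_rotvec()
    a,b=c(p0),c(pos)
    def wp(f):
        if not cyl: return p0+(pos-p0)*f
        q=a+(b-a)*f; return np.array([q[0]*np.cos(q[1]),q[0]*np.sin(q[1]),q[2]])
    L=sum(np.linalg.norm(wp((i+1)/50)-wp(i/50)) for i in range(50))
    N=n or int(np.ceil(max(L*1000/maxmm,np.degrees(np.abs(rel).max())/7.0,1, np.degrees(abs(b[1]-a[1]))/6.5)))
    cp,cR=p0,R0; rows=[]
    for i in range(1,N+1):
        f=i/N; tp=wp(f); tR=R0*R.from_rotvec(rel*f)
        d=np.round(cR.inv().apply(tp-cp),3 if N>2 else 4); w=np.round(np.degrees((cR.inv()*tR).as_rotvec()),1)
        cp=cp+cR.apply(d); cR=cR*R.from_rotvec(np.radians(w))
        r={k:float(v) for k,v in zip(["dx","dy","dz","wx","wy","wz"],list(d)+list(w)) if v}
        if grip is not None:r["grip"]=grip
        rows.append(r)
    for i in range(0,N,8): print(json.dumps(rows[i:i+8]))
    print("rows",N,"end",cp.round(4))
    return cp,cR
def locate(tag=None,bounds=None):
    im,d,p=grab("top",tag)
    hsv=cv2.cvtColor(im,cv2.COLOR_RGB2HSV); V,U=np.mgrid[:400,:640]; W=unproj(p,U,V,d)
    mat=(U>372)&(U<503)&(V>148)&(V<262)&(W[...,2]>.012)&(W[...,2]<.04)&(d>0)
    n,l,st,c=cv2.connectedComponentsWithStats(mat.astype(np.uint8)); out={}
    for i in range(1,n):
        if st[i,4]<250: continue
        q=l==i; (cx,cy),(w,h),a=cv2.minAreaRect(W[q][:,:2].astype(np.float32)*1000)
        if h>w: a+=90; w,h=h,w
        best=None
        for nm,cc in dict(red=0,yellow=27,green=65,blue=112).items():
            hd=np.abs(hsv[...,0].astype(int)-cc); hd=np.minimum(hd,180-hd)
            m=q&(hd<12)&(hsv[...,1]>130)&(hsv[...,2]>90)
            if best is None or m.sum()>best[1]: best=(nm,m.sum(),W[m][:,:2].mean(0) if m.any() else None)
        v=best[2]*1000-[cx,cy]
        if v@[np.cos(np.radians(a)),np.sin(np.radians(a))]<0: a-=180
        out[best[0]]=(cx/1000,cy/1000,a); print(best[0],best[1],(round(cx/1000,4),round(cy/1000,4)),"yaw",round(a,1),"size",round(w,1),round(h,1))
    return out
E
python3 - <<'E'
from plan import *
o=locate()
x,y,a=o["red"]; plan([x,y,.23],down(a-90),grip=.25)
s=get_state();print(s['t'])
E
```

```text
green 61 (0.5885, -0.2091) yaw 28.6 size 80.6 47.6
yellow 125 (0.5752, -0.3767) yaw 8.0 size 80.2 46.8
red 132 (0.4614, -0.356) yaw -3.3 size 80.2 48.9
blue 126 (0.4422, -0.2139) yaw -36.1 size 80.5 46.3
[{"dy": -0.041, "dz": -0.004, "wx": 5.7, "grip": 0.25}, {"dy": -0.042, "dz": -0.002, "wx": 5.6, "grip": 0.25}, {"dy": -0.041, "dz": -0.001, "wx": 5.7, "grip": 0.25}, {"dy": -0.041, "dz": 0.001, "wx": 5.6, "grip": 0.25}, {"dy": -0.041, "dz": 0.002, "wx": 5.7, "grip": 0.25}, {"dy": -0.04, "dz": 0.003, "wx": 5.6, "grip": 0.25}, {"dy": -0.041, "dz": 0.005, "wx": 5.7, "grip": 0.25}, {"dy": -0.04, "dz": 0.006, "wx": 5.6, "grip": 0.25}]
[{"dy": -0.039, "dz": 0.007, "wx": 5.7, "grip": 0.25}, {"dy": -0.039, "dz": 0.009, "wx": 5.6, "grip": 0.25}, {"dx": 0.001, "dy": -0.039, "dz": 0.01, "wx": 5.7, "grip": 0.25}, {"dy": -0.038, "dz": 0.012, "wx": 5.6, "grip": 0.25}, {"dy": -0.038, "dz": 0.013, "wx": 5.7, "grip": 0.25}, {"dy": -0.037, "dz": 0.013, "wx": 5.6, "grip": 0.25}, {"dy": -0.036, "dz": 0.015, "wx": 5.7, "grip": 0.25}, {"dy": -0.036, "dz": 0.017, "wx": 5.6, "grip": 0.25}]
[{"dy": -0.035, "dz": 0.017, "wx": 5.7, "grip": 0.25}, {"dy": -0.034, "dz": 0.019, "wx": 5.6, "grip": 0.25}, {"dy": -0.034, "dz": 0.019, "wx": 5.7, "grip": 0.25}, {"dy": -0.032, "dz": 0.021, "wx": 5.6, "grip": 0.25}, {"dy": -0.032, "dz": 0.022, "wx": 5.7, "grip": 0.25}, {"dy": -0.031, "dz": 0.023, "wx": 5.6, "grip": 0.25}, {"dy": -0.03, "dz": 0.023, "wx": 5.7, "grip": 0.25}, {"dy": -0.029, "dz": 0.025, "wx": 5.6, "grip": 0.25}]
[{"dy": -0.028, "dz": 0.025, "wx": 5.7, "grip": 0.25}, {"dy": -0.027, "dz": 0.026, "wx": 5.6, "grip": 0.25}, {"dy": -0.026, "dz": 0.028, "wx": 5.7, "grip": 0.25}, {"dx": 0.001, "dy": -0.025, "dz": 0.027, "wx": 5.7, "grip": 0.25}]
rows 28 end [ 0.4612 -0.3555  0.2295]
0.25
```

{"method": "apply_moves", "body": {"rows": [{"dy":-0.041,"dz":-0.004,"wx":5.7,"grip":0.25},{"dy":-0.041,"dz":-0.002,"wx":5.6,"grip":0.25},{"dy":-0.041,"dz":-0.001,"wx":5.7,"grip":0.25},{"dy":-0.041,"dz":0.001,"wx":5.6,"grip":0.25},{"dy":-0.041,"dz":0.002,"wx":5.7,"grip":0.25},{"dy":-0.04,"dz":0.003,"wx":5.6,"grip":0.25},{"dy":-0.041,"dz":0.005,"wx":5.7,"grip":0.25},{"dy":-0.04,"dz":0.006,"wx":5.6,"grip":0.25}]}}

```text
$.rows[0]: bad value
```

{"method": "apply_moves", "body": {"rows": [{"dy":-0.039,"dz":0.007,"wx":5.7,"grip":0.25},{"dy":-0.039,"dz":0.009,"wx":5.6,"grip":0.25},{"dx":0.001,"dy":-0.039,"dz":0.01,"wx":5.7,"grip":0.25},{"dy":-0.038,"dz":0.012,"wx":5.6,"grip":0.25},{"dy":-0.038,"dz":0.013,"wx":5.7,"grip":0.25},{"dy":-0.037,"dz":0.013,"wx":5.6,"grip":0.25},{"dy":-0.036,"dz":0.015,"wx":5.7,"grip":0.25},{"dy":-0.036,"dz":0.017,"wx":5.6,"grip":0.25}]}}

```text
$.rows[0]: bad value
```

{"method": "apply_moves", "body": {"rows": [{"dy":-0.035,"dz":0.017,"wx":5.7,"grip":0.25},{"dy":-0.034,"dz":0.019,"wx":5.6,"grip":0.25},{"dy":-0.034,"dz":0.019,"wx":5.7,"grip":0.25},{"dy":-0.032,"dz":0.021,"wx":5.6,"grip":0.25},{"dy":-0.032,"dz":0.022,"wx":5.7,"grip":0.25},{"dy":-0.031,"dz":0.023,"wx":5.6,"grip":0.25},{"dy":-0.03,"dz":0.023,"wx":5.7,"grip":0.25},{"dy":-0.029,"dz":0.025,"wx":5.6,"grip":0.25}]}}

```text
$.rows[0]: bad value
```

{"method": "apply_moves", "body": {"rows": [{"dy":-0.028,"dz":0.025,"wx":5.7,"grip":0.25},{"dy":-0.027,"dz":0.026,"wx":5.6,"grip":0.25},{"dy":-0.026,"dz":0.028,"wx":5.7,"grip":0.25},{"dx":0.001,"dy":-0.025,"dz":0.027,"wx":5.7,"grip":0.25}]}}

```text
$.rows[0]: bad value
```

```bash
python3 - <<'E'
from plan import *
s=get_state();print(s['t'],s['qpos'].round(2),s['eef_pos'].round(4),s['width'],R.from_quat(s['orientation']).as_matrix().round(3).tolist())
im,d,p=grab("wrist","w1")
s=get_state();print(s['eef_pos'].round(4))
X=np.array([[.4614,-.356,.024]]);print(proj_fish(p,X))
o=locate()
E
```

```text
0.25 [-1.23  0.33  0.04  1.47 -0.01  1.34 -0.06] [0.2755 0.5885 0.2309] 0.08505697113134472 [[-0.0, -0.906, 0.424], [-0.001, 0.424, 0.906], [-1.0, -0.0, -0.001]]
[0.2755 0.5886 0.231 ]
[[ 45.1667715  382.43179981]]
green 55 (0.5885, -0.2091) yaw 29.1 size 80.7 46.7
yellow 126 (0.5755, -0.3764) yaw 8.0 size 80.8 47.3
red 129 (0.4617, -0.3547) yaw -5.5 size 81.1 47.6
blue 122 (0.4423, -0.2142) yaw -35.7 size 80.1 46.8
```

View pics/w1.png

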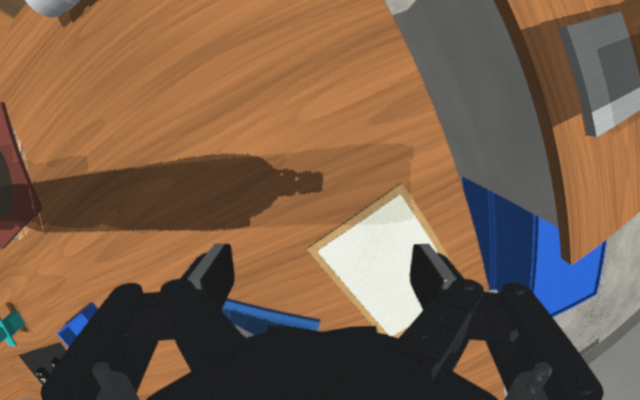

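{"method": "apply_moves", "body": {"rows": [{"dx":0,"dy":-0.041,"dz":-0.004,"wx":5.7,"wy":0,"wz":0,"grip":0.25}]}}

```text
t: 0.43
eef_pos: [0.3022, 0.5726, 0.2309]
orientation: [-0.352, 0.614, 0.355, 0.611]
force: [-1.4, 1.4, 0.1]
width: 0.0755
```

```bash
sed -i 's/ if v}/}/; s/maxmm=40/maxmm=38/; s#N/2>2##' plan.py
sed -i 's/r={k:float(v)/r={k:(float(v) if v else 0)/' plan.py
python3 - <<'E'
from plan import *
R0=R.from_matrix([[0,-.906,.424],[-.001,.424,.906],[-1,0,-.001]])
p=np.array([.2755,.5885,.231])+R0.apply([0,-.041,-.004]);R1=R0*R.from_rotvec([np.radians(5.7),0,0])
plan([.4615,-.3555,.23],down(-4.3-90),grip=.25,start=(p,R1),n=27)
E
```

```text
[{"dx": 0, "dy": -0.041, "dz": -0.002, "wx": 5.7, "wy": 0, "wz": 0, "grip": 0.25}, {"dx": 0, "dy": -0.042, "dz": -0.001, "wx": 5.7, "wy": 0, "wz": 0, "grip": 0.25}, {"dx": 0, "dy": -0.041, "dz": 0.001, "wx": 5.7, "wy": 0, "wz": 0, "grip": 0.25}, {"dx": 0, "dy": -0.04, "dz": 0.002, "wx": 5.6, "wy": 0, "wz": 0, "grip": 0.25}, {"dx": 0, "dy": -0.041, "dz": 0.003, "wx": 5.7, "wy": 0, "wz": 0, "grip": 0.25}, {"dx": 0, "dy": -0.04, "dz": 0.005, "wx": 5.7, "wy": 0, "wz": 0, "grip": 0.25}, {"dx": 0, "dy": -0.04, "dz": 0.007, "wx": 5.7, "wy": 0, "wz": 0, "grip": 0.25}, {"dx": 0, "dy": -0.04, "dz": 0.007, "wx": 5.7, "wy": 0, "wz": 0, "grip": 0.25}]
[{"dx": 0.001, "dy": -0.039, "dz": 0.009, "wx": 5.7, "wy": 0, "wz": 0, "grip": 0.25}, {"dx": 0, "dy": -0.038, "dz": 0.011, "wx": 5.7, "wy": 0, "wz": 0, "grip": 0.25}, {"dx": 0, "dy": -0.039, "dz": 0.011, "wx": 5.6, "wy": 0, "wz": 0, "grip": 0.25}, {"dx": 0, "dy": -0.037, "dz": 0.013, "wx": 5.7, "wy": 0, "wz": 0, "grip": 0.25}, {"dx": 0, "dy": -0.037, "dz": 0.014, "wx": 5.7, "wy": 0, "wz": 0, "grip": 0.25}, {"dx": 0, "dy": -0.036, "dz": 0.016, "wx": 
[... 435 characters left out ...]
 0.25}, {"dx": 0, "dy": -0.031, "dz": 0.022, "wx": 5.7, "wy": 0, "wz": 0, "grip": 0.25}, {"dx": 0, "dy": -0.031, "dz": 0.023, "wx": 5.7, "wy": 0, "wz": 0, "grip": 0.25}, {"dx": 0, "dy": -0.029, "dz": 0.024, "wx": 5.7, "wy": 0, "wz": 0, "grip": 0.25}, {"dx": 0.001, "dy": -0.029, "dz": 0.026, "wx": 5.7, "wy": 0, "wz": 0, "grip": 0.25}, {"dx": 0, "dy": -0.028, "dz": 0.025, "wx": 5.7, "wy": 0.1, "wz": 0, "grip": 0.25}]
[{"dx": 0, "dy": -0.026, "dz": 0.027, "wx": 5.6, "wy": 0, "wz": 0, "grip": 0.25}, {"dx": 0, "dy": -0.026, "dz": 0.028, "wx": 5.7, "wy": 0, "wz": 0, "grip": 0.25}, {"dx": 0, "dy": -0.024, "dz": 0.028, "wx": 5.7, "wy": 0, "wz": 0, "grip": 0.25}]
rows 27 end [ 0.4617 -0.3557  0.2297]
```

{"method": "apply_moves", "body": {"rows": [{"dx":0,"dy":-0.041,"dz":-0.002,"wx":5.7,"wy":0,"wz":0,"grip":0.25},{"dx":0,"dy":-0.041,"dz":-0.001,"wx":5.7,"wy":0,"wz":0,"grip":0.25},{"dx":0,"dy":-0.041,"dz":0.001,"wx":5.7,"wy":0,"wz":0,"grip":0.25},{"dx":0,"dy":-0.04,"dz":0.002,"wx":5.6,"wy":0,"wz":0,"grip":0.25},{"dx":0,"dy":-0.041,"dz":0.003,"wx":5.7,"wy":0,"wz":0,"grip":0.25},{"dx":0,"dy":-0.04,"dz":0.005,"wx":5.7,"wy":0,"wz":0,"grip":0.25},{"dx":0,"dy":-0.04,"dz":0.007,"wx":5.7,"wy":0,"wz":0,"grip":0.25},{"dx":0,"dy":-0.04,"dz":0.007,"wx":5.7,"wy":0,"wz":0,"grip":0.25}]}}

```text
t: 1.1
eef_pos: [0.5329, 0.3315, 0.2313]
orientation: [-0.083, 0.702, 0.083, 0.702]
force: [0.1, 0.4, 0.1]
width: 0.064
```

{"method": "apply_moves", "body": {"rows": [{"dx":0.001,"dy":-0.039,"dz":0.009,"wx":5.7,"wy":0,"wz":0,"grip":0.25},{"dx":0,"dy":-0.038,"dz":0.011,"wx":5.7,"wy":0,"wz":0,"grip":0.25},{"dx":0,"dy":-0.039,"dz":0.011,"wx":5.6,"wy":0,"wz":0,"grip":0.25},{"dx":0,"dy":-0.037,"dz":0.013,"wx":5.7,"wy":0,"wz":0,"grip":0.25},{"dx":0,"dy":-0.037,"dz":0.014,"wx":5.7,"wy":0,"wz":0,"grip":0.25},{"dx":0,"dy":-0.036,"dz":0.016,"wx":5.7,"wy":0,"wz":0,"grip":0.25},{"dx":0,"dy":-0.036,"dz":0.016,"wx":5.7,"wy":0,"wz":0,"grip":0.25},{"dx":0,"dy":-0.034,"dz":0.018,"wx":5.7,"wy":0,"wz":0,"grip":0.25}]}}

```text
t: 1.77
eef_pos: [0.6075, 0.0275, 0.2305]
orientation: [0.195, 0.679, -0.195, 0.68]
force: [-0.1, -0.2, 0.6]
width: 0.064
```

{"method": "apply_moves", "body": {"rows": [{"dx":0,"dy":-0.034,"dz":0.019,"wx":5.7,"wy":0,"wz":0,"grip":0.25},{"dx":0,"dy":-0.034,"dz":0.02,"wx":5.6,"wy":0,"wz":0,"grip":0.25},{"dx":0,"dy":-0.032,"dz":0.021,"wx":5.7,"wy":0,"wz":0,"grip":0.25},{"dx":0,"dy":-0.031,"dz":0.022,"wx":5.7,"wy":0,"wz":0,"grip":0.25},{"dx":0,"dy":-0.031,"dz":0.023,"wx":5.7,"wy":0,"wz":0,"grip":0.25},{"dx":0,"dy":-0.029,"dz":0.024,"wx":5.7,"wy":0,"wz":0,"grip":0.25},{"dx":0.001,"dy":-0.029,"dz":0.026,"wx":5.7,"wy":0,"wz":0,"grip":0.25},{"dx":0,"dy":-0.028,"dz":0.025,"wx":5.7,"wy":0.1,"wz":0,"grip":0.25}]}}

```text
t: 2.43
eef_pos: [0.5251, -0.265, 0.2294]
orientation: [0.443, 0.552, -0.443, 0.551]
force: [1.7, -0.5, -0.1]
width: 0.0639
```

{"method": "apply_moves", "body": {"rows": [{"dx":0,"dy":-0.026,"dz":0.027,"wx":5.6,"wy":0,"wz":0,"grip":0.25},{"dx":0,"dy":-0.026,"dz":0.028,"wx":5.7,"wy":0,"wz":0,"grip":0.25},{"dx":0,"dy":-0.024,"dz":0.028,"wx":5.7,"wy":0,"wz":0,"grip":0.25},{"dx":0,"dy":0,"dz":0,"wx":0,"wy":0,"wz":0,"grip":0.25}]}}

```text
t: 2.77
eef_pos: [0.4544, -0.3619, 0.23]
orientation: [-0.522, -0.477, 0.523, -0.477]
force: [-1.2, -0.7, 0.0]
width: 0.064
```

```bash
python3 - <<'E'
from plan import *
s=get_state();print(s['t'],s['qpos'].round(2),s['eef_pos'].round(4),s['width'],R.from_quat(s['orientation']).as_matrix().round(3).tolist())
im,d,p=grab("wrist","w2")
s=get_state();print(s['eef_pos'].round(4))
X=np.array([[.4616,-.3555,.024]]);print(proj_fish(p,X))
o=locate("top2")
E
```

```text
2.7667 [-0.21  0.27  0.97  1.68 -0.23  1.31 -0.86] [ 0.4544 -0.3619  0.23  ] 0.06395504046966417 [[-0.001, 0.996, -0.091], [-0.001, -0.091, -0.996], [-1.0, -0.001, 0.001]]
[ 0.4573 -0.3588  0.2298]
[[314.45551077 166.90586326]]
green 52 (0.5887, -0.2097) yaw 29.2 size 80.6 48.0
yellow 125 (0.5757, -0.3775) yaw 9.2 size 80.5 49.1
red 130 (0.4613, -0.3553) yaw -4.2 size 80.0 47.8
blue 121 (0.4424, -0.2141) yaw -36.3 size 80.3 46.5
```

View pics/w2.png

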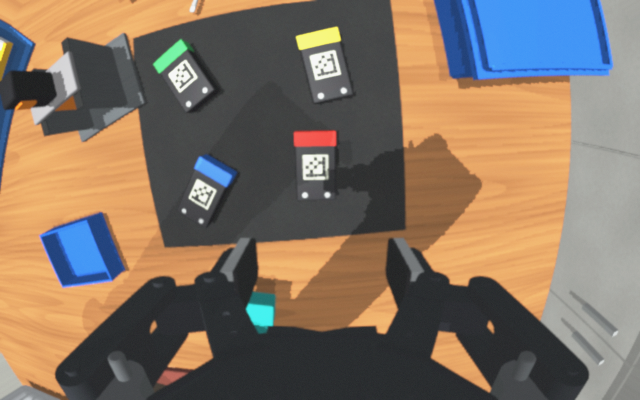

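```bash
python3 - <<'E'
from plan import *
plan([.4613,-.3553,.012],down(-94.2),grip=.25,cyl=False,n=6)
s=get_state();print(s['eef_pos'])
E
```

```text
[{"dx": 0.036, "dy": 0, "dz": 0, "wx": 0, "wy": 0, "wz": 0, "grip": 0.25}, {"dx": 0.036, "dy": 0.001, "dz": 0, "wx": -0.1, "wy": 0, "wz": 0, "grip": 0.25}, {"dx": 0.037, "dy": 0, "dz": 0, "wx": 0, "wy": 0, "wz": 0, "grip": 0.25}, {"dx": 0.036, "dy": 0, "dz": -0.001, "wx": -0.1, "wy": -0.1, "wz": 0, "grip": 0.25}, {"dx": 0.036, "dy": 0, "dz": 0, "wx": 0, "wy": 0, "wz": 0, "grip": 0.25}, {"dx": 0.036, "dy": 0.001, "dz": 0, "wx": -0.1, "wy": 0, "wz": 0, "grip": 0.25}]
rows 6 end [ 0.4616 -0.3553  0.0125]
[ 0.45952028 -0.3563804   0.22946702]
```

{"method": "apply_moves", "body": {"rows": [{"dx":0.036,"dy":0,"dz":0,"wx":0,"wy":0,"wz":0,"grip":0.25},{"dx":0.036,"dy":0,"dz":0,"wx":0,"wy":0,"wz":0,"grip":0.25},{"dx":0.036,"dy":0,"dz":0,"wx":0,"wy":0,"wz":0,"grip":0.25},{"dx":0.036,"dy":0,"dz":0,"wx":0,"wy":0,"wz":0,"grip":0.25},{"dx":0.036,"dy":0,"dz":0,"wx":0,"wy":0,"wz":0,"grip":0.25},{"dx":0.03,"dy":0,"dz":0,"wx":0,"wy":0,"wz":0,"grip":0.25},{"dx":0.01,"dy":0,"dz":0,"wx":0,"wy":0,"wz":0,"grip":0.25},{"dx":0.005,"dy":0,"dz":0,"wx":0,"wy":0,"wz":0,"grip":0.25}]}}

```text
t: 3.53
eef_pos: [0.4606, -0.3529, 0.0024]
orientation: [-0.518, -0.483, 0.518, -0.48]
force: [-0.0, 0.2, 1.0]
width: 0.0638
```

{"method": "apply_moves", "body": {"rows": [{"dx":0,"dy":0,"dz":0,"wx":0,"wy":0,"wz":0,"grip":0.25},{"dx":0,"dy":0,"dz":0,"wx":0,"wy":0,"wz":0,"grip":0.25}]}}

```text
t: 3.7
eef_pos: [0.4619, -0.355, 0.0058]
orientation: [0.519, 0.481, -0.518, 0.481]
force: [-0.2, -0.3, 0.1]
width: 0.0642
```

```bash
python3 - <<'E'
from plan import *
im,d,p=grab("wrist","w3")
s=get_state();print(s['eef_pos'].round(4),s['force'])
E
```

```text
[ 0.462  -0.3551  0.0061] [0.43125234 0.27059645 0.97920801]
```

View pics/w3.png

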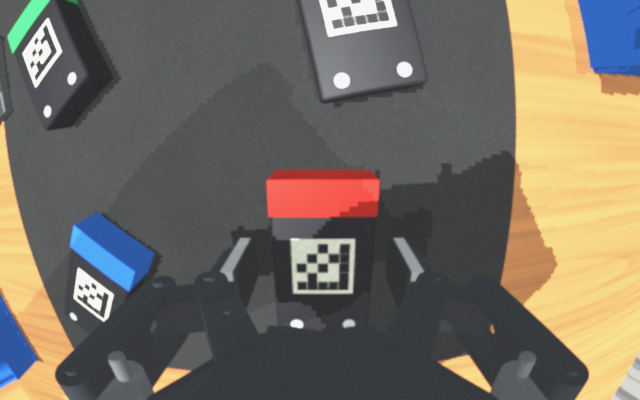

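{"method": "apply_moves", "body": {"rows": [{"dx":0.003,"dy":0,"dz":0,"wx":0,"wy":0,"wz":0,"grip":0.5},{"dx":0,"dy":0,"dz":0,"wx":0,"wy":0,"wz":0,"grip":0.8},{"dx":0,"dy":0,"dz":0,"wx":0,"wy":0,"wz":0,"grip":0.8},{"dx":0,"dy":0,"dz":0,"wx":0,"wy":0,"wz":0,"grip":0.8},{"dx":0,"dy":0,"dz":0,"wx":0,"wy":0,"wz":0,"grip":0.8}], "grip_force": 50}}

```text
t: 4.17
eef_pos: [0.4617, -0.355, 0.0025]
orientation: [0.519, 0.481, -0.518, 0.481]
force: [0.3, 0.9, 5.7]
width: 0.045
```

{"method": "apply_moves", "body": {"rows": [{"dx":-0.01,"dy":0,"dz":0,"wx":0,"wy":0,"wz":0,"grip":0.8},{"dx":-0.03,"dy":0,"dz":0,"wx":0,"wy":0,"wz":0,"grip":0.8},{"dx":-0.04,"dy":0,"dz":0,"wx":0,"wy":0,"wz":0,"grip":0.8},{"dx":-0.04,"dy":0,"dz":0,"wx":0,"wy":0,"wz":0,"grip":0.8},{"dx":-0.04,"dy":0,"dz":0,"wx":0,"wy":0,"wz":0,"grip":0.8},{"dx":-0.04,"dy":0,"dz":0,"wx":0,"wy":0,"wz":0,"grip":0.8},{"dx":-0.03,"dy":0,"dz":0,"wx":0,"wy":0,"wz":0,"grip":0.8}]}}

```text
t: 4.75
eef_pos: [0.4605, -0.3557, 0.2354]
orientation: [0.519, 0.48, -0.518, 0.481]
force: [1.3, -0.6, -0.2]
width: 0.045
```

```bash
python3 - <<'E'
import re
s=open('plan.py').read()
s=s.replace("""    s=get_state()
    p0,R0=""","""    s=get_state()
    if start=="cmd":
        c=json.load(open("cmd.json")); start=(np.array(c[0]),R.from_quat(c[1]))
        print("cmd-meas",(start[0]-s['eef_pos']).round(4))
    p0,R0=""").replace('    print("rows",N','    json.dump([cp.tolist(),cR.as_quat().tolist()],open("cmd.json","w"))\n    print("rows",N').replace('r["grip"]=grip','r["grip"]=grip if not isinstance(grip,tuple) else grip[0]')
s+='''
def bay(k,off_n=0.0,dx=0.0):
    M,o=deckT(); return o+M@np.array([-0.015+dx,[-.1575,-.0525,.0525,.1575][k-1],off_n])
'''
open('plan.py','w').write(s)
E
python3 - <<'E'
from plan import *
for k in (1,2,3,4): print(bay(k).round(3), np.hypot(*bay(k)[:2]).round(3))
im,d,p=grab("wrist","w4")
s=get_state();print(s['t'],s['eef_pos'].round(4),s['force'],s['width'])
plan(bay(1,.06),ontodeck(),grip=.8)
E
```

```text
[0.718 0.183 0.065] 0.741
[0.636 0.249 0.065] 0.683
[0.554 0.315 0.065] 0.637
[0.472 0.381 0.065] 0.607
4.8 [ 0.4622 -0.3573  0.2403] [ 2.38996104 -2.7250043   4.21451494] 0.04513096381320767
[{"dx": 0.007, "dy": 0.023, "dz": -0.022, "wx": -3.2, "wy": 0.6, "wz": 1.1, "grip": 0.8}, {"dx": 0.008, "dy": 0.024, "dz": -0.022, "wx": -3.3, "wy": 0.6, "wz": 1.0, "grip": 0.8}, {"dx": 0.008, "dy": 0.023, "dz": -0.022, "wx": -3.2, "wy": 0.6, "wz": 1.1, "grip": 0.8}, {"dx": 0.01, "dy": 0.024, "dz": -0.023, "wx": -3.2, "wy": 0.6, "wz": 1.0, "grip": 0.8}, {"dx": 0.009, "dy": 0.024, "dz": -0.022, "wx": -3.3, "wy": 0.5, "wz": 1.1, "grip": 0.8}, {"dx": 0.011, "dy": 0.024, "dz": -0.023, "wx": -3.2, "wy": 0.6, "wz": 1.1, "grip": 0.8}, {"dx": 0.011, "dy": 0.024, "dz": -0.023, "wx": -3.2, "wy": 0.6, "wz": 1.0, "grip": 0.8}, {"dx": 0.011, "dy": 0.024, "dz": -0.024, "wx": -3.3, "wy": 0.6, "wz": 1.1, "grip": 0.8}]
[{"dx": 0.012, "dy": 0.024, "dz": -0.023, "wx": -3.2, "wy": 0.6, "wz": 1.1, "grip": 0.8}, {"dx": 0.013, "dy": 0.025, "dz": -0.024, "wx": -3.2, "wy": 0.6, "wz": 1.0, "grip": 0.8}, {"dx": 0.014, "dy": 0.024, "dz": -0.024, "wx": -3.2, "wy": 0.6, "wz": 1.1, "grip": 0.8}, {"dx": 0.014, "dy": 0.025, "dz": -0.024, "wx": -3.3, "wy": 0.6, "wz": 1.1, "grip": 0.8}, {"dx": 0.014, "dy": 0.024, "dz": -0.025, "wx": -3.2, "wy": 0.6, "wz": 1.0, "grip": 0.8}, {"dx": 0.015, "dy": 0.025, "dz": -0.024, "wx": -3.2, "wy": 0.5, "wz": 1.1, "grip": 0.8}, {"dx": 0.015, "dy": 0.025, "dz": -0.025, "wx": -3.3, "wy": 0.6, "wz": 1.0, "grip": 0.8}, {"dx": 0.016, "dy": 0.025, "dz": -0.026, "wx": -3.2, "wy": 0.6, "wz": 1.1, "grip": 0.8}]
[{"dx": 0.017, "dy": 0.025, "dz": -0.025, "wx": -3.2, "wy": 0.6, "wz": 1.1, "grip": 0.8}]
rows 17 end [0.7053 0.1674 0.1208]
```

View pics/w4.png

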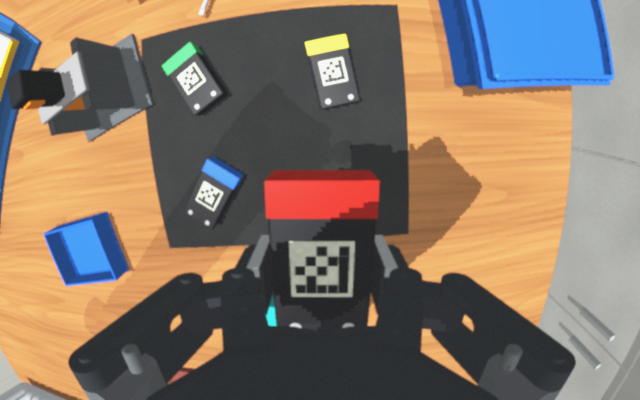

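```bash
python3 - <<'E'
from plan import *
plan(bay(1,.18,.003),ontodeck(),grip=.8,start=(np.array([.4617,-.3557,.2317]),R.from_quat(get_state()['orientation'])))
E
```

```text
[{"dx": 0, "dy": 0.024, "dz": -0.025, "wx": -3.7, "wy": 0.7, "wz": 1.2, "grip": 0.8}, {"dx": 0.001, "dy": 0.024, "dz": -0.024, "wx": -3.6, "wy": 0.6, "wz": 1.2, "grip": 0.8}, {"dx": 0.001, "dy": 0.025, "dz": -0.025, "wx": -3.7, "wy": 0.7, "wz": 1.2, "grip": 0.8}, {"dx": 0.002, "dy": 0.025, "dz": -0.025, "wx": -3.7, "wy": 0.7, "wz": 1.2, "grip": 0.8}, {"dx": 0.003, "dy": 0.025, "dz": -0.026, "wx": -3.6, "wy": 0.6, "wz": 1.2, "grip": 0.8}, {"dx": 0.004, "dy": 0.026, "dz": -0.025, "wx": -3.7, "wy": 0.7, "wz": 1.2, "grip": 0.8}, {"dx": 0.005, "dy": 0.026, "dz": -0.026, "wx": -3.6, "wy": 0.7, "wz": 1.2, "grip": 0.8}, {"dx": 0.005, "dy": 0.026, "dz": -0.025, "wx": -3.7, "wy": 0.6, "wz": 1.2, "grip": 0.8}]
[{"dx": 0.006, "dy": 0.027, "dz": -0.026, "wx": -3.7, "wy": 0.7, "wz": 1.2, "grip": 0.8}, {"dx": 0.007, "dy": 0.027, "dz": -0.026, "wx": -3.6, "wy": 0.7, "wz": 1.2, "grip": 0.8}, {"dx": 0.007, "dy": 0.027, "dz": -0.026, "wx": -3.7, "wy": 0.6, "wz": 1.2, "grip": 0.8}, {"dx": 0.008, "dy": 0.028, "dz": -0.026, "wx": -3.7, "wy": 0.7, "wz": 1.3, "grip": 0.8}, {"dx": 0.009, "dy": 0.028, "dz": -0.027, "wx": -3.6, "wy": 0.7, "wz": 1.2, "grip": 0.8}, {"dx": 0.009, "dy": 0.028, "dz": -0.026, "wx": -3.7, "wy": 0.6, "wz": 1.2, "grip": 0.8}, {"dx": 0.01, "dy": 0.028, "dz": -0.027, "wx": -3.6, "wy": 0.7, "wz": 1.2, "grip": 0.8}]
rows 15 end [0.6809 0.1375 0.2347]
```

{"method": "apply_moves", "body": {"rows": [{"dx":0,"dy":0.024,"dz":-0.025,"wx":-3.7,"wy":0.7,"wz":1.2,"grip":0.8},{"dx":0.001,"dy":0.024,"dz":-0.024,"wx":-3.6,"wy":0.6,"wz":1.2,"grip":0.8},{"dx":0.001,"dy":0.025,"dz":-0.025,"wx":-3.7,"wy":0.7,"wz":1.2,"grip":0.8},{"dx":0.002,"dy":0.025,"dz":-0.025,"wx":-3.7,"wy":0.7,"wz":1.2,"grip":0.8},{"dx":0.003,"dy":0.025,"dz":-0.026,"wx":-3.6,"wy":0.6,"wz":1.2,"grip":0.8},{"dx":0.004,"dy":0.026,"dz":-0.025,"wx":-3.7,"wy":0.7,"wz":1.2,"grip":0.8},{"dx":0.005,"dy":0.026,"dz":-0.026,"wx":-3.6,"wy":0.7,"wz":1.2,"grip":0.8},{"dx":0.005,"dy":0.026,"dz":-0.025,"wx":-3.7,"wy":0.6,"wz":1.2,"grip":0.8}]}}

```text
t: 5.47
eef_pos: [0.6288, -0.1258, 0.2328]
orientation: [0.441, 0.574, -0.313, 0.615]
force: [0.5, -0.4, -1.4]
width: 0.045
```

{"method": "apply_moves", "body": {"rows": [{"dx":0.006,"dy":0.027,"dz":-0.026,"wx":-3.7,"wy":0.7,"wz":1.2,"grip":0.8},{"dx":0.007,"dy":0.027,"dz":-0.026,"wx":-3.6,"wy":0.7,"wz":1.2,"grip":0.8},{"dx":0.007,"dy":0.027,"dz":-0.026,"wx":-3.7,"wy":0.6,"wz":1.2,"grip":0.8},{"dx":0.008,"dy":0.028,"dz":-0.026,"wx":-3.7,"wy":0.7,"wz":1.3,"grip":0.8},{"dx":0.009,"dy":0.028,"dz":-0.027,"wx":-3.6,"wy":0.7,"wz":1.2,"grip":0.8},{"dx":0.009,"dy":0.028,"dz":-0.026,"wx":-3.7,"wy":0.6,"wz":1.2,"grip":0.8},{"dx":0.01,"dy":0.028,"dz":-0.027,"wx":-3.6,"wy":0.7,"wz":1.2,"grip":0.8},{"dx":0,"dy":0,"dz":0,"wx":0,"wy":0,"wz":0,"grip":0.8}]}}

```text
t: 6.13
eef_pos: [0.6775, 0.1486, 0.234]
orientation: [0.345, 0.622, -0.109, 0.694]
force: [0.2, 1.3, -1.0]
width: 0.0451
```

```bash
cat >> plan.py <<'E'
def deckerr():
    s=get_state(); M,o=deckT(); e=(s['eef_pos']-o)@M; Rr=(R.from_matrix(ontodeck()).inv()*R.from_quat(s['orientation'])).as_rotvec(degrees=True)
    print("t",round(s['t'],2),"deck xyz mm",(e*1000).round(1),"rot err",Rr.round(1),"q",s['qpos'].round(2).tolist(),"F",s['force'].round(1),"w",round(s['width'],4))
E
python3 - <<'E'
from plan import *
im,d,p=grab("wrist","w5"); deckerr()
M,o=deckT()
pts=np.array([[.055*a,y,.004] for y in ys_ for a in (1,-1)]) if 0 else np.array([[.055*a,y,.004] for y in (-.21,-.105,0,.105,.21) for a in (1,-1)])
print(proj_fish(p,pts@M.T+o).round(1).tolist())
E
```

```text
t 6.18 deck xyz mm [  -9.4 -150.9  177.9] rot err [-0.2  0.8 -0.1] q [-0.59, 0.27, 0.54, 1.63, -0.46, 1.08, -0.58] F [ 0.  -0.4 -0.4] w 0.0451
[[385.7, 120.6], [380.3, 222.8], [282.6, 118.9], [284.2, 221.6], [188.0, 122.4], [195.3, 219.0], [114.2, 128.7], [124.1, 215.8], [60.7, 135.5], [71.2, 212.8]]
```

View pics/w5.png

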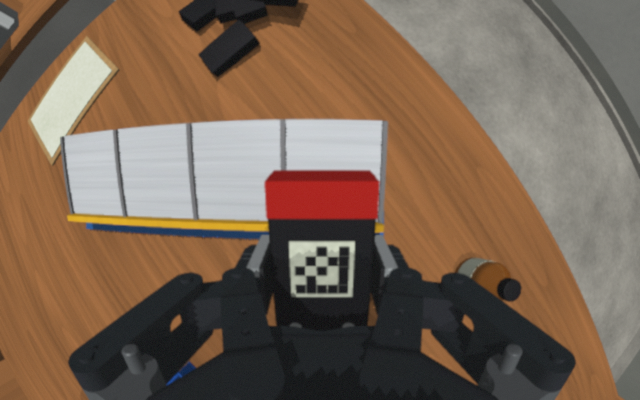

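{"method": "apply_moves", "body": {"rows": [{"dx":0.02,"dy":0,"dz":0,"wx":0,"wy":0,"wz":0,"grip":0.8},{"dx":0.036,"dy":0,"dz":0,"wx":0,"wy":0,"wz":0,"grip":0.8},{"dx":0.036,"dy":0,"dz":0,"wx":0,"wy":0,"wz":0,"grip":0.8},{"dx":0.036,"dy":0,"dz":0,"wx":0,"wy":0,"wz":0,"grip":0.8},{"dx":0.02,"dy":0,"dz":0,"wx":0,"wy":0,"wz":0,"grip":0.8},{"dx":0.012,"dy":0,"dz":0,"wx":0,"wy":0,"wz":0,"grip":0.8},{"dx":0.006,"dy":0,"dz":0,"wx":0,"wy":0,"wz":0,"grip":0.8},{"dx":0,"dy":0,"dz":0,"wx":0,"wy":0,"wz":0,"grip":0.8}]}}

```text
t: 6.85
eef_pos: [0.7137, 0.1829, 0.0778]
orientation: [0.348, 0.619, -0.115, 0.694]
force: [-0.1, -0.2, -1.0]
width: 0.045
```

```bash
python3 - <<'E'
from plan import *
im,d,p=grab("wrist","w6"); deckerr(); im,d,p=grab("scene","s1"); deckerr()
crop("s1",380,100,480,260,4,"s1c")
E
```

```text
t 6.9 deck xyz mm [ -12.8 -155.    14.4] rot err [ 0.2  0.4 -0.1] q [-0.55, 0.49, 0.46, 1.68, -0.62, 0.84, -0.47] F [-0.6  0.4 -0.7] w 0.0447
t 6.95 deck xyz mm [ -12.2 -155.4   15.1] rot err [ 0.2  0.4 -0. ] q [-0.56, 0.49, 0.46, 1.68, -0.62, 0.84, -0.47] F [ 0.2 -0.3 -0.4] w 0.0447
```

View pics/w6.png

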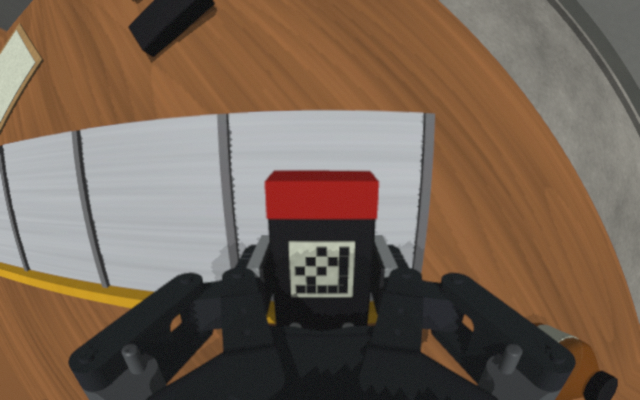

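View pics/s1c.png

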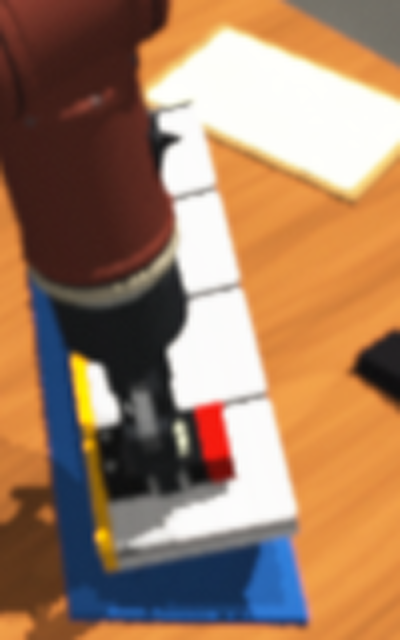

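{"method": "apply_moves", "body": {"rows": [{"dx":0.006,"dy":0,"dz":0.002,"wx":0,"wy":0,"wz":0,"grip":0.8},{"dx":0.005,"dy":0,"dz":0,"wx":0,"wy":0,"wz":0,"grip":0.8},{"dx":0.002,"dy":0,"dz":0,"wx":0,"wy":0,"wz":0,"grip":0.8},{"dx":0,"dy":0,"dz":0,"wx":0,"wy":0,"wz":0,"grip":0.8}]}}

```text
t: 7.28
eef_pos: [0.7187, 0.1852, 0.068]
orientation: [0.349, 0.619, -0.115, 0.695]
force: [-8.1, -4.4, 12.3]
width: 0.045
```

```bash
python3 - <<'E'
from plan import *
deckerr()
E
```

```text
t 7.28 deck xyz mm [ -12.1 -156.9    2.3] rot err [ 0.2  0.4 -0. ] q [-0.55, 0.51, 0.45, 1.68, -0.63, 0.83, -0.45] F [-8.1 -4.4 12.3] w 0.045
```

{"method": "apply_moves", "body": {"rows": [{"dx":-0.001,"dy":-0.001,"dz":0.0005,"wx":0,"wy":0,"wz":0,"grip":0.8},{"dx":0,"dy":-0.002,"dz":0,"wx":0,"wy":0,"wz":0,"grip":0.8},{"dx":0,"dy":-0.001,"dz":0,"wx":0,"wy":0,"wz":0,"grip":0.8},{"dx":0,"dy":0,"dz":0,"wx":0,"wy":0,"wz":0,"grip":0.8}]}}

```text
t: 7.62
eef_pos: [0.7173, 0.1833, 0.0672]
orientation: [0.349, 0.618, -0.114, 0.695]
force: [2.4, 2.6, 6.2]
width: 0.0449
```

```bash
python3 - <<'E'
from plan import *
deckerr(); M,o=deckT(); print(get_state()['force']@M)
E
```

```text
t 7.62 deck xyz mm [ -14.6 -157.     2.3] rot err [0.1 0.4 0.1] q [-0.54, 0.51, 0.45, 1.68, -0.63, 0.82, -0.45] F [2.4 2.6 6.2] w 0.0449
[ 5.43487201 -0.19759548  4.60296967]
```

{"method": "apply_moves", "body": {"rows": [{"dx":0,"dy":0,"dz":0,"wx":0,"wy":0,"wz":0,"grip":0.3},{"dx":0,"dy":0,"dz":0,"wx":0,"wy":0,"wz":0,"grip":0.3},{"dx":0,"dy":0,"dz":0,"wx":0,"wy":0,"wz":0,"grip":0.3},{"dx":-0.015,"dy":0,"dz":0,"wx":0,"wy":0,"wz":0,"grip":0.25},{"dx":-0.035,"dy":0,"dz":0,"wx":0,"wy":0,"wz":0,"grip":0.25},{"dx":-0.04,"dy":0,"dz":0,"wx":0,"wy":0,"wz":0,"grip":0.25},{"dx":-0.04,"dy":0,"dz":0,"wx":0,"wy":0,"wz":0,"grip":0.25},{"dx":-0.04,"dy":0,"dz":0,"wx":0,"wy":0,"wz":0,"grip":0.25}]}}

```text
t: 8.28
eef_pos: [0.6796, 0.1347, 0.2275]
orientation: [0.348, 0.619, -0.116, 0.694]
force: [1.6, 0.5, 0.0]
width: 0.0642
```

```bash
python3 - <<'E'
from plan import *
im,d,p=grab("wrist","w7"); deckerr(); 
M,o=deckT(); pts=np.array([[-.015,-.1575,.024],[.025,-.1345,.024],[.025,-.1805,.024],[-.055,-.1345,.024],[-.055,-.1805,.024]])
print(proj_fish(p,pts@M.T+o).round(1).tolist())
im=cv2.imread("pics/w7.png")
for a in proj_fish(p,pts@M.T+o): cv2.circle(im,tuple(a.round().astype(int).tolist()),1,(0,255,255),-1)
cv2.imwrite("pics/w7c.png",cv2.resize(im[80:280,180:480],None,fx=2.5,fy=2.5,interpolation=cv2.INTER_CUBIC))
o=locate("top3")
E
```

```text
t 8.33 deck xyz mm [ -14.8 -162.2  183.2] rot err [0.3 0.1 0.3] q [-0.59, 0.27, 0.56, 1.63, -0.46, 1.08, -0.56] F [ 2.7 -2.7  6.9] w 0.0641
[[322.0, 180.0], [297.5, 138.9], [346.2, 138.7], [299.2, 219.1], [345.0, 219.1]]
green 36 (0.5884, -0.2092) yaw 29.0 size 80.6 47.1
yellow 126 (0.5757, -0.3764) yaw 7.7 size 80.5 48.0
blue 123 (0.4426, -0.2142) yaw -35.9 size 81.2 46.2
```

View pics/w7c.png

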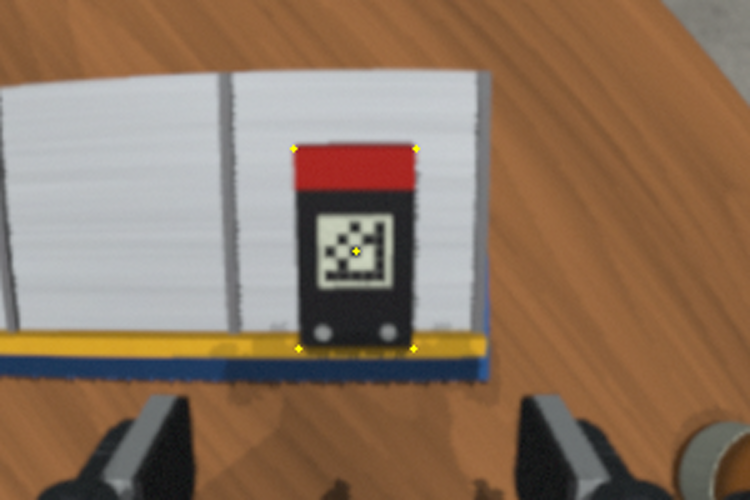

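```bash
python3 - <<'E'
from plan import *
plan([.5757,-.3764,.23],down(7.8-90),grip=.25)
E
```

```text
[{"dx": -0.008, "dy": -0.023, "dz": 0.026, "wx": 2.8, "wy": -0.5, "wz": -1.3, "grip": 0.25}, {"dx": -0.008, "dy": -0.022, "dz": 0.027, "wx": 2.9, "wy": -0.5, "wz": -1.3, "grip": 0.25}, {"dx": -0.008, "dy": -0.023, "dz": 0.026, "wx": 2.8, "wy": -0.6, "wz": -1.3, "grip": 0.25}, {"dx": -0.007, "dy": -0.023, "dz": 0.026, "wx": 2.9, "wy": -0.5, "wz": -1.3, "grip": 0.25}, {"dx": -0.006, "dy": -0.024, "dz": 0.027, "wx": 2.8, "wy": -0.5, "wz": -1.3, "grip": 0.25}, {"dx": -0.007, "dy": -0.023, "dz": 0.026, "wx": 2.9, "wy": -0.5, "wz": -1.3, "grip": 0.25}, {"dx": -0.005, "dy": -0.024, "dz": 0.026, "wx": 2.8, "wy": -0.5, "wz": -1.3, "grip": 0.25}, {"dx": -0.006, "dy": -0.023, "dz": 0.026, "wx": 2.9, "wy": -0.6, "wz": -1.2, "grip": 0.25}]
[{"dx": -0.004, "dy": -0.024, "dz": 0.026, "wx": 2.8, "wy": -0.5, "wz": -1.3, "grip": 0.25}, {"dx": -0.004, "dy": -0.024, "dz": 0.026, "wx": 2.9, "wy": -0.5, "wz": -1.3, "grip": 0.25}, {"dx": -0.004, "dy": -0.024, "dz": 0.026, "wx": 2.8, "wy": -0.5, "wz": -1.3, "grip": 0.25}, {"dx": -0.002, "dy": -0.024, "dz": 0.026, "wx": 2.9, "wy": -0.6, "wz": -1.3, "grip": 0.25}, {"dx": -0.002, "dy": -0.024, "dz": 0.026, "wx": 2.8, "wy": -0.5, "wz": -1.3, "grip": 0.25}, {"dx": -0.001, "dy": -0.024, "dz": 0.025, "wx": 2.9, "wy": -0.5, "wz": -1.3, "grip": 0.25}, {"dx": -0.001, "dy": -0.024, "dz": 0.026, "wx": 2.8, "wy": -0.5, "wz": -1.3, "grip": 0.25}]
rows 15 end [ 0.576  -0.3762  0.2301]
```

{"method": "apply_moves", "body": {"rows": [{"dx":-0.008,"dy":-0.023,"dz":0.026,"wx":2.8,"wy":-0.5,"wz":-1.3,"grip":0.25},{"dx":-0.008,"dy":-0.022,"dz":0.027,"wx":2.9,"wy":-0.5,"wz":-1.3,"grip":0.25},{"dx":-0.008,"dy":-0.023,"dz":0.026,"wx":2.8,"wy":-0.6,"wz":-1.3,"grip":0.25},{"dx":-0.007,"dy":-0.023,"dz":0.026,"wx":2.9,"wy":-0.5,"wz":-1.3,"grip":0.25},{"dx":-0.006,"dy":-0.024,"dz":0.027,"wx":2.8,"wy":-0.5,"wz":-1.3,"grip":0.25},{"dx":-0.007,"dy":-0.023,"dz":0.026,"wx":2.9,"wy":-0.5,"wz":-1.3,"grip":0.25},{"dx":-0.005,"dy":-0.024,"dz":0.026,"wx":2.8,"wy":-0.5,"wz":-1.3,"grip":0.25},{"dx":-0.006,"dy":-0.023,"dz":0.026,"wx":2.9,"wy":-0.6,"wz":-1.2,"grip":0.25}]}}

```text
t: 9.05
eef_pos: [0.673, -0.1492, 0.2245]
orientation: [0.418, 0.587, -0.31, 0.621]
force: [1.2, 0.0, 0.3]
width: 0.0642
```

{"method": "apply_moves", "body": {"rows": [{"dx":-0.004,"dy":-0.024,"dz":0.026,"wx":2.8,"wy":-0.5,"wz":-1.3,"grip":0.25},{"dx":-0.004,"dy":-0.024,"dz":0.026,"wx":2.9,"wy":-0.5,"wz":-1.3,"grip":0.25},{"dx":-0.004,"dy":-0.024,"dz":0.026,"wx":2.8,"wy":-0.5,"wz":-1.3,"grip":0.25},{"dx":-0.002,"dy":-0.024,"dz":0.026,"wx":2.9,"wy":-0.6,"wz":-1.3,"grip":0.25},{"dx":-0.002,"dy":-0.024,"dz":0.026,"wx":2.8,"wy":-0.5,"wz":-1.3,"grip":0.25},{"dx":-0.001,"dy":-0.024,"dz":0.025,"wx":2.9,"wy":-0.5,"wz":-1.3,"grip":0.25},{"dx":-0.001,"dy":-0.024,"dz":0.026,"wx":2.8,"wy":-0.5,"wz":-1.3,"grip":0.25},{"dx":0,"dy":0,"dz":0,"wx":0,"wy":0,"wz":0,"grip":0.25}]}}

```text
t: 9.72
eef_pos: [0.5697, -0.3804, 0.2244]
orientation: [0.462, 0.533, -0.472, 0.529]
force: [-0.3, -1.4, 0.7]
width: 0.0639
```

{"method": "apply_moves", "body": {"rows": [{"dx":0,"dy":0,"dz":0,"wx":0,"wy":0,"wz":0,"grip":0.25},{"dx":0,"dy":0,"dz":0,"wx":0,"wy":0,"wz":0,"grip":0.25},{"dx":0,"dy":0,"dz":0,"wx":0,"wy":0,"wz":0,"grip":0.25}]}}

```text
t: 9.97
eef_pos: [0.5764, -0.3718, 0.2234]
orientation: [0.46, 0.537, -0.466, 0.532]
force: [-0.4, 0.1, -0.4]
width: 0.0639
```

```bash
cat >> plan.py <<'E'
def info():
    s=get_state(); M=R.from_quat(s['orientation']).as_matrix()
    print("t",round(s['t'],2),"pos",s['eef_pos'].round(4),"toolx",M[:,0].round(3),"jaw yaw",np.degrees(np.arctan2(M[1,2],M[0,2])).round(1),"q",s['qpos'].round(2).tolist(),"F",s['force'].round(1),"w",round(s['width'],4))
E
python3 - <<'E'
from plan import *
o=locate("top4"); info()
x,y,a=o['yellow']
plan([x,y,.02],down(a-90),grip=.25,cyl=False,n=6)
E
```

```text
green 52 (0.5884, -0.2093) yaw 28.8 size 80.5 47.6
yellow 125 (0.5762, -0.3761) yaw 6.5 size 80.0 47.8
blue 125 (0.4428, -0.2137) yaw -36.5 size 81.5 46.4
t 10.02 pos [ 0.5765 -0.3717  0.2234] toolx [-0.01  -0.001 -1.   ] jaw yaw -81.8 q [-0.08, 0.53, 0.87, 1.4, -0.4, 1.4, -0.64] F [-0.4 -0.2 -0.4] w 0.0638
[{"dx": 0.034, "dy": 0, "dz": 0.001, "wx": 0.3, "wy": 0, "wz": 0.1, "grip": 0.25}, {"dx": 0.034, "dy": 0, "dz": 0, "wx": 0.3, "wy": 0, "wz": 0.1, "grip": 0.25}, {"dx": 0.034, "dy": 0, "dz": 0.001, "wx": 0.3, "wy": 0, "wz": 0.1, "grip": 0.25}, {"dx": 0.034, "dy": 0, "dz": 0.001, "wx": 0.3, "wy": 0, "wz": 0.1, "grip": 0.25}, {"dx": 0.033, "dy": 0, "dz": 0.001, "wx": 0.3, "wy": 0, "wz": 0.1, "grip": 0.25}, {"dx": 0.034, "dy": 0, "dz": 0, "wx": 0.2, "wy": 0, "wz": 0.1, "grip": 0.25}]
rows 6 end [ 0.5758 -0.3758  0.0204]
```

{"method": "apply_moves", "body": {"rows": [{"dx":0.034,"dy":0,"dz":0.001,"wx":0.2,"wy":0,"wz":0.3,"grip":0.25},{"dx":0.034,"dy":0,"dz":0.001,"wx":0.2,"wy":0,"wz":0.3,"grip":0.25},{"dx":0.034,"dy":0,"dz":0.001,"wx":0.2,"wy":0,"wz":0,"grip":0.25},{"dx":0.034,"dy":0,"dz":0.001,"wx":0,"wy":0,"wz":0,"grip":0.25},{"dx":0.034,"dy":0,"dz":0,"wx":0,"wy":0,"wz":0,"grip":0.25},{"dx":0.032,"dy":0,"dz":0,"wx":0,"wy":0,"wz":0,"grip":0.25},{"dx":0.01,"dy":0,"dz":0,"wx":0,"wy":0,"wz":0,"grip":0.25},{"dx":0.004,"dy":0,"dz":0,"wx":0,"wy":0,"wz":0,"grip":0.25}]}}

```text
t: 10.68
eef_pos: [0.575, -0.3754, 0.0052]
orientation: [0.466, 0.533, -0.466, 0.531]
force: [0.3, 0.4, 1.0]
width: 0.0644
```

{"method": "apply_moves", "body": {"rows": [{"dx":0,"dy":0,"dz":0,"wx":0,"wy":0,"wz":0,"grip":0.25},{"dx":0,"dy":0,"dz":0,"wx":0,"wy":0,"wz":0,"grip":0.25}]}}

```text
t: 10.85
eef_pos: [0.5768, -0.3778, 0.0094]
orientation: [0.466, 0.531, -0.466, 0.533]
force: [-0.5, 0.2, 1.1]
width: 0.0637
```

```bash
python3 - <<'E'
from plan import *
im,d,p=grab("wrist","w8"); info()
E
```

```text
t 10.9 pos [ 0.5769 -0.378   0.0097] toolx [ 0.003 -0.002 -1.   ] jaw yaw -82.5 q [-0.01, 0.72, 0.75, 1.6, -0.55, 1.04, -0.54] F [-0.8 -0.4 -0.2] w 0.0641
```

View pics/w8.png

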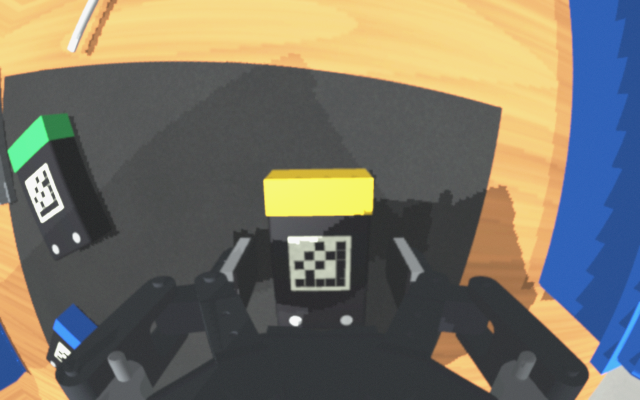

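Yellow sits centred between the jaws (label at 321,262). Down 7 mm, close, lift.

{"method": "apply_moves", "body": {"rows": [{"dx":0.004,"dy":0,"dz":-0.001,"wx":0,"wy":0,"wz":0,"grip":0.25},{"dx":0.003,"dy":0,"dz":0,"wx":0,"wy":0,"wz":0,"grip":0.5},{"dx":0,"dy":0,"dz":0,"wx":0,"wy":0,"wz":0,"grip":0.8},{"dx":0,"dy":0,"dz":0,"wx":0,"wy":0,"wz":0,"grip":0.8},{"dx":0,"dy":0,"dz":0,"wx":0,"wy":0,"wz":0,"grip":0.8},{"dx":0,"dy":0,"dz":0,"wx":0,"wy":0,"wz":0,"grip":0.8}]}}

```text
t: 11.4
eef_pos: [0.5758, -0.3762, 0.0007]
orientation: [0.466, 0.531, -0.466, 0.532]
force: [0.5, 1.0, 3.4]
width: 0.0449
```

{"method": "apply_moves", "body": {"rows": [{"dx":-0.01,"dy":0,"dz":0,"wx":0,"wy":0,"wz":0,"grip":0.8},{"dx":-0.03,"dy":0,"dz":0,"wx":0,"wy":0,"wz":0,"grip":0.8},{"dx":-0.04,"dy":0,"dz":0,"wx":0,"wy":0,"wz":0,"grip":0.8},{"dx":-0.04,"dy":0,"dz":0,"wx":0,"wy":0,"wz":0,"grip":0.8},{"dx":-0.04,"dy":0,"dz":0,"wx":0,"wy":0,"wz":0,"grip":0.8},{"dx":-0.04,"dy":0,"dz":0,"wx":0,"wy":0,"wz":0,"grip":0.8},{"dx":-0.03,"dy":0,"dz":0,"wx":0,"wy":0,"wz":0,"grip":0.8},{"dx":0,"dy":0,"dz":0,"wx":0,"wy":0,"wz":0,"grip":0.8}]}}

```text
t: 12.07
eef_pos: [0.5768, -0.3785, 0.2383]
orientation: [0.467, 0.528, -0.466, 0.535]
force: [0.7, -1.2, -0.9]
width: 0.045
```

```bash
python3 - <<'E'
from plan import *
info(); plan(bay(2,.18,.003),ontodeck(),grip=.8)
E
```

```text
t 12.07 pos [ 0.5768 -0.3785  0.2383] toolx [ 0.008 -0.005 -1.   ] jaw yaw -82.6 q [-0.07, 0.52, 0.88, 1.39, -0.4, 1.41, -0.64] F [ 0.7 -1.2 -0.9] w 0.045
[{"dx": 0, "dy": 0.022, "dz": -0.033, "wx": -2.7, "wy": 0.5, "wz": 1.2, "grip": 0.8}, {"dx": 0.001, "dy": 0.021, "dz": -0.032, "wx": -2.7, "wy": 0.5, "wz": 1.2, "grip": 0.8}, {"dx": 0.002, "dy": 0.021, "dz": -0.033, "wx": -2.7, "wy": 0.5, "wz": 1.1, "grip": 0.8}, {"dx": 0.002, "dy": 0.021, "dz": -0.032, "wx": -2.7, "wy": 0.5, "wz": 1.2, "grip": 0.8}, {"dx": 0.002, "dy": 0.02, "dz": -0.033, "wx": -2.7, "wy": 0.6, "wz": 1.2, "grip": 0.8}, {"dx": 0.003, "dy": 0.019, "dz": -0.033, "wx": -2.7, "wy": 0.5, "wz": 1.2, "grip": 0.8}, {"dx": 0.004, "dy": 0.019, "dz": -0.033, "wx": -2.7, "wy": 0.5, "wz": 1.1, "grip": 0.8}, {"dx": 0.004, "dy": 0.018, "dz": -0.032, "wx": -2.7, "wy": 0.5, "wz": 1.2, "grip": 0.8}]
[{"dx": 0.005, "dy": 0.018, "dz": -0.033, "wx": -2.7, "wy": 0.5, "wz": 1.2, "grip": 0.8}, {"dx": 0.005, "dy": 0.018, "dz": -0.033, "wx": -2.7, "wy": 0.5, "wz": 1.2, "grip": 0.8}, {"dx": 0.005, "dy": 0.017, "dz": -0.032, "wx": -2.7, "wy": 0.5, "wz": 1.1, "grip": 0.8}, {"dx": 0.005, "dy": 0.016, "dz": -0.033, "wx": -2.7, "wy": 0.5, "wz": 1.2, "grip": 0.8}, {"dx": 0.005, "dy": 0.017, "dz": -0.032, "wx": -2.7, "wy": 0.5, "wz": 1.2, "grip": 0.8}, {"dx": 0.006, "dy": 0.015, "dz": -0.033, "wx": -2.7, "wy": 0.6, "wz": 1.2, "grip": 0.8}, {"dx": 0.005, "dy": 0.015, "dz": -0.033, "wx": -2.7, "wy": 0.5, "wz": 1.1, "grip": 0.8}, {"dx": 0.006, "dy": 0.015, "dz": -0.032, "wx": -2.7, "wy": 0.5, "wz": 1.2, "grip": 0.8}]
rows 16 end [0.5995 0.2031 0.2346]
```

{"method": "apply_moves", "body": {"rows": [{"dx":0,"dy":0.022,"dz":-0.033,"wx":-2.7,"wy":0.5,"wz":1.2,"grip":0.8},{"dx":0.001,"dy":0.021,"dz":-0.032,"wx":-2.7,"wy":0.5,"wz":1.2,"grip":0.8},{"dx":0.002,"dy":0.021,"dz":-0.033,"wx":-2.7,"wy":0.5,"wz":1.1,"grip":0.8},{"dx":0.002,"dy":0.021,"dz":-0.032,"wx":-2.7,"wy":0.5,"wz":1.2,"grip":0.8},{"dx":0.002,"dy":0.02,"dz":-0.033,"wx":-2.7,"wy":0.6,"wz":1.2,"grip":0.8},{"dx":0.003,"dy":0.019,"dz":-0.033,"wx":-2.7,"wy":0.5,"wz":1.2,"grip":0.8},{"dx":0.004,"dy":0.019,"dz":-0.033,"wx":-2.7,"wy":0.5,"wz":1.1,"grip":0.8},{"dx":0.004,"dy":0.018,"dz":-0.032,"wx":-2.7,"wy":0.5,"wz":1.2,"grip":0.8}]}}

```text
t: 12.73
eef_pos: [0.6539, -0.0795, 0.2293]
orientation: [0.416, 0.589, -0.296, 0.627]
force: [0.4, -1.3, -1.4]
width: 0.0449
```

{"method": "apply_moves", "body": {"rows": [{"dx":0.005,"dy":0.018,"dz":-0.033,"wx":-2.7,"wy":0.5,"wz":1.2,"grip":0.8},{"dx":0.005,"dy":0.018,"dz":-0.033,"wx":-2.7,"wy":0.5,"wz":1.2,"grip":0.8},{"dx":0.005,"dy":0.017,"dz":-0.032,"wx":-2.7,"wy":0.5,"wz":1.1,"grip":0.8},{"dx":0.005,"dy":0.016,"dz":-0.033,"wx":-2.7,"wy":0.5,"wz":1.2,"grip":0.8},{"dx":0.005,"dy":0.017,"dz":-0.032,"wx":-2.7,"wy":0.5,"wz":1.2,"grip":0.8},{"dx":0.006,"dy":0.015,"dz":-0.033,"wx":-2.7,"wy":0.6,"wz":1.2,"grip":0.8},{"dx":0.005,"dy":0.015,"dz":-0.033,"wx":-2.7,"wy":0.5,"wz":1.1,"grip":0.8},{"dx":0.006,"dy":0.015,"dz":-0.032,"wx":-2.7,"wy":0.5,"wz":1.2,"grip":0.8}]}}

```text
t: 13.4
eef_pos: [0.5966, 0.2069, 0.2291]
orientation: [0.348, 0.62, -0.114, 0.694]
force: [-0.1, 0.2, -0.8]
width: 0.0451
```

{"method": "apply_moves", "body": {"rows": [{"dx":0,"dy":0,"dz":0,"wx":0,"wy":0,"wz":0,"grip":0.8},{"dx":0,"dy":0,"dz":0,"wx":0,"wy":0,"wz":0,"grip":0.8},{"dx":0,"dy":0,"dz":0,"wx":0,"wy":0,"wz":0,"grip":0.8}]}}

```text
t: 13.65
eef_pos: [0.5978, 0.2046, 0.2291]
orientation: [0.349, 0.619, -0.115, 0.694]
force: [0.9, -0.5, -0.7]
width: 0.0452
```

```bash
python3 - <<'E'
from plan import *
deckerr(); plan(bay(2,.02,.003),ontodeck(),grip=.8,cyl=False,n=6)
E
```

```text
t 13.65 deck xyz mm [-13.8 -50.5 174.5] rot err [ 0.2  0.5 -0.1] q [-0.79, 0.11, 0.55, 1.8, -0.33, 0.99, -0.78] F [ 0.9 -0.5 -0.7] w 0.0452
[{"dx": 0.026, "dy": 0, "dz": 0.001, "wx": 0, "wy": -0.1, "wz": 0, "grip": 0.8}, {"dx": 0.025, "dy": 0.001, "dz": 0, "wx": -0.1, "wy": -0.1, "wz": 0, "grip": 0.8}, {"dx": 0.026, "dy": 0, "dz": 0.001, "wx": 0, "wy": -0.1, "wz": 0.1, "grip": 0.8}, {"dx": 0.026, "dy": 0, "dz": 0, "wx": -0.1, "wy": -0.1, "wz": 0, "grip": 0.8}, {"dx": 0.026, "dy": 0.001, "dz": 0, "wx": 0, "wy": 0, "wz": 0, "grip": 0.8}, {"dx": 0.025, "dy": 0, "dz": 0.001, "wx": 0, "wy": -0.1, "wz": 0, "grip": 0.8}]
rows 6 end [0.6336 0.2457 0.0851]
```

{"method": "apply_moves", "body": {"rows": [{"dx":0.026,"dy":0.001,"dz":0.001,"wx":0,"wy":-0.3,"wz":0,"grip":0.8},{"dx":0.026,"dy":0.001,"dz":0.001,"wx":0,"wy":0,"wz":0,"grip":0.8},{"dx":0.026,"dy":0,"dz":0,"wx":0,"wy":0,"wz":0,"grip":0.8},{"dx":0.026,"dy":0,"dz":0,"wx":0,"wy":0,"wz":0,"grip":0.8},{"dx":0.026,"dy":0,"dz":0,"wx":0,"wy":0,"wz":0,"grip":0.8},{"dx":0.024,"dy":0,"dz":0,"wx":0,"wy":0,"wz":0,"grip":0.8},{"dx":0,"dy":0,"dz":0,"wx":0,"wy":0,"wz":0,"grip":0.8},{"dx":0,"dy":0,"dz":0,"wx":0,"wy":0,"wz":0,"grip":0.8}]}}

```text
t: 14.32
eef_pos: [0.6328, 0.2452, 0.0839]
orientation: [0.348, 0.618, -0.118, 0.695]
force: [-0.4, 0.8, 0.2]
width: 0.0449
```

```bash
python3 - <<'E'
from plan import *
deckerr(); grab("wrist","w9"); deckerr()
E
```

```text
t 14.32 deck xyz mm [-13.2 -52.4  19.7] rot err [ 0.3  0.2 -0.3] q [-0.74, 0.36, 0.48, 1.85, -0.54, 0.74, -0.63] F [-0.4  0.8  0.2] w 0.0449
t 14.37 deck xyz mm [-12.  -53.   21.1] rot err [ 0.3  0.2 -0.1] q [-0.74, 0.36, 0.48, 1.85, -0.54, 0.74, -0.63] F [-0.2 -0.  -1.1] w 0.0451
```

View pics/w9.png

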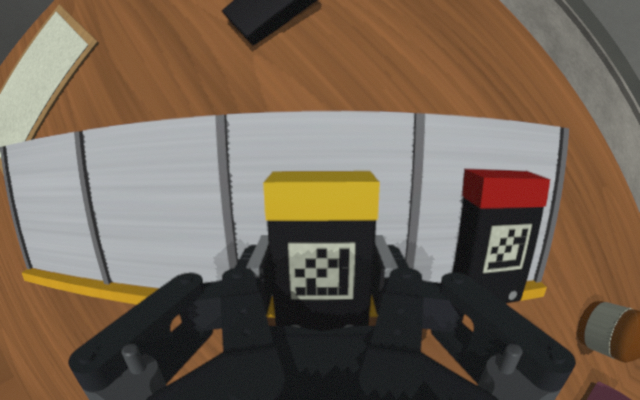

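{"method": "apply_moves", "body": {"rows": [{"dx":0.008,"dy":0,"dz":0,"wx":0,"wy":0,"wz":0,"grip":0.8},{"dx":0.007,"dy":0,"dz":0,"wx":0,"wy":0,"wz":0,"grip":0.8},{"dx":0.003,"dy":0,"dz":0,"wx":0,"wy":0,"wz":0,"grip":0.8},{"dx":0.001,"dy":0,"dz":0,"wx":0,"wy":0,"wz":0,"grip":0.8},{"dx":0,"dy":0,"dz":0,"wx":0,"wy":0,"wz":0,"grip":0.8}]}}

```text
t: 14.78
eef_pos: [0.6368, 0.2524, 0.0673]
orientation: [0.348, 0.618, -0.116, 0.696]
force: [-1.1, 0.0, -1.2]
width: 0.0452
```

```bash
python3 - <<'E'
from plan import *
deckerr(); M,o=deckT(); print(get_state()['force']@M)
E
```

```text
t 14.78 deck xyz mm [-11.4 -51.    1.3] rot err [ 0.2  0.3 -0.1] q [-0.73, 0.39, 0.46, 1.85, -0.56, 0.72, -0.61] F [-1.1  0.  -1.2] w 0.0452
[-1.04920402  0.89846665 -0.85239864]
```

Not touching yet; ease down slightly while sliding to the lip.

{"method": "apply_moves", "body": {"rows": [{"dx":0.001,"dy":-0.001,"dz":0.001,"wx":0,"wy":0,"wz":0,"grip":0.8},{"dx":0.0005,"dy":-0.002,"dz":0,"wx":0,"wy":0,"wz":0,"grip":0.8},{"dx":0,"dy":-0.002,"dz":0,"wx":0,"wy":0,"wz":0,"grip":0.8},{"dx":0,"dy":0,"dz":0,"wx":0,"wy":0,"wz":0,"grip":0.8},{"dx":0,"dy":0,"dz":0,"wx":0,"wy":0,"wz":0,"grip":0.8}]}}

```text
t: 15.2
eef_pos: [0.636, 0.2489, 0.0654]
orientation: [0.349, 0.617, -0.115, 0.696]
force: [3.7, 3.7, 3.3]
width: 0.0449
```

```bash
python3 - <<'E'
from plan import *
deckerr(); M,o=deckT(); print(get_state()['force']@M)
E
```

```text
t 15.2 deck xyz mm [-15.  -52.6   0.5] rot err [0.2 0.2 0. ] q [-0.72, 0.39, 0.46, 1.86, -0.57, 0.71, -0.6] F [3.7 3.7 3.3] w 0.0449
[ 6.0447025  -0.58022525  1.30875016]
```

{"method": "apply_moves", "body": {"rows": [{"dx":0,"dy":0,"dz":0,"wx":0,"wy":0,"wz":0,"grip":0.3},{"dx":0,"dy":0,"dz":0,"wx":0,"wy":0,"wz":0,"grip":0.3},{"dx":0,"dy":0,"dz":0,"wx":0,"wy":0,"wz":0,"grip":0.3},{"dx":-0.015,"dy":0,"dz":0,"wx":0,"wy":0,"wz":0,"grip":0.25},{"dx":-0.035,"dy":0,"dz":0,"wx":0,"wy":0,"wz":0,"grip":0.25},{"dx":-0.04,"dy":0,"dz":0,"wx":0,"wy":0,"wz":0,"grip":0.25},{"dx":-0.04,"dy":0,"dz":0,"wx":0,"wy":0,"wz":0,"grip":0.25},{"dx":-0.04,"dy":0,"dz":0,"wx":0,"wy":0,"wz":0,"grip":0.25}]}}

```text
t: 15.87
eef_pos: [0.5982, 0.2014, 0.2248]
orientation: [0.348, 0.618, -0.117, 0.695]
force: [1.3, 0.5, 0.1]
width: 0.064
```

```bash
cat >> plan.py <<'E'
def chk(k,tag):
    "wrist picture with the expected outline of a housing's top in bay k"
    im,d,p=grab("wrist",tag); M,o=deckT(); im=cv2.imread(f"pics/{tag}.png")
    for kk in (k if isinstance(k,(list,tuple)) else [k]):
        y=[-.1575,-.0525,.0525,.1575][kk-1]
        pts=np.array([[-.015,y,.024],[.025,y-.023,.024],[.025,y+.023,.024],[-.055,y+.023,.024],[-.055,y-.023,.024]])
        for a in proj_fish(p,pts@M.T+o): cv2.circle(im,tuple(a.round().astype(int).tolist()),1,(255,0,255),-1)
    cv2.imwrite(f"pics/{tag}c.png",cv2.resize(im[80:280,170:490],None,fx=2.5,fy=2.5,interpolation=cv2.INTER_CUBIC))
E
python3 - <<'E'
from plan import *
chk([1,2],"w10"); o=locate("top5"); x,y,a=o['green']
plan([x,y,.23],down(a-90),grip=.25)
E
```

```text
green 39 (0.5885, -0.2093) yaw 28.6 size 80.6 47.2
blue 124 (0.4438, -0.1864) yaw -35.9 size 80.6 46.6
[{"dx": -0.008, "dy": -0.021, "dz": 0.031, "wx": 2.0, "wy": -0.4, "wz": -1.8, "grip": 0.25}, {"dx": -0.007, "dy": -0.022, "dz": 0.031, "wx": 2.0, "wy": -0.3, "wz": -1.9, "grip": 0.25}, {"dx": -0.007, "dy": -0.022, "dz": 0.029, "wx": 2.0, "wy": -0.4, "wz": -1.8, "grip": 0.25}, {"dx": -0.007, "dy": -0.024, "dz": 0.03, "wx": 2.0, "wy": -0.4, "wz": -1.8, "grip": 0.25}, {"dx": -0.006, "dy": -0.024, "dz": 0.028, "wx": 2.0, "wy": -0.3, "wz": -1.9, "grip": 0.25}, {"dx": -0.005, "dy": -0.025, "dz": 0.028, "wx": 2.1, "wy": -0.4, "wz": -1.8, "grip": 0.25}, {"dx": -0.005, "dy": -0.026, "dz": 0.027, "wx": 2.0, "wy": -0.4, "wz": -1.8, "grip": 0.25}, {"dx": -0.004, "dy": -0.027, "dz": 0.027, "wx": 2.0, "wy": -0.4, "wz": -1.9, "grip": 0.25}]
[{"dx": -0.003, "dy": -0.027, "dz": 0.026, "wx": 2.0, "wy": -0.3, "wz": -1.8, "grip": 0.25}, {"dx": -0.002, "dy": -0.029, "dz": 0.025, "wx": 2.0, "wy": -0.4, "wz": -1.8, "grip": 0.25}, {"dx": -0.001, "dy": -0.028, "dz": 0.024, "wx": 2.0, "wy": -0.4, "wz": -1.9, "grip": 0.25}]
rows 11 end [ 0.5886 -0.209   0.2304]
```

View pics/w10c.png

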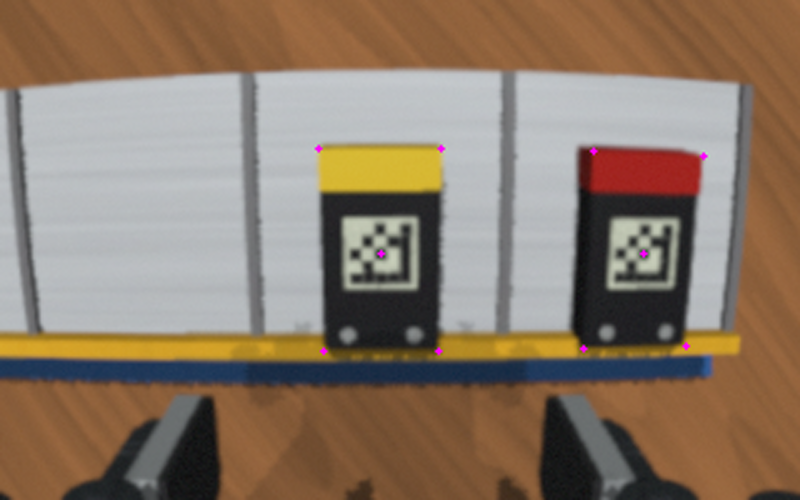

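{"method": "apply_moves", "body": {"rows": [{"dx":-0.008,"dy":-0.021,"dz":0.031,"wx":2.0,"wy":-0.4,"wz":-1.8,"grip":0.25},{"dx":-0.007,"dy":-0.022,"dz":0.031,"wx":2.0,"wy":-0.3,"wz":-1.9,"grip":0.25},{"dx":-0.007,"dy":-0.022,"dz":0.029,"wx":2.0,"wy":-0.4,"wz":-1.8,"grip":0.25},{"dx":-0.007,"dy":-0.024,"dz":0.03,"wx":2.0,"wy":-0.4,"wz":-1.8,"grip":0.25},{"dx":-0.006,"dy":-0.024,"dz":0.028,"wx":2.0,"wy":-0.3,"wz":-1.9,"grip":0.25},{"dx":-0.005,"dy":-0.025,"dz":0.028,"wx":2.1,"wy":-0.4,"wz":-1.8,"grip":0.25},{"dx":-0.005,"dy":-0.026,"dz":0.027,"wx":2.0,"wy":-0.4,"wz":-1.8,"grip":0.25},{"dx":-0.004,"dy":-0.027,"dz":0.027,"wx":2.0,"wy":-0.4,"wz":-1.9,"grip":0.25}]}}

```text
t: 16.63
eef_pos: [0.617, -0.1001, 0.2239]
orientation: [0.357, 0.617, -0.299, 0.635]
force: [1.0, 0.2, -0.2]
width: 0.0641
```

{"method": "apply_moves", "body": {"rows": [{"dx":-0.003,"dy":-0.027,"dz":0.026,"wx":2.0,"wy":-0.3,"wz":-1.8,"grip":0.25},{"dx":-0.002,"dy":-0.029,"dz":0.025,"wx":2.0,"wy":-0.4,"wz":-1.8,"grip":0.25},{"dx":-0.001,"dy":-0.028,"dz":0.024,"wx":2.0,"wy":-0.4,"wz":-1.9,"grip":0.25},{"dx":0,"dy":0,"dz":0,"wx":0,"wy":0,"wz":0,"grip":0.25},{"dx":0,"dy":0,"dz":0,"wx":0,"wy":0,"wz":0,"grip":0.25},{"dx":0,"dy":0,"dz":0,"wx":0,"wy":0,"wz":0,"grip":0.25}]}}

```text
t: 17.13
eef_pos: [0.5874, -0.2064, 0.2245]
orientation: [0.357, 0.611, -0.363, 0.607]
force: [0.2, 0.0, -0.6]
width: 0.0638
```

```bash
python3 - <<'E'
from plan import *
o=locate("top6"); info()
x,y,a=o['green']
plan([x,y,.02],down(a-90),grip=.25,cyl=False,n=6)
E
```

```text
t 17.18 pos [ 0.5877 -0.2057  0.2246] toolx [-0.009 -0.004 -1.   ] jaw yaw -61.1 q [-0.38, 0.36, 0.83, 1.57, -0.27, 1.33, -0.58] F [ 0.4  0.3 -0.8] w 0.0641Traceback (most recent call last):
  File "<stdin>", line 3, in <module>
KeyError: 'green'
```

```bash
python3 - <<'E'
from plan import *
im,d,p=grab("wrist","w11"); print(proj_fish(p,np.array([[.5885,-.2092,.024]])))
plan([.5885,-.2092,.02],down(28.7-90),grip=.25,cyl=False,n=6)
E
```

```text
[[324.27883785 172.46545291]]
[{"dx": 0.034, "dy": 0, "dz": 0.001, "wx": 0, "wy": 0, "wz": 0.1, "grip": 0.25}, {"dx": 0.034, "dy": 0, "dz": 0, "wx": 0.1, "wy": 0, "wz": 0.1, "grip": 0.25}, {"dx": 0.034, "dy": 0, "dz": 0.001, "wx": 0, "wy": 0, "wz": 0.1, "grip": 0.25}, {"dx": 0.034, "dy": 0, "dz": 0.001, "wx": 0, "wy": 0, "wz": 0.1, "grip": 0.25}, {"dx": 0.035, "dy": 0, "dz": 0, "wx": 0.1, "wy": 0, "wz": 0.1, "grip": 0.25}, {"dx": 0.034, "dy": 0, "dz": 0.001, "wx": 0, "wy": 0, "wz": 0, "grip": 0.25}]
rows 6 end [ 0.5888 -0.2093  0.0197]
```

View pics/w11.png

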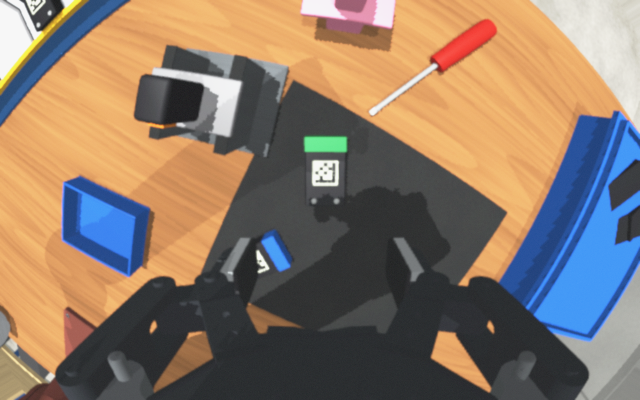

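{"method": "apply_moves", "body": {"rows": [{"dx":0.034,"dy":0,"dz":0.001,"wx":0.1,"wy":0,"wz":0.3,"grip":0.25},{"dx":0.034,"dy":0,"dz":0.001,"wx":0.1,"wy":0,"wz":0.2,"grip":0.25},{"dx":0.034,"dy":0,"dz":0.001,"wx":0,"wy":0,"wz":0,"grip":0.25},{"dx":0.034,"dy":0,"dz":0.001,"wx":0,"wy":0,"wz":0,"grip":0.25},{"dx":0.034,"dy":0,"dz":0,"wx":0,"wy":0,"wz":0,"grip":0.25},{"dx":0.034,"dy":0,"dz":0,"wx":0,"wy":0,"wz":0,"grip":0.25},{"dx":0.008,"dy":0,"dz":0,"wx":0,"wy":0,"wz":0,"grip":0.25},{"dx":0.004,"dy":0,"dz":0,"wx":0,"wy":0,"wz":0,"grip":0.25}]}}

```text
t: 17.9
eef_pos: [0.588, -0.2093, 0.0074]
orientation: [0.36, 0.61, -0.361, 0.607]
force: [0.2, -0.2, 0.2]
width: 0.0637
```

{"method": "apply_moves", "body": {"rows": [{"dx":0,"dy":0,"dz":0,"wx":0,"wy":0,"wz":0,"grip":0.25},{"dx":0,"dy":0,"dz":0,"wx":0,"wy":0,"wz":0,"grip":0.25},{"dx":0,"dy":0,"dz":0,"wx":0,"wy":0,"wz":0,"grip":0.25}]}}

```text
t: 18.15
eef_pos: [0.5905, -0.2111, 0.0113]
orientation: [0.361, 0.607, -0.361, 0.609]
force: [-0.3, 0.2, -0.9]
width: 0.0642
```

```bash
python3 - <<'E'
from plan import *
im,d,p=grab("wrist","w12"); info()
E
```

```text
t 18.2 pos [ 0.5903 -0.2111  0.0111] toolx [ 0.002 -0.001 -1.   ] jaw yaw -61.4 q [-0.27, 0.58, 0.71, 1.77, -0.45, 0.96, -0.45] F [ 0.3 -0.1 -0.2] w 0.0641
```

View pics/w12.png

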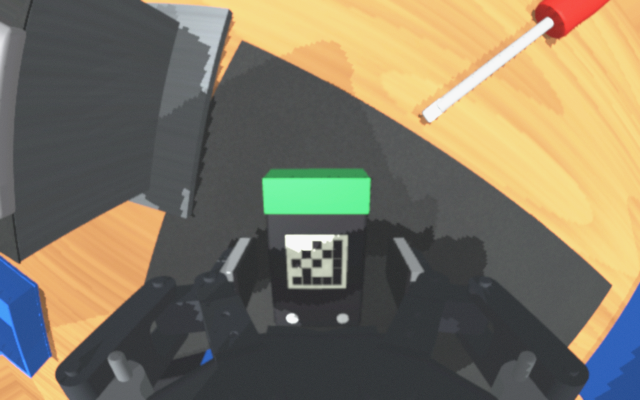

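{"method": "apply_moves", "body": {"rows": [{"dx":0.005,"dy":-0.001,"dz":-0.001,"wx":0,"wy":0,"wz":0,"grip":0.25},{"dx":0.0035,"dy":0,"dz":0,"wx":0,"wy":0,"wz":0,"grip":0.5},{"dx":0,"dy":0,"dz":0,"wx":0,"wy":0,"wz":0,"grip":0.8},{"dx":0,"dy":0,"dz":0,"wx":0,"wy":0,"wz":0,"grip":0.8},{"dx":0,"dy":0,"dz":0,"wx":0,"wy":0,"wz":0,"grip":0.8},{"dx":0,"dy":0,"dz":0,"wx":0,"wy":0,"wz":0,"grip":0.8}]}}

```text
t: 18.7
eef_pos: [0.5874, -0.2103, 0.0004]
orientation: [0.361, 0.608, -0.361, 0.608]
force: [-0.4, -0.0, -1.5]
width: 0.0451
```

{"method": "apply_moves", "body": {"rows": [{"dx":-0.01,"dy":0,"dz":0,"wx":0,"wy":0,"wz":0,"grip":0.8},{"dx":-0.03,"dy":0,"dz":0,"wx":0,"wy":0,"wz":0,"grip":0.8},{"dx":-0.04,"dy":0,"dz":0,"wx":0,"wy":0,"wz":0,"grip":0.8},{"dx":-0.04,"dy":0,"dz":0,"wx":0,"wy":0,"wz":0,"grip":0.8},{"dx":-0.04,"dy":0,"dz":0,"wx":0,"wy":0,"wz":0,"grip":0.8},{"dx":-0.04,"dy":0,"dz":0,"wx":0,"wy":0,"wz":0,"grip":0.8},{"dx":-0.03,"dy":0,"dz":0,"wx":0,"wy":0,"wz":0,"grip":0.8},{"dx":0,"dy":0,"dz":0,"wx":0,"wy":0,"wz":0,"grip":0.8}]}}

```text
t: 19.37
eef_pos: [0.59, -0.2121, 0.2383]
orientation: [0.362, 0.605, -0.36, 0.611]
force: [0.8, -0.7, -1.3]
width: 0.0453
```

```bash
python3 - <<'E'
from plan import *
info(); plan(bay(3,.18,.003),ontodeck(),grip=.8)
E
```

```text
t 19.37 pos [ 0.59   -0.2121  0.2383] toolx [ 0.009 -0.003 -1.   ] jaw yaw -61.5 q [-0.38, 0.35, 0.84, 1.56, -0.27, 1.34, -0.58] F [ 0.8 -0.7 -1.3] w 0.0453
[{"dx": 0, "dy": 0.025, "dz": -0.028, "wx": -1.6, "wy": 0.3, "wz": 1.4, "grip": 0.8}, {"dx": 0.001, "dy": 0.023, "dz": -0.028, "wx": -1.6, "wy": 0.3, "wz": 1.4, "grip": 0.8}, {"dx": 0.002, "dy": 0.023, "dz": -0.029, "wx": -1.6, "wy": 0.3, "wz": 1.4, "grip": 0.8}, {"dx": 0.002, "dy": 0.021, "dz": -0.029, "wx": -1.6, "wy": 0.4, "wz": 1.4, "grip": 0.8}, {"dx": 0.002, "dy": 0.021, "dz": -0.03, "wx": -1.6, "wy": 0.3, "wz": 1.4, "grip": 0.8}, {"dx": 0.004, "dy": 0.019, "dz": -0.03, "wx": -1.6, "wy": 0.3, "wz": 1.4, "grip": 0.8}, {"dx": 0.003, "dy": 0.018, "dz": -0.031, "wx": -1.6, "wy": 0.3, "wz": 1.3, "grip": 0.8}, {"dx": 0.004, "dy": 0.017, "dz": -0.031, "wx": -1.6, "wy": 0.3, "wz": 1.4, "grip": 0.8}]
[{"dx": 0.004, "dy": 0.016, "dz": -0.031, "wx": -1.6, "wy": 0.3, "wz": 1.4, "grip": 0.8}, {"dx": 0.004, "dy": 0.015, "dz": -0.032, "wx": -1.6, "wy": 0.4, "wz": 1.4, "grip": 0.8}, {"dx": 0.004, "dy": 0.014, "dz": -0.032, "wx": -1.6, "wy": 0.3, "wz": 1.4, "grip": 0.8}, {"dx": 0.004, "dy": 0.012, "dz": -0.032, "wx": -1.6, "wy": 0.3, "wz": 1.4, "grip": 0.8}, {"dx": 0.004, "dy": 0.012, "dz": -0.033, "wx": -1.6, "wy": 0.3, "wz": 1.4, "grip": 0.8}, {"dx": 0.004, "dy": 0.01, "dz": -0.033, "wx": -1.6, "wy": 0.3, "wz": 1.4, "grip": 0.8}]
rows 14 end [0.5171 0.2691 0.2351]
```

{"method": "apply_moves", "body": {"rows": [{"dx":0,"dy":0.025,"dz":-0.028,"wx":-1.6,"wy":0.3,"wz":1.4,"grip":0.8},{"dx":0.001,"dy":0.023,"dz":-0.028,"wx":-1.6,"wy":0.3,"wz":1.4,"grip":0.8},{"dx":0.002,"dy":0.023,"dz":-0.029,"wx":-1.6,"wy":0.3,"wz":1.4,"grip":0.8},{"dx":0.002,"dy":0.021,"dz":-0.029,"wx":-1.6,"wy":0.4,"wz":1.4,"grip":0.8},{"dx":0.002,"dy":0.021,"dz":-0.03,"wx":-1.6,"wy":0.3,"wz":1.4,"grip":0.8},{"dx":0.004,"dy":0.019,"dz":-0.03,"wx":-1.6,"wy":0.3,"wz":1.4,"grip":0.8},{"dx":0.003,"dy":0.018,"dz":-0.031,"wx":-1.6,"wy":0.3,"wz":1.3,"grip":0.8},{"dx":0.004,"dy":0.017,"dz":-0.031,"wx":-1.6,"wy":0.3,"wz":1.4,"grip":0.8}]}}

```text
t: 20.03
eef_pos: [0.5938, 0.0792, 0.2291]
orientation: [0.356, 0.62, -0.222, 0.663]
force: [0.8, 0.1, -1.2]
width: 0.0452
```

{"method": "apply_moves", "body": {"rows": [{"dx":0.004,"dy":0.016,"dz":-0.031,"wx":-1.6,"wy":0.3,"wz":1.4,"grip":0.8},{"dx":0.004,"dy":0.015,"dz":-0.032,"wx":-1.6,"wy":0.4,"wz":1.4,"grip":0.8},{"dx":0.004,"dy":0.014,"dz":-0.032,"wx":-1.6,"wy":0.3,"wz":1.4,"grip":0.8},{"dx":0.004,"dy":0.012,"dz":-0.032,"wx":-1.6,"wy":0.3,"wz":1.4,"grip":0.8},{"dx":0.004,"dy":0.012,"dz":-0.033,"wx":-1.6,"wy":0.3,"wz":1.4,"grip":0.8},{"dx":0.004,"dy":0.01,"dz":-0.033,"wx":-1.6,"wy":0.3,"wz":1.4,"grip":0.8},{"dx":0,"dy":0,"dz":0,"wx":0,"wy":0,"wz":0,"grip":0.8},{"dx":0,"dy":0,"dz":0,"wx":0,"wy":0,"wz":0,"grip":0.8}]}}

```text
t: 20.7
eef_pos: [0.5127, 0.2722, 0.2289]
orientation: [0.346, 0.62, -0.114, 0.695]
force: [-0.1, -0.9, -1.3]
width: 0.0448
```

{"method": "apply_moves", "body": {"rows": [{"dx":0,"dy":0,"dz":0,"wx":0,"wy":0,"wz":0,"grip":0.8},{"dx":0,"dy":0,"dz":0,"wx":0,"wy":0,"wz":0,"grip":0.8}]}}

```text
t: 20.87
eef_pos: [0.5152, 0.2695, 0.2291]
orientation: [0.348, 0.619, -0.116, 0.695]
force: [0.4, -0.3, -1.4]
width: 0.0448
```

```bash
python3 - <<'E'
from plan import *
deckerr(); plan(bay(3,.02,.003),ontodeck(),grip=.8,cyl=False,n=6)
E
```

```text
t 20.87 deck xyz mm [-14.8  54.5 174.8] rot err [ 0.2  0.4 -0.3] q [-0.97, -0.04, 0.49, 1.93, -0.16, 0.93, -1.07] F [ 0.4 -0.3 -1.4] w 0.0448
[{"dx": 0.026, "dy": 0.001, "dz": 0.001, "wx": 0, "wy": -0.1, "wz": 0, "grip": 0.8}, {"dx": 0.026, "dy": 0, "dz": 0, "wx": -0.1, "wy": 0, "wz": 0.1, "grip": 0.8}, {"dx": 0.025, "dy": 0.001, "dz": 0, "wx": 0, "wy": -0.1, "wz": 0, "grip": 0.8}, {"dx": 0.026, "dy": 0, "dz": 0.001, "wx": 0, "wy": -0.1, "wz": 0.1, "grip": 0.8}, {"dx": 0.026, "dy": 0.001, "dz": 0, "wx": -0.1, "wy": -0.1, "wz": 0, "grip": 0.8}, {"dx": 0.026, "dy": 0, "dz": 0.001, "wx": 0, "wy": 0, "wz": 0.1, "grip": 0.8}]
rows 6 end [0.5519 0.3114 0.0844]
```

{"method": "apply_moves", "body": {"rows": [{"dx":0.026,"dy":0.001,"dz":0.001,"wx":0,"wy":-0.2,"wz":0.2,"grip":0.8},{"dx":0.026,"dy":0.001,"dz":0.001,"wx":0,"wy":-0.2,"wz":0.1,"grip":0.8},{"dx":0.026,"dy":0.001,"dz":0,"wx":0,"wy":0,"wz":0,"grip":0.8},{"dx":0.026,"dy":0,"dz":0,"wx":0,"wy":0,"wz":0,"grip":0.8},{"dx":0.026,"dy":0,"dz":0,"wx":0,"wy":0,"wz":0,"grip":0.8},{"dx":0.026,"dy":0,"dz":0,"wx":0,"wy":0,"wz":0,"grip":0.8},{"dx":0.006,"dy":0,"dz":0,"wx":0,"wy":0,"wz":0,"grip":0.8},{"dx":0,"dy":0,"dz":0,"wx":0,"wy":0,"wz":0,"grip":0.8}]}}

```text
t: 21.53
eef_pos: [0.5519, 0.3139, 0.0756]
orientation: [0.347, 0.617, -0.117, 0.697]
force: [-0.2, 0.5, -1.1]
width: 0.0454
```

{"method": "apply_moves", "body": {"rows": [{"dx":0,"dy":0,"dz":0,"wx":0,"wy":0,"wz":0,"grip":0.8}]}}

```text
t: 21.62
eef_pos: [0.553, 0.3144, 0.0784]
orientation: [0.349, 0.616, -0.116, 0.697]
force: [-0.9, -0.5, -1.1]
width: 0.0452
```

```bash
python3 - <<'E'
from plan import *
deckerr(); grab("wrist","w13"); deckerr()
E
```

```text
t 21.62 deck xyz mm [-11.4  53.2  13.1] rot err [0.2 0.  0. ] q [-0.92, 0.26, 0.46, 1.99, -0.43, 0.64, -0.86] F [-0.9 -0.5 -1.1] w 0.0452
t 21.67 deck xyz mm [-10.7  53.2  13.8] rot err [0.2 0.  0.1] q [-0.92, 0.26, 0.46, 1.99, -0.43, 0.64, -0.86] F [ 0.2 -0.5 -0.9] w 0.0453
```

View pics/w13.png

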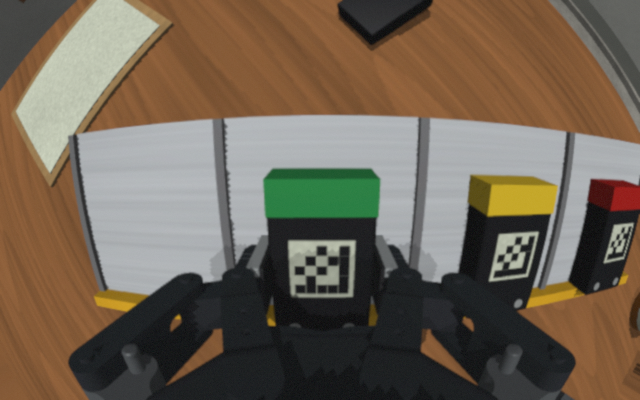

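{"method": "apply_moves", "body": {"rows": [{"dx":0.006,"dy":0,"dz":0.001,"wx":0,"wy":0,"wz":0,"grip":0.8},{"dx":0.005,"dy":0,"dz":0,"wx":0,"wy":0,"wz":0,"grip":0.8},{"dx":0.002,"dy":0,"dz":0,"wx":0,"wy":0,"wz":0,"grip":0.8},{"dx":0,"dy":0,"dz":0,"wx":0,"wy":0,"wz":0,"grip":0.8}]}}

```text
t: 22.0
eef_pos: [0.556, 0.3184, 0.0664]
orientation: [0.349, 0.616, -0.115, 0.697]
force: [-2.9, -1.7, 3.2]
width: 0.0451
```

```bash
python3 - <<'E'
from plan import *
deckerr(); M,o=deckT(); print(get_state()['force']@M)
E
```

```text
t 22.0 deck xyz mm [-10.9  53.4   0.1] rot err [0.1 0.1 0.1] q [-0.91, 0.28, 0.45, 1.98, -0.45, 0.62, -0.84] F [-2.9 -1.7  3.2] w 0.0451
[-1.85118747  1.1958025   4.09944917]
```

{"method": "apply_moves", "body": {"rows": [{"dx":0,"dy":-0.002,"dz":0.001,"wx":0,"wy":0,"wz":0,"grip":0.8},{"dx":0,"dy":-0.002,"dz":0,"wx":0,"wy":0,"wz":0,"grip":0.8},{"dx":0,"dy":-0.001,"dz":0,"wx":0,"wy":0,"wz":0,"grip":0.8},{"dx":0,"dy":0,"dz":0,"wx":0,"wy":0,"wz":0,"grip":0.8}]}}

```text
t: 22.33
eef_pos: [0.5543, 0.3143, 0.0648]
orientation: [0.349, 0.616, -0.114, 0.697]
force: [0.5, 0.8, 5.8]
width: 0.0451
```

```bash
python3 - <<'E'
from plan import *
deckerr(); M,o=deckT(); print(get_state()['force']@M)
E
```

```text
t 22.33 deck xyz mm [-15.5  52.1   0.1] rot err [0.1 0.  0.2] q [-0.91, 0.28, 0.45, 1.99, -0.46, 0.61, -0.83] F [0.5 0.8 5.8] w 0.0451
[2.82997282 0.09373276 5.13384771]
```

{"method": "apply_moves", "body": {"rows": [{"dx":0,"dy":-0.001,"dz":0,"wx":0,"wy":0,"wz":0,"grip":0.8},{"dx":0,"dy":-0.001,"dz":0,"wx":0,"wy":0,"wz":0,"grip":0.8},{"dx":0,"dy":0,"dz":0,"wx":0,"wy":0,"wz":0,"grip":0.8}]}}

```text
t: 22.58
eef_pos: [0.5536, 0.3134, 0.0645]
orientation: [0.349, 0.615, -0.114, 0.698]
force: [3.2, 4.3, 5.0]
width: 0.0448
```

```bash
python3 - <<'E'
from plan import *
deckerr(); M,o=deckT(); print(get_state()['force']@M)
E
```

```text
t 22.58 deck xyz mm [-16.6  52.1   0.2] rot err [0.1 0.  0.2] q [-0.91, 0.28, 0.45, 2.0, -0.46, 0.61, -0.83] F [3.2 4.3 5. ] w 0.0448
[6.72568474 0.24978485 2.83019436]
```

At the lip (6.7 N). Release and rise.

{"method": "apply_moves", "body": {"rows": [{"dx":0,"dy":0,"dz":0,"wx":0,"wy":0,"wz":0,"grip":0.3},{"dx":0,"dy":0,"dz":0,"wx":0,"wy":0,"wz":0,"grip":0.3},{"dx":0,"dy":0,"dz":0,"wx":0,"wy":0,"wz":0,"grip":0.3},{"dx":-0.015,"dy":0,"dz":0,"wx":0,"wy":0,"wz":0,"grip":0.25},{"dx":-0.035,"dy":0,"dz":0,"wx":0,"wy":0,"wz":0,"grip":0.25},{"dx":-0.04,"dy":0,"dz":0,"wx":0,"wy":0,"wz":0,"grip":0.25},{"dx":-0.04,"dy":0,"dz":0,"wx":0,"wy":0,"wz":0,"grip":0.25},{"dx":-0.04,"dy":0,"dz":0,"wx":0,"wy":0,"wz":0,"grip":0.25}]}}

```text
t: 23.25
eef_pos: [0.515, 0.2654, 0.2235]
orientation: [0.348, 0.616, -0.116, 0.697]
force: [-0.2, 1.6, 0.6]
width: 0.0642
```

```bash
python3 - <<'E'
from plan import *
chk([1,2,3],"w14"); o=locate("top7"); x,y,a=o['blue']
plan([x,y,.23],down(a-90),grip=.25)
E
```

```text
blue 122 (0.444, -0.1866) yaw -36.2 size 80.8 46.7
[{"dx": -0.008, "dy": -0.022, "dz": 0.032, "wx": 6.6, "wy": -1.2, "wz": -1.3, "grip": 0.25}, {"dx": -0.008, "dy": -0.021, "dz": 0.032, "wx": 6.7, "wy": -1.2, "wz": -1.2, "grip": 0.25}, {"dx": -0.008, "dy": -0.019, "dz": 0.033, "wx": 6.6, "wy": -1.2, "wz": -1.3, "grip": 0.25}, {"dx": -0.007, "dy": -0.017, "dz": 0.033, "wx": 6.6, "wy": -1.2, "wz": -1.3, "grip": 0.25}, {"dx": -0.006, "dy": -0.016, "dz": 0.033, "wx": 6.7, "wy": -1.2, "wz": -1.2, "grip": 0.25}, {"dx": -0.005, "dy": -0.014, "dz": 0.034, "wx": 6.6, "wy": -1.2, "wz": -1.3, "grip": 0.25}, {"dx": -0.005, "dy": -0.012, "dz": 0.034, "wx": 6.6, "wy": -1.2, "wz": -1.2, "grip": 0.25}, {"dx": -0.005, "dy": -0.01, "dz": 0.034, "wx": 6.7, "wy": -1.2, "wz": -1.3, "grip": 0.25}]
[{"dx": -0.003, "dy": -0.009, "dz": 0.035, "wx": 6.6, "wy": -1.3, "wz": -1.2, "grip": 0.25}, {"dx": -0.003, "dy": -0.008, "dz": 0.034, "wx": 6.6, "wy": -1.2, "wz": -1.3, "grip": 0.25}, {"dx": -0.002, "dy": -0.006, "dz": 0.034, "wx": 6.7, "wy": -1.2, "wz": -1.3, "grip": 0.25}, {"dx": -0.002, "dy": -0.004, "dz": 0.033, "wx": 6.6, "wy": -1.2, "wz": -1.2, "grip": 0.25}, {"dx": -0.001, "dy": -0.003, "dz": 0.034, "wx": 6.6, "wy": -1.2, "wz": -1.3, "grip": 0.25}]
rows 13 end [ 0.4436 -0.1867  0.2303]
```

View pics/w14c.png

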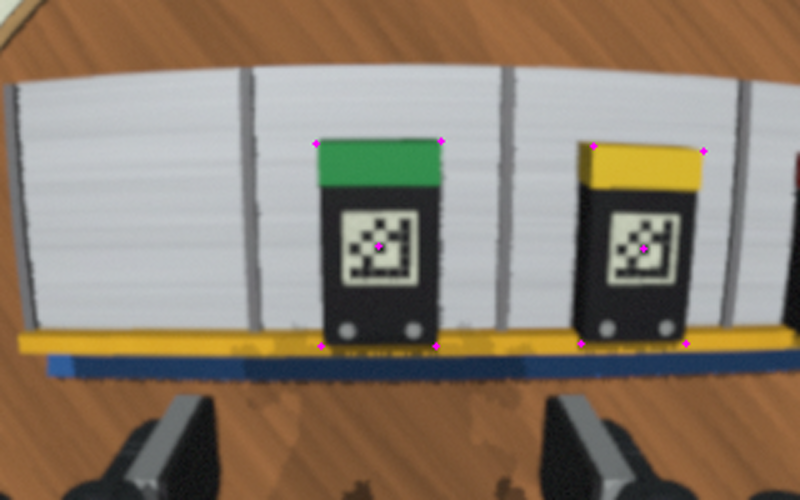

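{"method": "apply_moves", "body": {"rows": [{"dx":-0.008,"dy":-0.022,"dz":0.032,"wx":6.6,"wy":-1.2,"wz":-1.3,"grip":0.25},{"dx":-0.008,"dy":-0.021,"dz":0.032,"wx":6.7,"wy":-1.2,"wz":-1.2,"grip":0.25},{"dx":-0.008,"dy":-0.019,"dz":0.033,"wx":6.6,"wy":-1.2,"wz":-1.3,"grip":0.25},{"dx":-0.007,"dy":-0.017,"dz":0.033,"wx":6.6,"wy":-1.2,"wz":-1.3,"grip":0.25},{"dx":-0.006,"dy":-0.016,"dz":0.033,"wx":6.7,"wy":-1.2,"wz":-1.2,"grip":0.25},{"dx":-0.005,"dy":-0.014,"dz":0.034,"wx":6.6,"wy":-1.2,"wz":-1.3,"grip":0.25},{"dx":-0.005,"dy":-0.012,"dz":0.034,"wx":6.6,"wy":-1.2,"wz":-1.2,"grip":0.25},{"dx":-0.005,"dy":-0.01,"dz":0.034,"wx":6.7,"wy":-1.2,"wz":-1.3,"grip":0.25}]}}

```text
t: 24.02
eef_pos: [0.5173, -0.0332, 0.2245]
orientation: [0.559, 0.468, -0.466, 0.501]
force: [1.4, 0.2, 0.1]
width: 0.064
```

{"method": "apply_moves", "body": {"rows": [{"dx":-0.003,"dy":-0.009,"dz":0.035,"wx":6.6,"wy":-1.3,"wz":-1.2,"grip":0.25},{"dx":-0.003,"dy":-0.008,"dz":0.034,"wx":6.6,"wy":-1.2,"wz":-1.3,"grip":0.25},{"dx":-0.002,"dy":-0.006,"dz":0.034,"wx":6.7,"wy":-1.2,"wz":-1.3,"grip":0.25},{"dx":-0.002,"dy":-0.004,"dz":0.033,"wx":6.6,"wy":-1.2,"wz":-1.2,"grip":0.25},{"dx":-0.001,"dy":-0.003,"dz":0.034,"wx":6.6,"wy":-1.2,"wz":-1.3,"grip":0.25},{"dx":0,"dy":0,"dz":0,"wx":0,"wy":0,"wz":0,"grip":0.25},{"dx":0,"dy":0,"dz":0,"wx":0,"wy":0,"wz":0,"grip":0.25},{"dx":0,"dy":0,"dz":0,"wx":0,"wy":0,"wz":0,"grip":0.25}]}}

```text
t: 24.68
eef_pos: [0.4424, -0.1855, 0.2263]
orientation: [-0.627, -0.32, 0.633, -0.322]
force: [1.2, 0.4, 0.1]
width: 0.0642
```

```bash
python3 - <<'E'
from plan import *
info(); im,d,p=grab("wrist","w15"); print(proj_fish(p,np.array([[.444,-.1866,.024]])))
plan([.444,-.1866,.012],down(-36.1-90),grip=.25,cyl=False,n=6)
E
```

```text
t 24.68 pos [ 0.4424 -0.1855  0.2263] toolx [-0.007 -0.006 -1.   ] jaw yaw -126.0 q [-0.57, -0.06, 0.85, 1.9, 0.06, 1.29, -1.94] F [1.2 0.4 0.1] w 0.0642
[[319.20349357 171.63541936]]
[{"dx": 0.036, "dy": 0, "dz": 0, "wx": 0, "wy": 0.1, "wz": 0, "grip": 0.25}, {"dx": 0.035, "dy": 0.001, "dz": 0, "wx": 0.1, "wy": 0.1, "wz": 0, "grip": 0.25}, {"dx": 0.036, "dy": 0, "dz": -0.001, "wx": 0, "wy": 0.1, "wz": 0.1, "grip": 0.25}, {"dx": 0.036, "dy": 0.001, "dz": 0, "wx": 0, "wy": 0, "wz": 0, "grip": 0.25}, {"dx": 0.036, "dy": 0, "dz": 0, "wx": 0, "wy": 0.1, "wz": 0, "grip": 0.25}, {"dx": 0.035, "dy": 0, "dz": 0, "wx": 0.1, "wy": 0.1, "wz": 0, "grip": 0.25}]
rows 6 end [ 0.4441 -0.1861  0.0124]
```

View pics/w15.png

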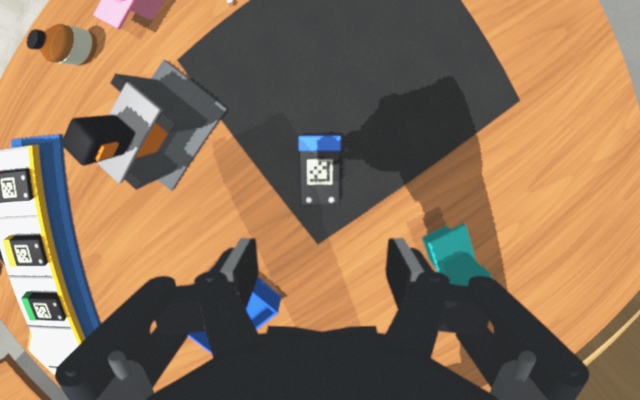

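```bash
python3 - <<'E'
from h import *
im=cv2.imread("pics/top1.png");d=np.load("pics/top1.npy");p=np.load("pics/top1_p.npy",allow_pickle=True).item()
h=cv2.cvtColor(im,cv2.COLOR_BGR2HSV);V,U=np.mgrid[:400,:640];W=unproj(p,U,V,d)
m=(abs(h[...,0].astype(int)-88)<10)&(h[...,1]>100)&(U>400)&(V>260)
w=W[m];print(w.min(0),w.max(0)); hi=w[w[:,2]>.08];print(len(hi),hi.min(0) if len(hi) else 0,hi.max(0) if len(hi) else 0)
E
```

```text
[ 0.22058554 -0.28566081  0.01384861] [ 0.36919428 -0.00444976  1.12995645]
237 [ 0.25446585 -0.27254936  0.08065391] [ 0.36919428 -0.00444976  1.12995645]
```

{"method": "apply_moves", "body": {"rows": [{"dx":0.036,"dy":0.001,"dz":0,"wx":0,"wy":0.2,"wz":0,"grip":0.25},{"dx":0.036,"dy":0.001,"dz":0,"wx":0,"wy":0.2,"wz":0,"grip":0.25},{"dx":0.036,"dy":0,"dz":-0.001,"wx":0,"wy":0,"wz":0,"grip":0.25},{"dx":0.036,"dy":0,"dz":0,"wx":0,"wy":0,"wz":0,"grip":0.25},{"dx":0.036,"dy":0,"dz":0,"wx":0,"wy":0,"wz":0,"grip":0.25},{"dx":0.032,"dy":0,"dz":0,"wx":0,"wy":0,"wz":0,"grip":0.25},{"dx":0.006,"dy":0,"dz":0,"wx":0,"wy":0,"wz":0,"grip":0.25},{"dx":0,"dy":0,"dz":0,"wx":0,"wy":0,"wz":0,"grip":0.25}]}}

```text
t: 25.4
eef_pos: [0.4425, -0.1859, 0.0072]
orientation: [-0.628, -0.322, 0.632, -0.32]
force: [-0.3, 0.0, 0.3]
width: 0.0643
```

{"method": "apply_moves", "body": {"rows": [{"dx":0,"dy":0,"dz":0,"wx":0,"wy":0,"wz":0,"grip":0.25},{"dx":0,"dy":0,"dz":0,"wx":0,"wy":0,"wz":0,"grip":0.25}]}}

```text
t: 25.57
eef_pos: [0.4456, -0.1869, 0.0106]
orientation: [0.63, 0.321, -0.63, 0.321]
force: [0.2, 0.0, 0.3]
width: 0.0643
```

```bash
python3 - <<'E'
from plan import *
im,d,p=grab("wrist","w16"); info()
E
```

```text
t 25.62 pos [ 0.4457 -0.1869  0.0107] toolx [ 0.001 -0.    -1.   ] jaw yaw -126.0 q [-0.42, 0.32, 0.83, 2.12, -0.32, 0.83, -1.6] F [0.5 0.1 1.1] w 0.0641
```

View pics/w16.png

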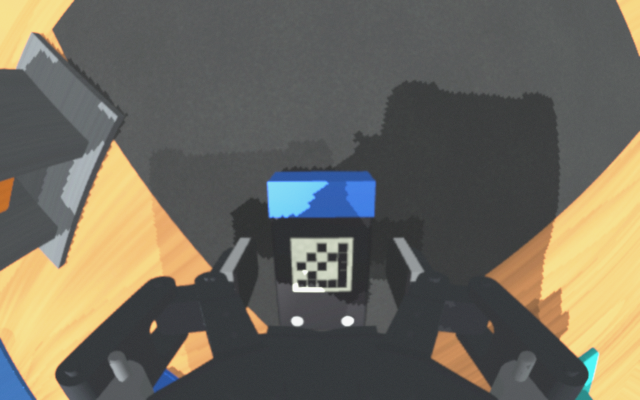

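{"method": "apply_moves", "body": {"rows": [{"dx":0.005,"dy":0,"dz":0,"wx":0,"wy":0,"wz":0,"grip":0.25},{"dx":0.003,"dy":0,"dz":0,"wx":0,"wy":0,"wz":0,"grip":0.5},{"dx":0,"dy":0,"dz":0,"wx":0,"wy":0,"wz":0,"grip":0.8},{"dx":0,"dy":0,"dz":0,"wx":0,"wy":0,"wz":0,"grip":0.8},{"dx":0,"dy":0,"dz":0,"wx":0,"wy":0,"wz":0,"grip":0.8},{"dx":0,"dy":0,"dz":0,"wx":0,"wy":0,"wz":0,"grip":0.8}]}}

```text
t: 26.12
eef_pos: [0.4442, -0.1867, 0.001]
orientation: [-0.63, -0.321, 0.631, -0.32]
force: [-0.4, 2.1, 4.2]
width: 0.045
```

{"method": "apply_moves", "body": {"rows": [{"dx":-0.01,"dy":0,"dz":0,"wx":0,"wy":0,"wz":0,"grip":0.8},{"dx":-0.03,"dy":0,"dz":0,"wx":0,"wy":0,"wz":0,"grip":0.8},{"dx":-0.04,"dy":0,"dz":0,"wx":0,"wy":0,"wz":0,"grip":0.8},{"dx":-0.04,"dy":0,"dz":0,"wx":0,"wy":0,"wz":0,"grip":0.8},{"dx":-0.04,"dy":0,"dz":0,"wx":0,"wy":0,"wz":0,"grip":0.8},{"dx":-0.04,"dy":0,"dz":0,"wx":0,"wy":0,"wz":0,"grip":0.8},{"dx":-0.03,"dy":0,"dz":0,"wx":0,"wy":0,"wz":0,"grip":0.8},{"dx":0,"dy":0,"dz":0,"wx":0,"wy":0,"wz":0,"grip":0.8}]}}

```text
t: 26.78
eef_pos: [0.4468, -0.1883, 0.2368]
orientation: [0.632, 0.319, -0.628, 0.321]
force: [0.9, 0.4, -1.4]
width: 0.0453
```

```bash
python3 - <<'E'
from plan import *
info(); plan(bay(4,.18,.003),ontodeck(),grip=.8)
E
```

```text
t 26.78 pos [ 0.4468 -0.1883  0.2368] toolx [ 0.006 -0.    -1.   ] jaw yaw -126.1 q [-0.63, -0.08, 0.91, 1.88, 0.06, 1.3, -1.94] F [ 0.9  0.4 -1.4] w 0.0453
[{"dx": 0, "dy": -0.005, "dz": -0.034, "wx": -5.8, "wy": 1.0, "wz": 1.0, "grip": 0.8}, {"dx": 0.001, "dy": -0.004, "dz": -0.035, "wx": -5.7, "wy": 1.0, "wz": 1.1, "grip": 0.8}, {"dx": 0.001, "dy": -0.003, "dz": -0.035, "wx": -5.8, "wy": 1.1, "wz": 1.0, "grip": 0.8}, {"dx": 0.002, "dy": -0.002, "dz": -0.035, "wx": -5.7, "wy": 1.0, "wz": 1.1, "grip": 0.8}, {"dx": 0.002, "dy": -0.001, "dz": -0.035, "wx": -5.8, "wy": 1.0, "wz": 1.0, "grip": 0.8}, {"dx": 0.002, "dy": 0, "dz": -0.036, "wx": -5.7, "wy": 1.0, "wz": 1.0, "grip": 0.8}, {"dx": 0.003, "dy": 0.001, "dz": -0.037, "wx": -5.8, "wy": 1.1, "wz": 1.1, "grip": 0.8}, {"dx": 0.003, "dy": 0.002, "dz": -0.036, "wx": -5.8, "wy": 1.0, "wz": 1.0, "grip": 0.8}]
[{"dx": 0.003, "dy": 0.003, "dz": -0.036, "wx": -5.7, "wy": 1.0, "wz": 1.1, "grip": 0.8}, {"dx": 0.004, "dy": 0.005, "dz": -0.037, "wx": -5.8, "wy": 1.0, "wz": 1.0, "grip": 0.8}, {"dx": 0.004, "dy": 0.005, "dz": -0.037, "wx": -5.7, "wy": 1.0, "wz": 1.0, "grip": 0.8}, {"dx": 0.004, "dy": 0.006, "dz": -0.037, "wx": -5.8, "wy": 1.1, "wz": 1.1, "grip": 0.8}, {"dx": 0.004, "dy": 0.008, "dz": -0.037, "wx": -5.8, "wy": 1.0, "wz": 1.0, "grip": 0.8}, {"dx": 0.004, "dy": 0.009, "dz": -0.037, "wx": -5.7, "wy": 1.0, "wz": 1.1, "grip": 0.8}, {"dx": 0.004, "dy": 0.01, "dz": -0.037, "wx": -5.8, "wy": 1.0, "wz": 1.0, "grip": 0.8}]
rows 15 end [0.4357 0.3343 0.2353]
```

{"method": "apply_moves", "body": {"rows": [{"dx":0,"dy":-0.005,"dz":-0.034,"wx":-5.8,"wy":1.0,"wz":1.0,"grip":0.8},{"dx":0.001,"dy":-0.004,"dz":-0.035,"wx":-5.7,"wy":1.0,"wz":1.1,"grip":0.8},{"dx":0.001,"dy":-0.003,"dz":-0.035,"wx":-5.8,"wy":1.1,"wz":1.0,"grip":0.8},{"dx":0.002,"dy":-0.002,"dz":-0.035,"wx":-5.7,"wy":1.0,"wz":1.1,"grip":0.8},{"dx":0.002,"dy":-0.001,"dz":-0.035,"wx":-5.8,"wy":1.0,"wz":1.0,"grip":0.8},{"dx":0.002,"dy":0,"dz":-0.036,"wx":-5.7,"wy":1.0,"wz":1.0,"grip":0.8},{"dx":0.003,"dy":0.001,"dz":-0.037,"wx":-5.8,"wy":1.1,"wz":1.1,"grip":0.8},{"dx":0.003,"dy":0.002,"dz":-0.036,"wx":-5.8,"wy":1.0,"wz":1.0,"grip":0.8}]}}

```text
t: 27.45
eef_pos: [0.509, 0.0873, 0.2289]
orientation: [0.516, 0.519, -0.385, 0.562]
force: [0.2, -0.3, -1.7]
width: 0.045
```

{"method": "apply_moves", "body": {"rows": [{"dx":0.003,"dy":0.003,"dz":-0.036,"wx":-5.7,"wy":1.0,"wz":1.1,"grip":0.8},{"dx":0.004,"dy":0.005,"dz":-0.037,"wx":-5.8,"wy":1.0,"wz":1.0,"grip":0.8},{"dx":0.004,"dy":0.005,"dz":-0.037,"wx":-5.7,"wy":1.0,"wz":1.0,"grip":0.8},{"dx":0.004,"dy":0.006,"dz":-0.037,"wx":-5.8,"wy":1.1,"wz":1.1,"grip":0.8},{"dx":0.004,"dy":0.008,"dz":-0.037,"wx":-5.8,"wy":1.0,"wz":1.0,"grip":0.8},{"dx":0.004,"dy":0.009,"dz":-0.037,"wx":-5.7,"wy":1.0,"wz":1.1,"grip":0.8},{"dx":0.004,"dy":0.01,"dz":-0.037,"wx":-5.8,"wy":1.0,"wz":1.0,"grip":0.8},{"dx":0,"dy":0,"dz":0,"wx":0,"wy":0,"wz":0,"grip":0.8}]}}

```text
t: 28.12
eef_pos: [0.4281, 0.341, 0.2284]
orientation: [0.342, 0.621, -0.112, 0.696]
force: [-0.1, 0.3, -1.6]
width: 0.0448
```

{"method": "apply_moves", "body": {"rows": [{"dx":0,"dy":0,"dz":0,"wx":0,"wy":0,"wz":0,"grip":0.8},{"dx":0,"dy":0,"dz":0,"wx":0,"wy":0,"wz":0,"grip":0.8},{"dx":0,"dy":0,"dz":0,"wx":0,"wy":0,"wz":0,"grip":0.8}]}}

```text
t: 28.37
eef_pos: [0.4335, 0.3345, 0.2291]
orientation: [0.347, 0.619, -0.117, 0.695]
force: [0.1, 0.5, -1.4]
width: 0.0448
```

```bash
python3 - <<'E'
from plan import *
deckerr(); plan(bay(4,.014,.004),ontodeck(),grip=.8,cyl=False,n=6)
E
```

```text
t 28.37 deck xyz mm [-15.3 158.9 175. ] rot err [ 0.2  0.3 -0.4] q [-1.16, -0.14, 0.43, 2.02, -0.01, 0.91, -1.39] F [ 0.1  0.5 -1.4] w 0.0448
[{"dx": 0.027, "dy": 0.001, "dz": 0, "wx": 0, "wy": 0, "wz": 0.1, "grip": 0.8}, {"dx": 0.027, "dy": 0.001, "dz": 0.001, "wx": -0.1, "wy": -0.1, "wz": 0, "grip": 0.8}, {"dx": 0.026, "dy": 0.001, "dz": 0, "wx": 0, "wy": 0, "wz": 0.1, "grip": 0.8}, {"dx": 0.027, "dy": 0, "dz": 0, "wx": 0, "wy": -0.1, "wz": 0, "grip": 0.8}, {"dx": 0.027, "dy": 0.001, "dz": 0.001, "wx": -0.1, "wy": 0, "wz": 0.1, "grip": 0.8}, {"dx": 0.027, "dy": 0.001, "dz": 0, "wx": 0, "wy": -0.1, "wz": 0.1, "grip": 0.8}]
rows 6 end [0.4718 0.3799 0.0794]
```

{"method": "apply_moves", "body": {"rows": [{"dx":0.027,"dy":0.001,"dz":0.001,"wx":0,"wy":-0.2,"wz":0.2,"grip":0.8},{"dx":0.027,"dy":0.001,"dz":0,"wx":0,"wy":-0.1,"wz":0.2,"grip":0.8},{"dx":0.027,"dy":0.001,"dz":0,"wx":0,"wy":0,"wz":0,"grip":0.8},{"dx":0.027,"dy":0.001,"dz":0,"wx":0,"wy":0,"wz":0,"grip":0.8},{"dx":0.027,"dy":0,"dz":0,"wx":0,"wy":0,"wz":0,"grip":0.8},{"dx":0.024,"dy":0,"dz":0,"wx":0,"wy":0,"wz":0,"grip":0.8},{"dx":0,"dy":0,"dz":0,"wx":0,"wy":0,"wz":0,"grip":0.8},{"dx":0,"dy":0,"dz":0,"wx":0,"wy":0,"wz":0,"grip":0.8}]}}

```text
t: 29.03
eef_pos: [0.47, 0.3791, 0.0802]
orientation: [0.348, 0.616, -0.116, 0.697]
force: [-0.6, -0.4, -0.2]
width: 0.0452
```

```bash
python3 - <<'E'
from plan import *
grab("wrist","w17"); deckerr()
E
```

```text
t 29.08 deck xyz mm [-10.9 158.4  16.6] rot err [ 0.1 -0.   0.1] q [-1.14, 0.17, 0.46, 2.07, -0.26, 0.58, -1.18] F [ 0.   0.1 -0.1] w 0.0452
```

View pics/w17.png

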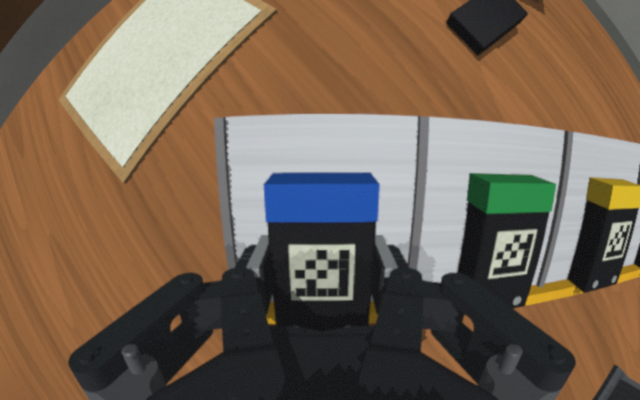

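{"method": "apply_moves", "body": {"rows": [{"dx":0.007,"dy":0,"dz":0.001,"wx":0,"wy":0,"wz":0,"grip":0.8},{"dx":0.006,"dy":0,"dz":0,"wx":0,"wy":0,"wz":0,"grip":0.8},{"dx":0.003,"dy":0,"dz":0,"wx":0,"wy":0,"wz":0,"grip":0.8},{"dx":0,"dy":0,"dz":0,"wx":0,"wy":0,"wz":0,"grip":0.8}]}}

```text
t: 29.42
eef_pos: [0.4743, 0.3847, 0.0675]
orientation: [0.349, 0.616, -0.114, 0.697]
force: [-5.8, -5.0, 10.1]
width: 0.045
```

```bash
python3 - <<'E'
from plan import *
deckerr(); M,o=deckT(); print(get_state()['force']@M)
E
```

```text
t 29.42 deck xyz mm [-10.  158.6   1. ] rot err [0.1 0.1 0.1] q [-1.12, 0.21, 0.45, 2.07, -0.3, 0.56, -1.15] F [-5.8 -5.  10.1] w 0.045
[-3.5676442   1.37514157 12.02898906]
```

{"method": "apply_moves", "body": {"rows": [{"dx":-0.001,"dy":-0.002,"dz":0.001,"wx":0,"wy":0,"wz":0,"grip":0.8},{"dx":0,"dy":-0.002,"dz":0,"wx":0,"wy":0,"wz":0,"grip":0.8},{"dx":0,"dy":-0.002,"dz":0,"wx":0,"wy":0,"wz":0,"grip":0.8},{"dx":0,"dy":-0.001,"dz":0,"wx":0,"wy":0,"wz":0,"grip":0.8},{"dx":0,"dy":0,"dz":0,"wx":0,"wy":0,"wz":0,"grip":0.8}]}}

```text
t: 29.83
eef_pos: [0.4722, 0.3805, 0.0667]
orientation: [0.35, 0.615, -0.113, 0.698]
force: [6.4, 7.0, -2.8]
width: 0.0447
```

```bash
python3 - <<'E'
from plan import *
deckerr(); M,o=deckT(); print(get_state()['force']@M)
E
```

```text
t 29.83 deck xyz mm [-14.6 157.5   1.8] rot err [ 0.  -0.   0.4] q [-1.12, 0.2, 0.45, 2.08, -0.3, 0.55, -1.15] F [ 6.4  7.  -2.8] w 0.0447
[ 7.97640503 -0.61229313 -5.87420906]
```

{"method": "apply_moves", "body": {"rows": [{"dx":0.001,"dy":0.001,"dz":0,"wx":0,"wy":0,"wz":0,"grip":0.8},{"dx":0,"dy":0,"dz":0,"wx":0,"wy":0,"wz":0,"grip":0.3},{"dx":0,"dy":0,"dz":0,"wx":0,"wy":0,"wz":0,"grip":0.3},{"dx":0,"dy":0,"dz":0,"wx":0,"wy":0,"wz":0,"grip":0.3},{"dx":-0.015,"dy":0,"dz":0,"wx":0,"wy":0,"wz":0,"grip":0.25},{"dx":-0.035,"dy":0,"dz":0,"wx":0,"wy":0,"wz":0,"grip":0.25},{"dx":-0.04,"dy":0,"dz":0,"wx":0,"wy":0,"wz":0,"grip":0.25},{"dx":-0.04,"dy":0,"dz":0,"wx":0,"wy":0,"wz":0,"grip":0.25}]}}

```text
t: 30.5
eef_pos: [0.4425, 0.3431, 0.1865]
orientation: [0.347, 0.616, -0.116, 0.698]
force: [-0.5, 1.1, 0.1]
width: 0.0643
```

{"method": "apply_moves", "body": {"rows": [{"dx":-0.04,"dy":0,"dz":0,"wx":0,"wy":0,"wz":0,"grip":0.25},{"dx":0,"dy":0,"dz":0,"wx":0,"wy":0,"wz":0,"grip":0.25},{"dx":0,"dy":0,"dz":0,"wx":0,"wy":0,"wz":0,"grip":0.25}]}}

```text
t: 30.75
eef_pos: [0.4352, 0.3342, 0.2266]
orientation: [0.35, 0.615, -0.113, 0.697]
force: [-0.3, -0.1, -0.2]
width: 0.0638
```

```bash
python3 - <<'E'
from plan import *
chk([2,3,4],"w18"); im,d,p=grab("top","top8"); crop("top8",135,90,295,265,3,"c_rack8"); crop("top8",310,130,400,210,8,"c_stand8"); info()
E
```

```text
t 30.85 pos [0.4342 0.3336 0.2231] toolx [ 0.214  0.269 -0.939] jaw yaw -38.8 q [-1.19, -0.14, 0.46, 2.03, 0.0, 0.89, -1.4] F [ 0.1  0.6 -0.3] w 0.0637
```

View pics/w18c.png

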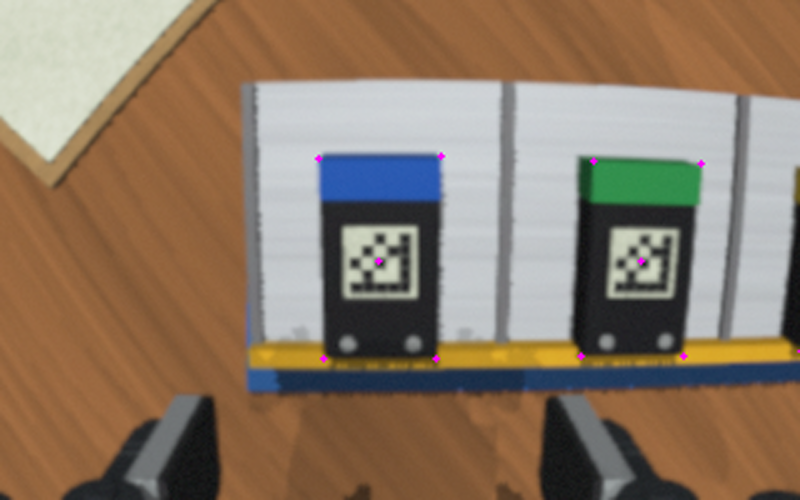

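View pics/c_rack8.png

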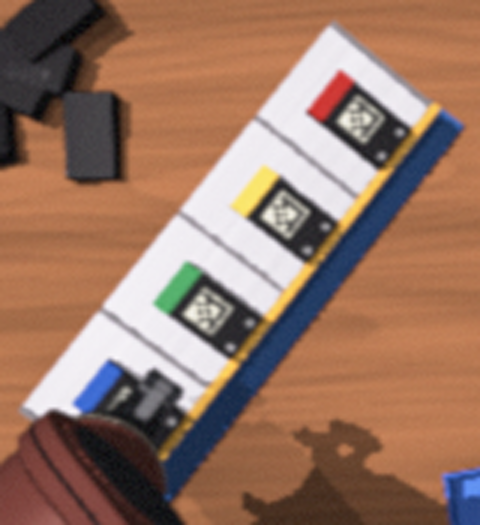

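View pics/c_stand8.png

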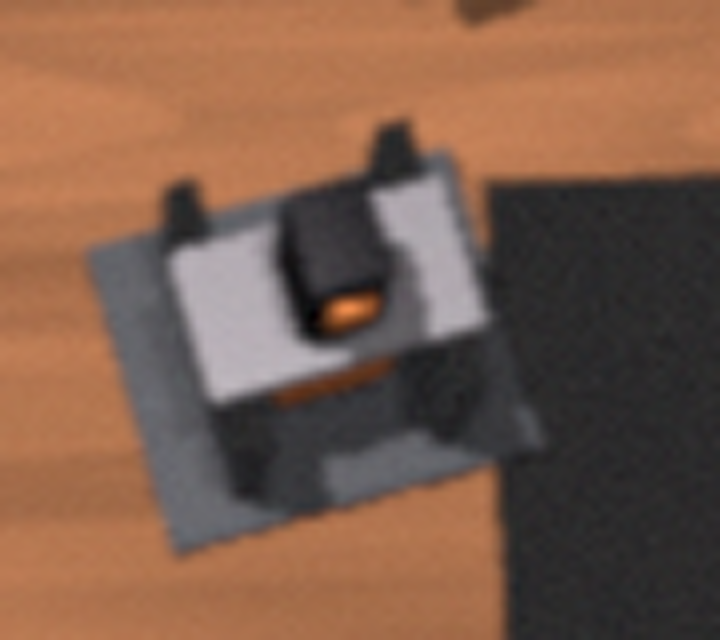

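```bash
python3 - <<'E'
from plan import *
plan([.6025,-.0648,.25],down(-75.2),grip=.25)
E
```

```text
[{"dx": -0.004, "dy": -0.004, "dz": 0.035, "wx": 3.0, "wy": -0.5, "wz": -1.6, "grip": 0.25}, {"dx": -0.004, "dy": -0.004, "dz": 0.035, "wx": 3.0, "wy": -0.6, "wz": -1.6, "grip": 0.25}, {"dx": -0.004, "dy": -0.004, "dz": 0.036, "wx": 3.0, "wy": -0.5, "wz": -1.6, "grip": 0.25}, {"dx": -0.005, "dy": -0.005, "dz": 0.035, "wx": 3.0, "wy": -0.6, "wz": -1.7, "grip": 0.25}, {"dx": -0.004, "dy": -0.006, "dz": 0.036, "wx": 3.0, "wy": -0.5, "wz": -1.6, "grip": 0.25}, {"dx": -0.005, "dy": -0.006, "dz": 0.036, "wx": 3.0, "wy": -0.5, "wz": -1.6, "grip": 0.25}, {"dx": -0.004, "dy": -0.007, "dz": 0.036, "wx": 3.0, "wy": -0.6, "wz": -1.6, "grip": 0.25}, {"dx": -0.005, "dy": -0.007, "dz": 0.037, "wx": 3.0, "wy": -0.5, "wz": -1.6, "grip": 0.25}]
[{"dx": -0.004, "dy": -0.008, "dz": 0.036, "wx": 3.0, "wy": -0.5, "wz": -1.6, "grip": 0.25}, {"dx": -0.004, "dy": -0.009, "dz": 0.037, "wx": 3.0, "wy": -0.6, "wz": -1.7, "grip": 0.25}, {"dx": -0.003, "dy": -0.009, "dz": 0.038, "wx": 3.0, "wy": -0.5, "wz": -1.6, "grip": 0.25}, {"dx": -0.003, "dy": -0.01, "dz": 0.037, "wx": 3.0, "wy": -0.6, "wz": -1.6, "grip": 0.25}]
rows 12 end [ 0.6025 -0.065   0.2501]
```

{"method": "apply_moves", "body": {"rows": [{"dx":-0.004,"dy":-0.004,"dz":0.035,"wx":3.0,"wy":-0.5,"wz":-1.6,"grip":0.25},{"dx":-0.004,"dy":-0.004,"dz":0.035,"wx":3.0,"wy":-0.6,"wz":-1.6,"grip":0.25},{"dx":-0.004,"dy":-0.004,"dz":0.036,"wx":3.0,"wy":-0.5,"wz":-1.6,"grip":0.25},{"dx":-0.005,"dy":-0.005,"dz":0.035,"wx":3.0,"wy":-0.6,"wz":-1.7,"grip":0.25},{"dx":-0.004,"dy":-0.006,"dz":0.036,"wx":3.0,"wy":-0.5,"wz":-1.6,"grip":0.25},{"dx":-0.005,"dy":-0.006,"dz":0.036,"wx":3.0,"wy":-0.5,"wz":-1.6,"grip":0.25},{"dx":-0.004,"dy":-0.007,"dz":0.036,"wx":3.0,"wy":-0.6,"wz":-1.6,"grip":0.25},{"dx":-0.005,"dy":-0.007,"dz":0.037,"wx":3.0,"wy":-0.5,"wz":-1.6,"grip":0.25}]}}

```text
t: 31.52
eef_pos: [0.5807, 0.0848, 0.24]
orientation: [0.409, 0.588, -0.332, 0.614]
force: [1.4, 0.6, -0.4]
width: 0.0639
```

{"method": "apply_moves", "body": {"rows": [{"dx":-0.004,"dy":-0.008,"dz":0.036,"wx":3.0,"wy":-0.5,"wz":-1.6,"grip":0.25},{"dx":-0.004,"dy":-0.009,"dz":0.037,"wx":3.0,"wy":-0.6,"wz":-1.7,"grip":0.25},{"dx":-0.003,"dy":-0.009,"dz":0.038,"wx":3.0,"wy":-0.5,"wz":-1.6,"grip":0.25},{"dx":-0.003,"dy":-0.01,"dz":0.037,"wx":3.0,"wy":-0.6,"wz":-1.6,"grip":0.25},{"dx":0,"dy":0,"dz":0,"wx":0,"wy":0,"wz":0,"grip":0.25},{"dx":0,"dy":0,"dz":0,"wx":0,"wy":0,"wz":0,"grip":0.25},{"dx":0,"dy":0,"dz":0,"wx":0,"wy":0,"wz":0,"grip":0.25},{"dx":0,"dy":0,"dz":0,"wx":0,"wy":0,"wz":0,"grip":0.25}]}}

```text
t: 32.18
eef_pos: [0.6026, -0.0633, 0.2495]
orientation: [0.43, 0.561, -0.431, 0.561]
force: [0.4, 0.4, 0.0]
width: 0.0641
```

```bash
python3 - <<'E'
from plan import *
info(); im,d,p=grab("wrist","w19"); info()
c=np.array([.6027,-.0648]);u=np.array([np.cos(np.radians(14.8)),np.sin(np.radians(14.8))]);v=np.array([-u[1],u[0]])
P=[]
for a,b,z in [(.025,.045,.108),(.025,-.045,.108),(-.025,-.045,.108),(-.025,.045,.108),(.017,.014,.175),(.017,-.014,.175),(-.017,-.014,.175),(-.017,.014,.175)]: P.append([*(c+a*u+b*v),z])
im=cv2.imread("pics/w19.png")
for a in proj_fish(p,np.array(P)): cv2.circle(im,tuple(a.round().astype(int).tolist()),1,(255,0,255),-1)
cv2.imwrite("pics/w19c.png",cv2.resize(im[80:330,170:490],None,fx=2.4,fy=2.4,interpolation=cv2.INTER_CUBIC))
E
```

```text
t 32.18 pos [ 0.6026 -0.0633  0.2495] toolx [-0.001 -0.001 -1.   ] jaw yaw -75.1 q [-0.68, 0.31, 0.9, 1.59, -0.25, 1.36, -1.07] F [0.4 0.4 0. ] w 0.0641
t 32.23 pos [ 0.6027 -0.0631  0.2499] toolx [-0.001 -0.    -1.   ] jaw yaw -75.0 q [-0.68, 0.31, 0.9, 1.58, -0.25, 1.36, -1.07] F [-0.2  0.2  0.3] w 0.064
```

View pics/w19c.png

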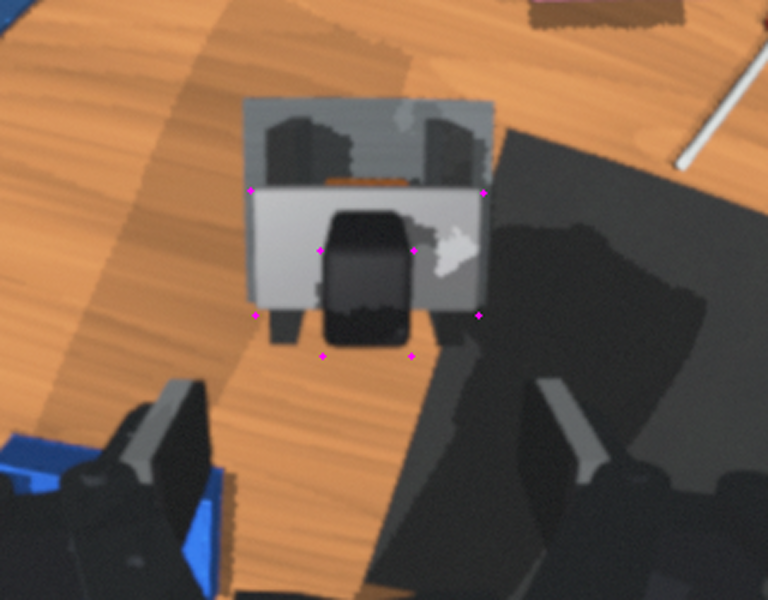

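{"method": "apply_moves", "body": {"rows": [{"dx":0.02,"dy":0.001,"dz":0.001,"wx":0,"wy":0,"wz":0,"grip":0.25},{"dx":0.03,"dy":0,"dz":0.001,"wx":0,"wy":0,"wz":0,"grip":0.25},{"dx":0.03,"dy":0,"dz":0,"wx":0,"wy":0,"wz":0,"grip":0.25},{"dx":0.024,"dy":0,"dz":0,"wx":0,"wy":0,"wz":0,"grip":0.25},{"dx":0.014,"dy":0,"dz":0,"wx":0,"wy":0,"wz":0,"grip":0.25},{"dx":0,"dy":0,"dz":0,"wx":0,"wy":0,"wz":0,"grip":0.25},{"dx":0,"dy":0,"dz":0,"wx":0,"wy":0,"wz":0,"grip":0.25},{"dx":0,"dy":0,"dz":0,"wx":0,"wy":0,"wz":0,"grip":0.25}]}}

```text
t: 32.9
eef_pos: [0.6053, -0.0664, 0.1344]
orientation: [0.432, 0.56, -0.431, 0.561]
force: [1.1, -0.1, 0.3]
width: 0.0642
```

```bash
python3 - <<'E'
from plan import *
im,d,p=grab("wrist","w20"); info()
E
```

```text
t 32.95 pos [ 0.6055 -0.0665  0.1346] toolx [ 0.003 -0.    -1.   ] jaw yaw -75.2 q [-0.63, 0.41, 0.85, 1.72, -0.34, 1.15, -1.0] F [-0.1  0.1  0.2] w 0.0642
```

View pics/w20.png

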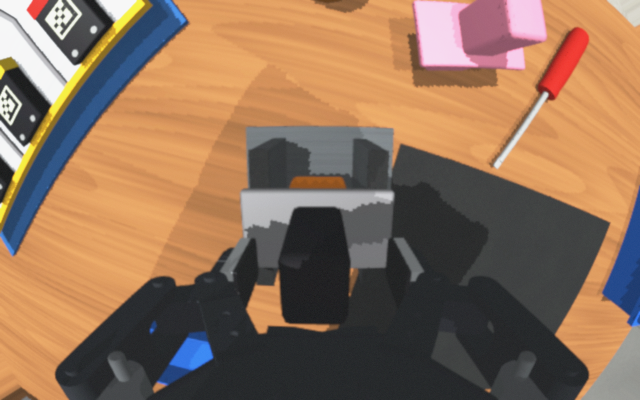

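{"method": "apply_moves", "body": {"rows": [{"dx":0.006,"dy":-0.001,"dz":-0.002,"wx":0,"wy":0,"wz":0,"grip":0.25},{"dx":0.006,"dy":-0.0005,"dz":-0.0005,"wx":0,"wy":0,"wz":0,"grip":0.25},{"dx":0,"dy":0,"dz":0,"wx":0,"wy":0,"wz":0,"grip":0.25},{"dx":0,"dy":0,"dz":0,"wx":0,"wy":0,"wz":0,"grip":0.25},{"dx":0,"dy":0,"dz":0,"wx":0,"wy":0,"wz":0,"grip":0.25}]}}

```text
t: 33.37
eef_pos: [0.6023, -0.0646, 0.1209]
orientation: [0.431, 0.56, -0.431, 0.561]
force: [-0.2, -0.7, -1.2]
width: 0.0644
```

```bash
python3 - <<'E'
from plan import *
im,d,p=grab("wrist","w21"); info()
E
```

```text
t 33.42 pos [ 0.6024 -0.0646  0.121 ] toolx [ 0.001 -0.001 -1.   ] jaw yaw -75.2 q [-0.63, 0.42, 0.84, 1.74, -0.35, 1.13, -0.99] F [ 0.7 -0.7 -0.6] w 0.0641
```

View pics/w21.png

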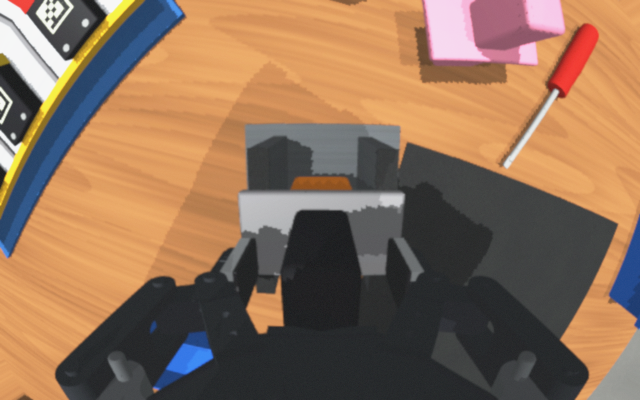

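{"method": "apply_moves", "body": {"rows": [{"dx":0,"dy":0.0005,"dz":0,"wx":0,"wy":0,"wz":0,"grip":0.5},{"dx":0,"dy":0,"dz":0,"wx":0,"wy":0,"wz":0,"grip":0.8},{"dx":0,"dy":0,"dz":0,"wx":0,"wy":0,"wz":0,"grip":0.95},{"dx":0,"dy":0,"dz":0,"wx":0,"wy":0,"wz":0,"grip":0.95},{"dx":0,"dy":0,"dz":0,"wx":0,"wy":0,"wz":0,"grip":0.95},{"dx":0,"dy":0,"dz":0,"wx":0,"wy":0,"wz":0,"grip":0.95}], "grip_force": 80}}

```text
t: 33.92
eef_pos: [0.603, -0.0645, 0.1211]
orientation: [0.431, 0.56, -0.431, 0.561]
force: [-0.1, 0.3, 3.7]
width: 0.0272
```

```bash
python3 - <<'E'
from plan import *
im,d,p=grab("wrist","w22"); info()
E
```

```text
t 33.97 pos [ 0.603  -0.0644  0.1211] toolx [ 0.001 -0.001 -1.   ] jaw yaw -75.2 q [-0.63, 0.42, 0.84, 1.74, -0.35, 1.13, -0.99] F [-0.5 -0.   3.5] w 0.0272
```

View pics/w22.png

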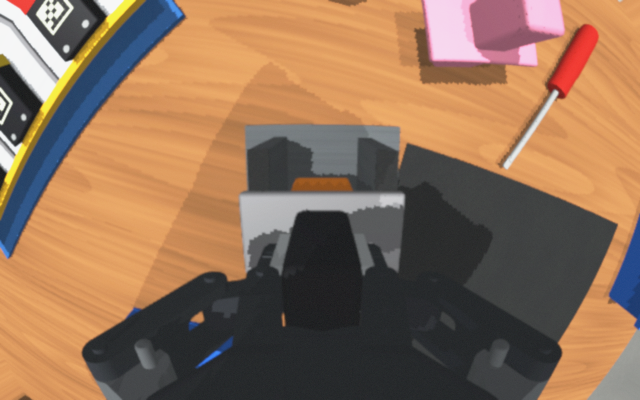

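{"method": "apply_moves", "body": {"rows": [{"dx":-0.01,"dy":0,"dz":0,"wx":0,"wy":0,"wz":0,"grip":0.95},{"dx":-0.02,"dy":0,"dz":0,"wx":0,"wy":0,"wz":0,"grip":0.95},{"dx":-0.03,"dy":0,"dz":0,"wx":0,"wy":0,"wz":0,"grip":0.95},{"dx":-0.03,"dy":0,"dz":0,"wx":0,"wy":0,"wz":0,"grip":0.95},{"dx":-0.03,"dy":0,"dz":0,"wx":0,"wy":0,"wz":0,"grip":0.95},{"dx":-0.02,"dy":0,"dz":0,"wx":0,"wy":0,"wz":0,"grip":0.95},{"dx":0,"dy":0,"dz":0,"wx":0,"wy":0,"wz":0,"grip":0.95},{"dx":0,"dy":0,"dz":0,"wx":0,"wy":0,"wz":0,"grip":0.95}]}}

```text
t: 34.63
eef_pos: [0.6029, -0.0645, 0.2617]
orientation: [0.432, 0.56, -0.431, 0.561]
force: [-0.8, -0.1, -1.6]
width: 0.0269
```

```bash
python3 - <<'E'
from plan import *
info(); im,d,p=grab("scene","s2"); crop("s2",240,120,420,280,4,"s2c"); im,d,p=grab("wrist","w23")
plan(bay(1,.24),ontodeck(),grip=.95,maxmm=25)
E
```

```text
t 34.63 pos [ 0.6029 -0.0645  0.2617] toolx [ 0.002 -0.    -1.   ] jaw yaw -75.2 q [-0.69, 0.31, 0.91, 1.57, -0.24, 1.38, -1.07] F [-0.8 -0.1 -1.6] w 0.0269
[{"dx": -0.004, "dy": 0.016, "dz": -0.017, "wx": -4.5, "wy": 0.8, "wz": 2.4, "grip": 0.95}, {"dx": -0.003, "dy": 0.017, "dz": -0.017, "wx": -4.5, "wy": 0.8, "wz": 2.5, "grip": 0.95}, {"dx": -0.002, "dy": 0.017, "dz": -0.017, "wx": -4.5, "wy": 0.8, "wz": 2.4, "grip": 0.95}, {"dx": -0.001, "dy": 0.019, "dz": -0.016, "wx": -4.5, "wy": 0.8, "wz": 2.4, "grip": 0.95}, {"dx": 0, "dy": 0.019, "dz": -0.015, "wx": -4.5, "wy": 0.8, "wz": 2.5, "grip": 0.95}, {"dx": 0.001, "dy": 0.02, "dz": -0.015, "wx": -4.5, "wy": 0.8, "wz": 2.4, "grip": 0.95}, {"dx": 0.002, "dy": 0.021, "dz": -0.014, "wx": -4.5, "wy": 0.8, "wz": 2.4, "grip": 0.95}, {"dx": 0.003, "dy": 0.022, "dz": -0.013, "wx": -4.5, "wy": 0.8, "wz": 2.4, "grip": 0.95}]
rows 8 end [0.6665 0.1188 0.2905]
```

View pics/s2c.png

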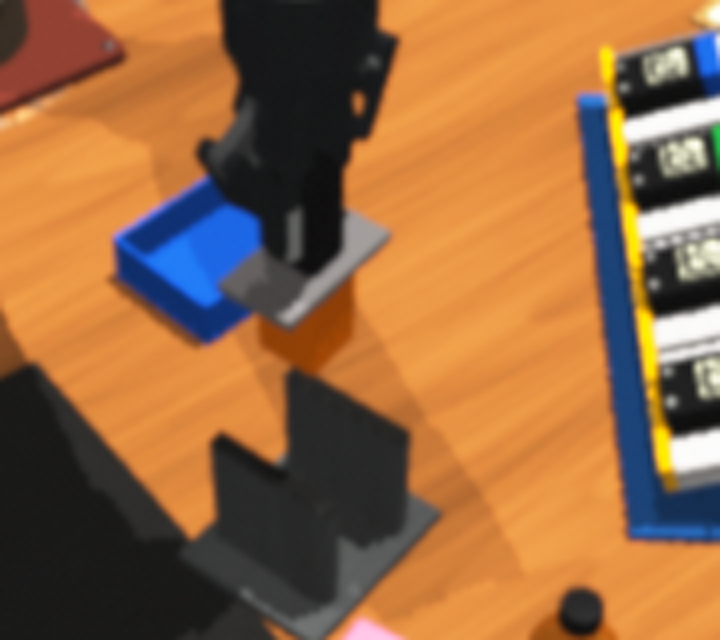

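View pics/w23.png

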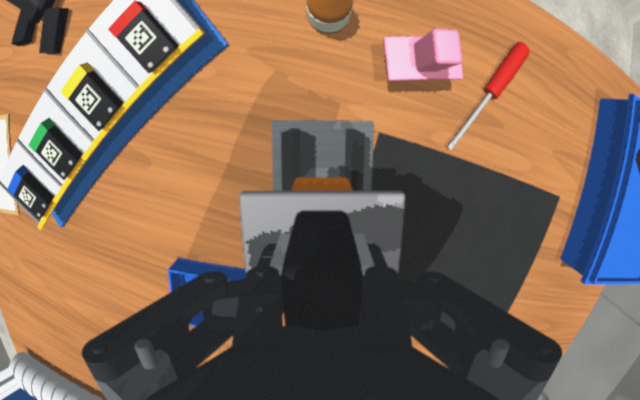

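{"method": "apply_moves", "body": {"rows": [{"dx":-0.004,"dy":0.016,"dz":-0.017,"wx":-4.5,"wy":0.8,"wz":2.4,"grip":0.95},{"dx":-0.003,"dy":0.017,"dz":-0.017,"wx":-4.5,"wy":0.8,"wz":2.5,"grip":0.95},{"dx":-0.002,"dy":0.017,"dz":-0.017,"wx":-4.5,"wy":0.8,"wz":2.4,"grip":0.95},{"dx":-0.001,"dy":0.019,"dz":-0.016,"wx":-4.5,"wy":0.8,"wz":2.4,"grip":0.95},{"dx":0,"dy":0.019,"dz":-0.015,"wx":-4.5,"wy":0.8,"wz":2.5,"grip":0.95},{"dx":0.001,"dy":0.02,"dz":-0.015,"wx":-4.5,"wy":0.8,"wz":2.4,"grip":0.95},{"dx":0.002,"dy":0.021,"dz":-0.014,"wx":-4.5,"wy":0.8,"wz":2.4,"grip":0.95},{"dx":0.003,"dy":0.022,"dz":-0.013,"wx":-4.5,"wy":0.8,"wz":2.4,"grip":0.95}]}}

```text
t: 35.4
eef_pos: [0.6666, 0.1196, 0.29]
orientation: [0.346, 0.616, -0.114, 0.698]
force: [-0.1, -0.7, -1.6]
width: 0.0271
```

{"method": "apply_moves", "body": {"rows": [{"dx":0,"dy":0,"dz":0,"wx":0,"wy":0,"wz":0,"grip":0.95},{"dx":0,"dy":0,"dz":0,"wx":0,"wy":0,"wz":0,"grip":0.95},{"dx":0,"dy":0,"dz":0,"wx":0,"wy":0,"wz":0,"grip":0.95},{"dx":0,"dy":0,"dz":0,"wx":0,"wy":0,"wz":0,"grip":0.95}]}}

```text
t: 35.73
eef_pos: [0.6669, 0.1173, 0.2908]
orientation: [0.348, 0.616, -0.116, 0.698]
force: [-0.8, -1.1, -2.1]
width: 0.0272
```

```bash
python3 - <<'E'
from plan import *
deckerr(); chk([1,2],"w24"); plan(bay(1,.185),ontodeck(),grip=.95,cyl=False,n=4)
E
```

```text
t 35.73 deck xyz mm [ -15.9 -159.   240.9] rot err [ 0.1 -0.1 -0.1] q [-0.71, 0.22, 0.71, 1.59, -0.44, 1.18, -0.58] F [-0.8 -1.1 -2.1] w 0.0272
[{"dx": 0.014, "dy": 0, "dz": 0, "wx": 0, "wy": 0, "wz": 0, "grip": 0.95}, {"dx": 0.014, "dy": 0, "dz": -0.001, "wx": -0.1, "wy": 0, "wz": 0, "grip": 0.95}, {"dx": 0.014, "dy": 0.001, "dz": 0, "wx": 0, "wy": 0.1, "wz": 0, "grip": 0.95}, {"dx": 0.014, "dy": 0, "dz": -0.001, "wx": 0, "wy": 0, "wz": 0, "grip": 0.95}]
rows 4 end [0.6781 0.1343 0.2389]
```

View pics/w24.png

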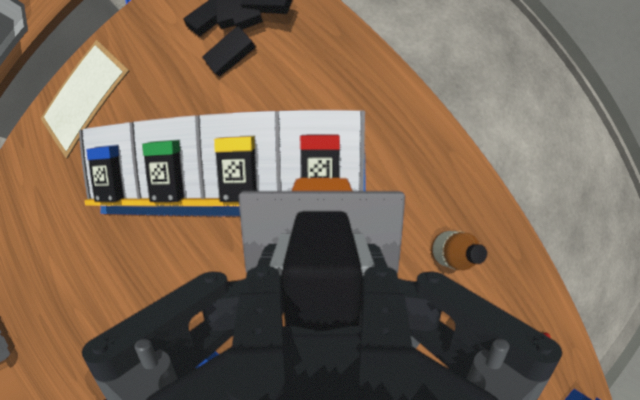

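{"method": "apply_moves", "body": {"rows": [{"dx":0.014,"dy":0.001,"dz":-0.001,"wx":0,"wy":0,"wz":0,"grip":0.95},{"dx":0.014,"dy":0,"dz":-0.001,"wx":0,"wy":0,"wz":0,"grip":0.95},{"dx":0.014,"dy":0,"dz":0,"wx":0,"wy":0,"wz":0,"grip":0.95},{"dx":0.014,"dy":0,"dz":0,"wx":0,"wy":0,"wz":0,"grip":0.95},{"dx":0,"dy":0,"dz":0,"wx":0,"wy":0,"wz":0,"grip":0.95},{"dx":0,"dy":0,"dz":0,"wx":0,"wy":0,"wz":0,"grip":0.95},{"dx":0,"dy":0,"dz":0,"wx":0,"wy":0,"wz":0,"grip":0.95},{"dx":0,"dy":0,"dz":0,"wx":0,"wy":0,"wz":0,"grip":0.95}]}}

```text
t: 36.45
eef_pos: [0.6788, 0.1351, 0.2403]
orientation: [0.348, 0.615, -0.115, 0.698]
force: [-0.6, -0.1, -1.5]
width: 0.0271
```

```bash
python3 - <<'E'
from plan import *
deckerr(); im,d,p=grab("scene","s3"); crop("s3",330,60,490,220,4,"s3c")
E
```

```text
t 36.45 deck xyz mm [ -13.3 -157.2  186.2] rot err [ 0.  -0.1  0.1] q [-0.7, 0.28, 0.69, 1.64, -0.49, 1.09, -0.54] F [-0.6 -0.1 -1.5] w 0.0271
```

View pics/s3c.png

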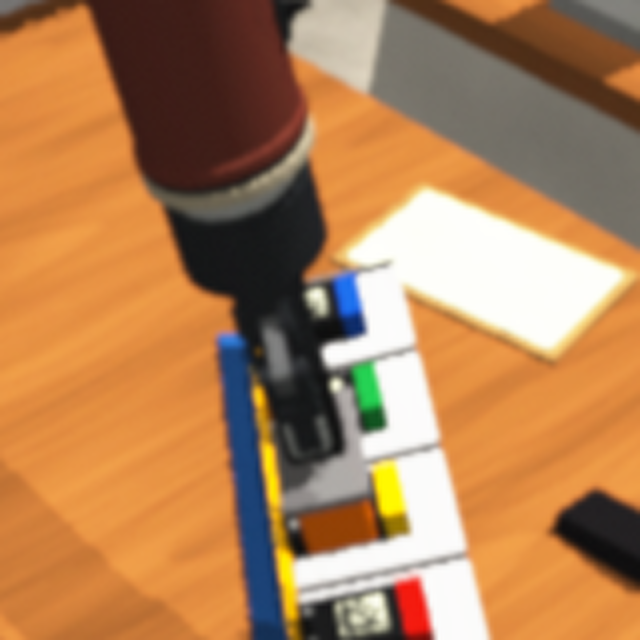

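{"method": "apply_moves", "body": {"rows": [{"dx":0,"dy":-0.001,"dz":0,"wx":0,"wy":0,"wz":0,"grip":0.95},{"dx":0,"dy":0,"dz":0,"wx":0,"wy":0,"wz":0,"grip":0.95},{"dx":0,"dy":0,"dz":0,"wx":0,"wy":0,"wz":0,"grip":0.95},{"dx":0,"dy":0,"dz":0,"wx":0,"wy":0,"wz":0,"grip":0.95},{"dx":0,"dy":0,"dz":0,"wx":0,"wy":0,"wz":0,"grip":0.95},{"dx":0,"dy":0,"dz":0,"wx":0,"wy":0,"wz":0,"grip":0.95},{"dx":0,"dy":0,"dz":0,"wx":0,"wy":0,"wz":0,"grip":0.95},{"dx":0,"dy":0,"dz":0,"wx":0,"wy":0,"wz":0,"grip":0.95}]}}

```text
t: 37.17
eef_pos: [0.6777, 0.1348, 0.2392]
orientation: [0.347, 0.616, -0.115, 0.698]
force: [0.6, -0.4, -2.1]
width: 0.0272
```

{"method": "apply_moves", "body": {"rows": [{"dx":0,"dy":0,"dz":0,"wx":0,"wy":0,"wz":0,"grip":0.95},{"dx":0,"dy":0,"dz":0,"wx":0,"wy":0,"wz":0,"grip":0.95},{"dx":0,"dy":0,"dz":0,"wx":0,"wy":0,"wz":0,"grip":0.95},{"dx":0,"dy":0,"dz":0,"wx":0,"wy":0,"wz":0,"grip":0.95},{"dx":0,"dy":0,"dz":0,"wx":0,"wy":0,"wz":0,"grip":0.95},{"dx":0,"dy":0,"dz":0,"wx":0,"wy":0,"wz":0,"grip":0.95},{"dx":0,"dy":0,"dz":0,"wx":0,"wy":0,"wz":0,"grip":0.95},{"dx":0,"dy":0,"dz":0,"wx":0,"wy":0,"wz":0,"grip":0.95}]}}

```text
t: 37.83
eef_pos: [0.6777, 0.1347, 0.2392]
orientation: [0.347, 0.616, -0.115, 0.698]
force: [-0.1, -0.2, -1.8]
width: 0.0276
```

{"method": "apply_moves", "body": {"rows": [{"dx":0,"dy":0,"dz":0,"wx":0,"wy":0,"wz":0,"grip":0.95},{"dx":0,"dy":0,"dz":0,"wx":0,"wy":0,"wz":0,"grip":0.95},{"dx":0,"dy":0,"dz":0,"wx":0,"wy":0,"wz":0,"grip":0.95},{"dx":0,"dy":0,"dz":0,"wx":0,"wy":0,"wz":0,"grip":0.95},{"dx":0,"dy":0,"dz":0,"wx":0,"wy":0,"wz":0,"grip":0.95},{"dx":0,"dy":0,"dz":0,"wx":0,"wy":0,"wz":0,"grip":0.95},{"dx":0,"dy":0,"dz":0,"wx":0,"wy":0,"wz":0,"grip":0.95},{"dx":0,"dy":0,"dz":0,"wx":0,"wy":0,"wz":0,"grip":0.95}]}}

```text
t: 38.5
eef_pos: [0.6777, 0.1348, 0.2392]
orientation: [0.347, 0.616, -0.115, 0.698]
force: [-0.3, -0.4, -2.2]
width: 0.0274
```

```bash
python3 - <<'E'
from plan import *
deckerr(); grab("wrist","w25"); plan(bay(2,.185),ontodeck(),grip=.95,cyl=False,n=6)
E
```

```text
t 38.5 deck xyz mm [ -14.5 -156.6  185.4] rot err [-0. -0.  0.] q [-0.7, 0.28, 0.69, 1.64, -0.49, 1.09, -0.54] F [-0.3 -0.4 -2.2] w 0.0274
[{"dx": 0, "dy": 0, "dz": -0.017, "wx": 0, "wy": 0, "wz": 0, "grip": 0.95}, {"dx": 0, "dy": 0, "dz": -0.018, "wx": 0, "wy": 0, "wz": 0, "grip": 0.95}, {"dx": 0, "dy": 0, "dz": -0.017, "wx": 0, "wy": 0, "wz": 0, "grip": 0.95}, {"dx": 0, "dy": 0, "dz": -0.017, "wx": 0, "wy": 0, "wz": 0, "grip": 0.95}, {"dx": 0, "dy": 0, "dz": -0.018, "wx": 0, "wy": 0, "wz": 0, "grip": 0.95}, {"dx": 0, "dy": -0.001, "dz": -0.017, "wx": 0, "wy": 0, "wz": 0, "grip": 0.95}]
rows 6 end [0.5961 0.1992 0.2388]
```

View pics/w25.png

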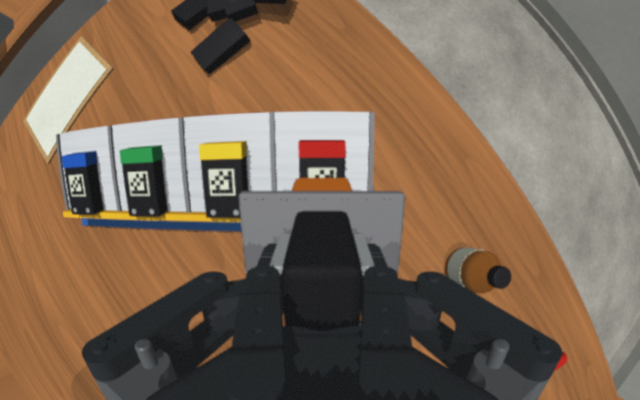

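{"method": "apply_moves", "body": {"rows": [{"dx":0,"dy":0,"dz":-0.015,"wx":0,"wy":0,"wz":0,"grip":0.95},{"dx":0,"dy":0,"dz":-0.02,"wx":0,"wy":0,"wz":0,"grip":0.95},{"dx":0,"dy":0,"dz":-0.02,"wx":0,"wy":0,"wz":0,"grip":0.95},{"dx":0,"dy":0,"dz":-0.02,"wx":0,"wy":0,"wz":0,"grip":0.95},{"dx":0,"dy":0,"dz":-0.02,"wx":0,"wy":0,"wz":0,"grip":0.95},{"dx":0,"dy":0,"dz":-0.009,"wx":0,"wy":0,"wz":0,"grip":0.95},{"dx":0,"dy":0,"dz":0,"wx":0,"wy":0,"wz":0,"grip":0.95},{"dx":0,"dy":0,"dz":0,"wx":0,"wy":0,"wz":0,"grip":0.95}]}}

```text
t: 39.22
eef_pos: [0.5969, 0.2, 0.2395]
orientation: [0.347, 0.615, -0.114, 0.698]
force: [-0.0, 0.1, -2.9]
width: 0.0274
```

{"method": "apply_moves", "body": {"rows": [{"dx":0,"dy":0,"dz":0,"wx":0,"wy":0,"wz":0,"grip":0.95},{"dx":0,"dy":0,"dz":0,"wx":0,"wy":0,"wz":0,"grip":0.95},{"dx":0,"dy":0,"dz":0,"wx":0,"wy":0,"wz":0,"grip":0.95}]}}

```text
t: 39.47
eef_pos: [0.5974, 0.1989, 0.239]
orientation: [0.348, 0.615, -0.116, 0.698]
force: [-0.1, 0.2, -1.5]
width: 0.0268
```

```bash
python3 - <<'E'
from plan import *
deckerr()
E
```

```text
t 39.47 deck xyz mm [-14.9 -53.8 185.3] rot err [ 0.1 -0.1  0. ] q [-0.89, 0.09, 0.66, 1.81, -0.32, 1.0, -0.78] F [-0.1  0.2 -1.5] w 0.0268
```

Within 1.3 mm of yellow's label axis. Hold.

{"method": "apply_moves", "body": {"rows": [{"dx":0,"dy":0,"dz":-0.001,"wx":0,"wy":0,"wz":0,"grip":0.95},{"dx":0,"dy":0,"dz":0,"wx":0,"wy":0,"wz":0,"grip":0.95},{"dx":0,"dy":0,"dz":0,"wx":0,"wy":0,"wz":0,"grip":0.95},{"dx":0,"dy":0,"dz":0,"wx":0,"wy":0,"wz":0,"grip":0.95},{"dx":0,"dy":0,"dz":0,"wx":0,"wy":0,"wz":0,"grip":0.95},{"dx":0,"dy":0,"dz":0,"wx":0,"wy":0,"wz":0,"grip":0.95},{"dx":0,"dy":0,"dz":0,"wx":0,"wy":0,"wz":0,"grip":0.95},{"dx":0,"dy":0,"dz":0,"wx":0,"wy":0,"wz":0,"grip":0.95}]}}

```text
t: 40.13
eef_pos: [0.5959, 0.2006, 0.2391]
orientation: [0.347, 0.616, -0.115, 0.698]
force: [-0.5, -0.5, -2.4]
width: 0.0272
```

{"method": "apply_moves", "body": {"rows": [{"dx":0,"dy":0,"dz":0,"wx":0,"wy":0,"wz":0,"grip":0.95},{"dx":0,"dy":0,"dz":0,"wx":0,"wy":0,"wz":0,"grip":0.95},{"dx":0,"dy":0,"dz":0,"wx":0,"wy":0,"wz":0,"grip":0.95},{"dx":0,"dy":0,"dz":0,"wx":0,"wy":0,"wz":0,"grip":0.95},{"dx":0,"dy":0,"dz":0,"wx":0,"wy":0,"wz":0,"grip":0.95},{"dx":0,"dy":0,"dz":0,"wx":0,"wy":0,"wz":0,"grip":0.95},{"dx":0,"dy":0,"dz":0,"wx":0,"wy":0,"wz":0,"grip":0.95},{"dx":0,"dy":0,"dz":0,"wx":0,"wy":0,"wz":0,"grip":0.95}]}}

```text
t: 40.8
eef_pos: [0.5959, 0.2005, 0.2391]
orientation: [0.347, 0.616, -0.115, 0.698]
force: [-0.2, 0.8, -2.0]
width: 0.0271
```

{"method": "apply_moves", "body": {"rows": [{"dx":0,"dy":0,"dz":0,"wx":0,"wy":0,"wz":0,"grip":0.95},{"dx":0,"dy":0,"dz":0,"wx":0,"wy":0,"wz":0,"grip":0.95},{"dx":0,"dy":0,"dz":0,"wx":0,"wy":0,"wz":0,"grip":0.95},{"dx":0,"dy":0,"dz":0,"wx":0,"wy":0,"wz":0,"grip":0.95},{"dx":0,"dy":0,"dz":0,"wx":0,"wy":0,"wz":0,"grip":0.95},{"dx":0,"dy":0,"dz":0,"wx":0,"wy":0,"wz":0,"grip":0.95},{"dx":0,"dy":0,"dz":0,"wx":0,"wy":0,"wz":0,"grip":0.95},{"dx":0,"dy":0,"dz":0,"wx":0,"wy":0,"wz":0,"grip":0.95}]}}

```text
t: 41.47
eef_pos: [0.5959, 0.2006, 0.2391]
orientation: [0.347, 0.616, -0.115, 0.698]
force: [0.4, -0.3, -2.8]
width: 0.0273
```

```bash
python3 - <<'E'
from plan import *
deckerr(); grab("wrist","w26")
E
```

```text
t 41.47 deck xyz mm [-14.5 -51.6 185.3] rot err [ 0. -0.  0.] q [-0.9, 0.09, 0.66, 1.81, -0.32, 1.0, -0.79] F [ 0.4 -0.3 -2.8] w 0.0273
```

{"method": "apply_moves", "body": {"rows": [{"dx":0,"dy":0,"dz":-0.015,"wx":0,"wy":0,"wz":0,"grip":0.95},{"dx":0,"dy":0,"dz":-0.02,"wx":0,"wy":0,"wz":0,"grip":0.95},{"dx":0,"dy":0,"dz":-0.02,"wx":0,"wy":0,"wz":0,"grip":0.95},{"dx":0,"dy":0,"dz":-0.02,"wx":0,"wy":0,"wz":0,"grip":0.95},{"dx":0,"dy":0,"dz":-0.02,"wx":0,"wy":0,"wz":0,"grip":0.95},{"dx":0,"dy":0,"dz":-0.01,"wx":0,"wy":0,"wz":0,"grip":0.95},{"dx":0,"dy":0,"dz":0,"wx":0,"wy":0,"wz":0,"grip":0.95},{"dx":0,"dy":0,"dz":0,"wx":0,"wy":0,"wz":0,"grip":0.95}]}}

```text
t: 42.18
eef_pos: [0.5139, 0.2666, 0.2392]
orientation: [0.347, 0.616, -0.114, 0.698]
force: [-0.0, -0.3, -2.5]
width: 0.0268
```

{"method": "apply_moves", "body": {"rows": [{"dx":0,"dy":0,"dz":0,"wx":0,"wy":0,"wz":0,"grip":0.95},{"dx":0,"dy":0,"dz":0,"wx":0,"wy":0,"wz":0,"grip":0.95},{"dx":0,"dy":0,"dz":0,"wx":0,"wy":0,"wz":0,"grip":0.95}]}}

```text
t: 42.43
eef_pos: [0.5147, 0.2656, 0.239]
orientation: [0.348, 0.615, -0.116, 0.698]
force: [-0.2, -0.7, -2.6]
width: 0.027
```

```bash
python3 - <<'E'
from plan import *
deckerr()
E
```

```text
t 42.43 deck xyz mm [-14.7  52.4 185.2] rot err [ 0.1 -0.1  0. ] q [-1.02, -0.06, 0.54, 1.93, -0.13, 0.94, -1.09] F [-0.2 -0.7 -2.6] w 0.027
```

On green's label axis. Hold, then on to blue.

{"method": "apply_moves", "body": {"rows": [{"dx":0,"dy":0,"dz":0,"wx":0,"wy":0,"wz":0,"grip":0.95},{"dx":0,"dy":0,"dz":0,"wx":0,"wy":0,"wz":0,"grip":0.95},{"dx":0,"dy":0,"dz":0,"wx":0,"wy":0,"wz":0,"grip":0.95},{"dx":0,"dy":0,"dz":0,"wx":0,"wy":0,"wz":0,"grip":0.95},{"dx":0,"dy":0,"dz":0,"wx":0,"wy":0,"wz":0,"grip":0.95},{"dx":0,"dy":0,"dz":0,"wx":0,"wy":0,"wz":0,"grip":0.95},{"dx":0,"dy":0,"dz":0,"wx":0,"wy":0,"wz":0,"grip":0.95},{"dx":0,"dy":0,"dz":0,"wx":0,"wy":0,"wz":0,"grip":0.95}]}}

```text
t: 43.1
eef_pos: [0.514, 0.2664, 0.239]
orientation: [0.347, 0.616, -0.115, 0.698]
force: [0.1, -0.6, -0.8]
width: 0.027
```

{"method": "apply_moves", "body": {"rows": [{"dx":0,"dy":0,"dz":0,"wx":0,"wy":0,"wz":0,"grip":0.95},{"dx":0,"dy":0,"dz":0,"wx":0,"wy":0,"wz":0,"grip":0.95},{"dx":0,"dy":0,"dz":0,"wx":0,"wy":0,"wz":0,"grip":0.95},{"dx":0,"dy":0,"dz":0,"wx":0,"wy":0,"wz":0,"grip":0.95},{"dx":0,"dy":0,"dz":0,"wx":0,"wy":0,"wz":0,"grip":0.95},{"dx":0,"dy":0,"dz":0,"wx":0,"wy":0,"wz":0,"grip":0.95},{"dx":0,"dy":0,"dz":0,"wx":0,"wy":0,"wz":0,"grip":0.95},{"dx":0,"dy":0,"dz":0,"wx":0,"wy":0,"wz":0,"grip":0.95}]}}

```text
t: 43.77
eef_pos: [0.5141, 0.2664, 0.239]
orientation: [0.347, 0.616, -0.115, 0.698]
force: [0.3, 0.8, -2.5]
width: 0.0273
```

{"method": "apply_moves", "body": {"rows": [{"dx":0,"dy":0,"dz":0,"wx":0,"wy":0,"wz":0,"grip":0.95},{"dx":0,"dy":0,"dz":0,"wx":0,"wy":0,"wz":0,"grip":0.95},{"dx":0,"dy":0,"dz":0,"wx":0,"wy":0,"wz":0,"grip":0.95},{"dx":0,"dy":0,"dz":0,"wx":0,"wy":0,"wz":0,"grip":0.95},{"dx":0,"dy":0,"dz":0,"wx":0,"wy":0,"wz":0,"grip":0.95},{"dx":0,"dy":0,"dz":0,"wx":0,"wy":0,"wz":0,"grip":0.95},{"dx":0,"dy":0,"dz":0,"wx":0,"wy":0,"wz":0,"grip":0.95},{"dx":0,"dy":0,"dz":0,"wx":0,"wy":0,"wz":0,"grip":0.95}]}}

```text
t: 44.43
eef_pos: [0.5141, 0.2663, 0.239]
orientation: [0.347, 0.616, -0.115, 0.698]
force: [-0.1, -0.1, -1.9]
width: 0.0273
```

```bash
python3 - <<'E'
from plan import *
deckerr(); grab("wrist","w27")
E
```

```text
t 44.43 deck xyz mm [-14.5  53.4 185.2] rot err [ 0. -0.  0.] q [-1.02, -0.06, 0.54, 1.93, -0.13, 0.94, -1.09] F [-0.1 -0.1 -1.9] w 0.0273
```

View pics/w27.png

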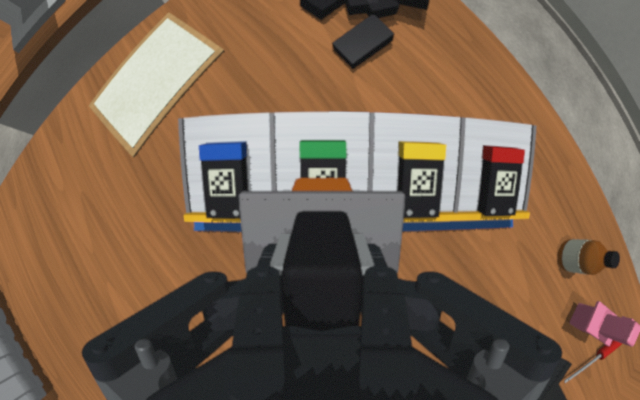

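{"method": "apply_moves", "body": {"rows": [{"dx":0,"dy":0,"dz":-0.015,"wx":0,"wy":0,"wz":0,"grip":0.95},{"dx":0,"dy":0,"dz":-0.02,"wx":0,"wy":0,"wz":0,"grip":0.95},{"dx":0,"dy":0,"dz":-0.02,"wx":0,"wy":0,"wz":0,"grip":0.95},{"dx":0,"dy":0,"dz":-0.02,"wx":0,"wy":0,"wz":0,"grip":0.95},{"dx":0,"dy":0,"dz":-0.02,"wx":0,"wy":0,"wz":0,"grip":0.95},{"dx":0,"dy":0,"dz":-0.009,"wx":0,"wy":0,"wz":0,"grip":0.95},{"dx":0,"dy":0,"dz":0,"wx":0,"wy":0,"wz":0,"grip":0.95},{"dx":0,"dy":0,"dz":0,"wx":0,"wy":0,"wz":0,"grip":0.95}]}}

```text
t: 45.15
eef_pos: [0.433, 0.3315, 0.239]
orientation: [0.347, 0.616, -0.115, 0.698]
force: [0.4, -0.4, -2.1]
width: 0.0269
```

{"method": "apply_moves", "body": {"rows": [{"dx":0,"dy":0,"dz":0,"wx":0,"wy":0,"wz":0,"grip":0.95},{"dx":0,"dy":0,"dz":0,"wx":0,"wy":0,"wz":0,"grip":0.95},{"dx":0,"dy":0,"dz":0,"wx":0,"wy":0,"wz":0,"grip":0.95}]}}

```text
t: 45.4
eef_pos: [0.4337, 0.3308, 0.2389]
orientation: [0.348, 0.615, -0.116, 0.698]
force: [0.2, 0.6, -1.5]
width: 0.0269
```

```bash
python3 - <<'E'
from plan import *
deckerr()
E
```

```text
t 45.4 deck xyz mm [-14.5 156.4 185.1] rot err [ 0.1 -0.1  0. ] q [-1.1, -0.15, 0.38, 2.01, -0.0, 0.93, -1.39] F [ 0.2  0.6 -1.5] w 0.0269
```

{"method": "apply_moves", "body": {"rows": [{"dx":0,"dy":0,"dz":0,"wx":0,"wy":0,"wz":0,"grip":0.95},{"dx":0,"dy":0,"dz":0,"wx":0,"wy":0,"wz":0,"grip":0.95},{"dx":0,"dy":0,"dz":0,"wx":0,"wy":0,"wz":0,"grip":0.95},{"dx":0,"dy":0,"dz":0,"wx":0,"wy":0,"wz":0,"grip":0.95},{"dx":0,"dy":0,"dz":0,"wx":0,"wy":0,"wz":0,"grip":0.95},{"dx":0,"dy":0,"dz":0,"wx":0,"wy":0,"wz":0,"grip":0.95},{"dx":0,"dy":0,"dz":0,"wx":0,"wy":0,"wz":0,"grip":0.95},{"dx":0,"dy":0,"dz":0,"wx":0,"wy":0,"wz":0,"grip":0.95}]}}

```text
t: 46.07
eef_pos: [0.433, 0.3315, 0.2389]
orientation: [0.347, 0.616, -0.115, 0.698]
force: [-0.1, 0.6, -1.5]
width: 0.0272
```

{"method": "apply_moves", "body": {"rows": [{"dx":0,"dy":0,"dz":0,"wx":0,"wy":0,"wz":0,"grip":0.95},{"dx":0,"dy":0,"dz":0,"wx":0,"wy":0,"wz":0,"grip":0.95},{"dx":0,"dy":0,"dz":0,"wx":0,"wy":0,"wz":0,"grip":0.95},{"dx":0,"dy":0,"dz":0,"wx":0,"wy":0,"wz":0,"grip":0.95},{"dx":0,"dy":0,"dz":0,"wx":0,"wy":0,"wz":0,"grip":0.95},{"dx":0,"dy":0,"dz":0,"wx":0,"wy":0,"wz":0,"grip":0.95},{"dx":0,"dy":0,"dz":0,"wx":0,"wy":0,"wz":0,"grip":0.95},{"dx":0,"dy":0,"dz":0,"wx":0,"wy":0,"wz":0,"grip":0.95}]}}

```text
t: 46.73
eef_pos: [0.433, 0.3315, 0.2389]
orientation: [0.347, 0.616, -0.115, 0.698]
force: [-0.1, -0.2, -0.8]
width: 0.0273
```

{"method": "apply_moves", "body": {"rows": [{"dx":0,"dy":0,"dz":0,"wx":0,"wy":0,"wz":0,"grip":0.95},{"dx":0,"dy":0,"dz":0,"wx":0,"wy":0,"wz":0,"grip":0.95},{"dx":0,"dy":0,"dz":0,"wx":0,"wy":0,"wz":0,"grip":0.95},{"dx":0,"dy":0,"dz":0,"wx":0,"wy":0,"wz":0,"grip":0.95},{"dx":0,"dy":0,"dz":0,"wx":0,"wy":0,"wz":0,"grip":0.95},{"dx":0,"dy":0,"dz":0,"wx":0,"wy":0,"wz":0,"grip":0.95},{"dx":0,"dy":0,"dz":0,"wx":0,"wy":0,"wz":0,"grip":0.95},{"dx":0,"dy":0,"dz":0,"wx":0,"wy":0,"wz":0,"grip":0.95}]}}

```text
t: 47.4
eef_pos: [0.433, 0.3315, 0.2389]
orientation: [0.347, 0.616, -0.115, 0.698]
force: [-0.7, 0.4, -1.9]
width: 0.0273
```

```bash
python3 - <<'E'
from plan import *
deckerr(); grab("wrist","w28"); im,d,p=grab("scene","s4"); crop("s4",330,60,490,220,4,"s4c")
s=get_state()
# first rise along the tool, then swing back
pp=s['eef_pos']-R.from_quat(s['orientation']).as_matrix()[:,0]*.06
plan([.603,-.0644,.29],down(-75.2),grip=.95,maxmm=25,start=(pp,R.from_quat(s['orientation'])))
E
```

```text
t 47.4 deck xyz mm [-14.5 157.4 185.1] rot err [-0. -0.  0.] q [-1.1, -0.15, 0.37, 2.01, -0.0, 0.93, -1.39] F [-0.7  0.4 -1.9] w 0.0273
[{"dx": 0, "dy": -0.002, "dz": 0.022, "wx": 2.0, "wy": -0.4, "wz": -1.1, "grip": 0.95}, {"dx": -0.001, "dy": -0.001, "dz": 0.023, "wx": 2.0, "wy": -0.3, "wz": -1.1, "grip": 0.95}, {"dx": 0, "dy": -0.002, "dz": 0.023, "wx": 2.0, "wy": -0.4, "wz": -1.0, "grip": 0.95}, {"dx": -0.001, "dy": -0.002, "dz": 0.023, "wx": 2.0, "wy": -0.3, "wz": -1.1, "grip": 0.95}, {"dx": -0.001, "dy": -0.002, "dz": 0.023, "wx": 2.0, "wy": -0.4, "wz": -1.1, "grip": 0.95}, {"dx": 0, "dy": -0.003, "dz": 0.023, "wx": 2.0, "wy": -0.3, "wz": -1.1, "grip": 0.95}, {"dx": -0.001, "dy": -0.002, "dz": 0.023, "wx": 2.0, "wy": -0.4, "wz": -1.1, "grip": 0.95}, {"dx": -0.001, "dy": -0.003, "dz": 0.024, "wx": 2.0, "wy": -0.3, "wz": -1.0, "grip": 0.95}]
[{"dx": -0.001, "dy": -0.003, "dz": 0.024, "wx": 2.0, "wy": -0.4, "wz": -1.1, "grip": 0.95}, {"dx": -0.001, "dy": -0.004, "dz": 0.024, "wx": 2.0, "wy": -0.3, "wz": -1.1, "grip": 0.95}, {"dx": -0.001, "dy": -0.003, "dz": 0.024, "wx": 2.0, "wy": -0.4, "wz": -1.1, "grip": 0.95}, {"dx": -0.001, "dy": -0.004, "dz": 0.024, "wx": 2.0, "wy": -0.3, "wz": -1.1, "grip": 0.95}, {"dx": -0.001, "dy": -0.004, "dz": 0.024, "wx": 2.0, "wy": -0.4, "wz": -1.0, "grip": 0.95}, {"dx": 0, "dy": -0.004, "dz": 0.025, "wx": 2.0, "wy": -0.3, "wz": -1.1, "grip": 0.95}, {"dx": -0.001, "dy": -0.004, "dz": 0.024, "wx": 2.0, "wy": -0.4, "wz": -1.1, "grip": 0.95}, {"dx": 0, "dy": -0.005, "dz": 0.025, "wx": 2.0, "wy": -0.3, "wz": -1.1, "grip": 0.95}]
[{"dx": 0, "dy": -0.005, "dz": 0.025, "wx": 2.0, "wy": -0.4, "wz": -1.0, "grip": 0.95}, {"dx": 0, "dy": -0.005, "dz": 0.025, "wx": 2.0, "wy": -0.3, "wz": -1.1, "grip": 0.95}]
rows 18 end [ 0.6031 -0.0644  0.2897]
```

View pics/s4c.png

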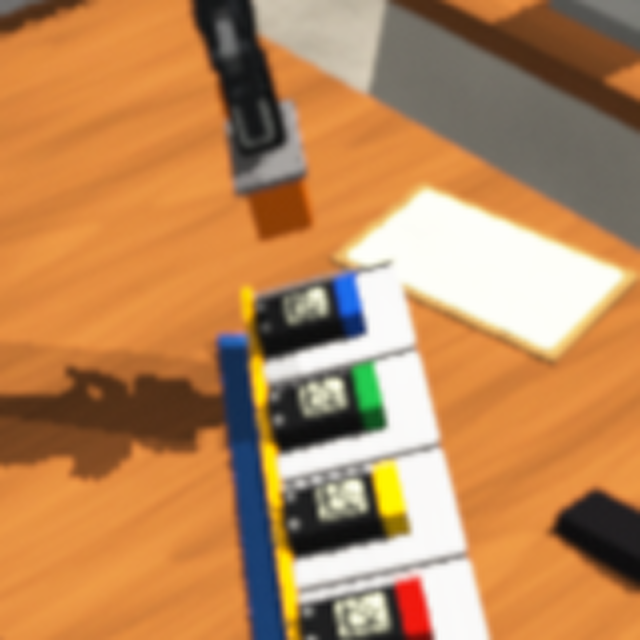

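View pics/w28.png

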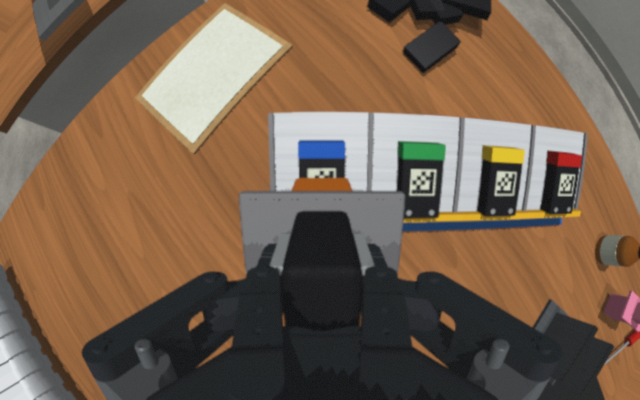

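{"method": "apply_moves", "body": {"rows": [{"dx":-0.02,"dy":0,"dz":0,"wx":0,"wy":0,"wz":0,"grip":0.95},{"dx":-0.02,"dy":0,"dz":0,"wx":0,"wy":0,"wz":0,"grip":0.95},{"dx":-0.02,"dy":0,"dz":0,"wx":0,"wy":0,"wz":0,"grip":0.95}]}}

```text
t: 47.75
eef_pos: [0.4198, 0.3151, 0.2957]
orientation: [0.347, 0.616, -0.115, 0.698]
force: [0.1, 0.4, -2.2]
width: 0.0269
```

{"method": "apply_moves", "body": {"rows": [{"dx":0,"dy":-0.002,"dz":0.022,"wx":2.0,"wy":-0.4,"wz":-1.1,"grip":0.95},{"dx":-0.001,"dy":-0.001,"dz":0.023,"wx":2.0,"wy":-0.3,"wz":-1.1,"grip":0.95},{"dx":0,"dy":-0.002,"dz":0.023,"wx":2.0,"wy":-0.4,"wz":-1.0,"grip":0.95},{"dx":-0.001,"dy":-0.002,"dz":0.023,"wx":2.0,"wy":-0.3,"wz":-1.1,"grip":0.95},{"dx":-0.001,"dy":-0.002,"dz":0.023,"wx":2.0,"wy":-0.4,"wz":-1.1,"grip":0.95},{"dx":0,"dy":-0.003,"dz":0.023,"wx":2.0,"wy":-0.3,"wz":-1.1,"grip":0.95},{"dx":-0.001,"dy":-0.002,"dz":0.023,"wx":2.0,"wy":-0.4,"wz":-1.1,"grip":0.95},{"dx":-0.001,"dy":-0.003,"dz":0.024,"wx":2.0,"wy":-0.3,"wz":-1.0,"grip":0.95}]}}

```text
t: 48.42
eef_pos: [0.5354, 0.1712, 0.2928]
orientation: [0.391, 0.6, -0.26, 0.647]
force: [-0.3, -0.4, -2.2]
width: 0.0267
```

{"method": "apply_moves", "body": {"rows": [{"dx":-0.001,"dy":-0.003,"dz":0.024,"wx":2.0,"wy":-0.4,"wz":-1.1,"grip":0.95},{"dx":-0.001,"dy":-0.004,"dz":0.024,"wx":2.0,"wy":-0.3,"wz":-1.1,"grip":0.95},{"dx":-0.001,"dy":-0.003,"dz":0.024,"wx":2.0,"wy":-0.4,"wz":-1.1,"grip":0.95},{"dx":-0.001,"dy":-0.004,"dz":0.024,"wx":2.0,"wy":-0.3,"wz":-1.1,"grip":0.95},{"dx":-0.001,"dy":-0.004,"dz":0.024,"wx":2.0,"wy":-0.4,"wz":-1.0,"grip":0.95},{"dx":0,"dy":-0.004,"dz":0.025,"wx":2.0,"wy":-0.3,"wz":-1.1,"grip":0.95},{"dx":-0.001,"dy":-0.004,"dz":0.024,"wx":2.0,"wy":-0.4,"wz":-1.1,"grip":0.95},{"dx":0,"dy":-0.005,"dz":0.025,"wx":2.0,"wy":-0.3,"wz":-1.1,"grip":0.95}]}}

```text
t: 49.08
eef_pos: [0.5979, -0.0143, 0.2904]
orientation: [0.424, 0.57, -0.399, 0.579]
force: [0.3, -0.3, -1.7]
width: 0.0273
```

{"method": "apply_moves", "body": {"rows": [{"dx":0,"dy":-0.005,"dz":0.025,"wx":2.0,"wy":-0.4,"wz":-1.0,"grip":0.95},{"dx":0,"dy":-0.005,"dz":0.025,"wx":2.0,"wy":-0.3,"wz":-1.1,"grip":0.95},{"dx":0,"dy":0,"dz":0,"wx":0,"wy":0,"wz":0,"grip":0.95},{"dx":0,"dy":0,"dz":0,"wx":0,"wy":0,"wz":0,"grip":0.95},{"dx":0,"dy":0,"dz":0,"wx":0,"wy":0,"wz":0,"grip":0.95},{"dx":0,"dy":0,"dz":0,"wx":0,"wy":0,"wz":0,"grip":0.95},{"dx":0,"dy":0,"dz":0,"wx":0,"wy":0,"wz":0,"grip":0.95}]}}

```text
t: 49.67
eef_pos: [0.6032, -0.063, 0.2897]
orientation: [0.431, 0.561, -0.43, 0.561]
force: [0.1, -0.7, -2.1]
width: 0.0272
```

```bash
python3 - <<'E'
from plan import *
info(); grab("wrist","w29"); plan([.603,-.0644,.26],down(-75.2),grip=.95,cyl=False,n=3)
E
```

```text
t 49.67 pos [ 0.6032 -0.063   0.2897] toolx [ 0.     0.001 -1.   ] jaw yaw -75.0 q [-0.63, 0.27, 0.83, 1.52, -0.2, 1.44, -1.1] F [ 0.1 -0.7 -2.1] w 0.0272
[{"dx": 0.01, "dy": 0, "dz": 0, "wx": 0, "wy": 0, "wz": 0, "grip": 0.95}, {"dx": 0.01, "dy": 0, "dz": 0.001, "wx": 0.1, "wy": 0, "wz": 0, "grip": 0.95}, {"dx": 0.01, "dy": 0, "dz": 0, "wx": 0, "wy": -0.1, "wz": 0, "grip": 0.95}]
rows 3 end [ 0.6034 -0.0641  0.2597]
```

View pics/w29.png

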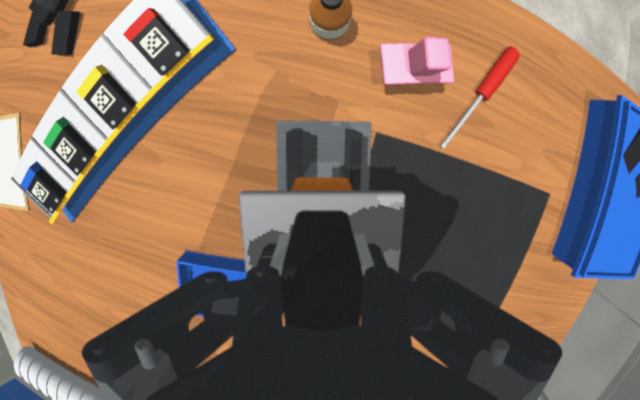

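{"method": "apply_moves", "body": {"rows": [{"dx":0.02,"dy":0,"dz":0.001,"wx":0.1,"wy":0,"wz":0,"grip":0.95},{"dx":0.025,"dy":0,"dz":0.0005,"wx":0,"wy":0,"wz":0,"grip":0.95},{"dx":0.025,"dy":0,"dz":0,"wx":0,"wy":0,"wz":0,"grip":0.95},{"dx":0.02,"dy":0,"dz":0,"wx":0,"wy":0,"wz":0,"grip":0.95},{"dx":0,"dy":0,"dz":0,"wx":0,"wy":0,"wz":0,"grip":0.95},{"dx":0,"dy":0,"dz":0,"wx":0,"wy":0,"wz":0,"grip":0.95},{"dx":0,"dy":0,"dz":0,"wx":0,"wy":0,"wz":0,"grip":0.95},{"dx":0,"dy":0,"dz":0,"wx":0,"wy":0,"wz":0,"grip":0.95}]}}

```text
t: 50.38
eef_pos: [0.6044, -0.0658, 0.2015]
orientation: [0.433, 0.559, -0.431, 0.561]
force: [0.5, -0.4, -2.5]
width: 0.0273
```

```bash
python3 - <<'E'
from plan import *
info(); grab("wrist","w30"); crop("w30",220,100,430,290,3,"w30c"); print(np.round(R.from_matrix(down(-75.2)).inv().apply(np.array([.603,-.0644,.1211])-get_state()['eef_pos']),4))
E
```

```text
t 50.38 pos [ 0.6044 -0.0658  0.2015] toolx [ 0.003  0.001 -1.   ] jaw yaw -75.3 q [-0.61, 0.33, 0.81, 1.65, -0.25, 1.27, -1.07] F [ 0.5 -0.4 -2.5] w 0.0273
[ 0.0802 -0.001  -0.0018]
```

View pics/w30c.png

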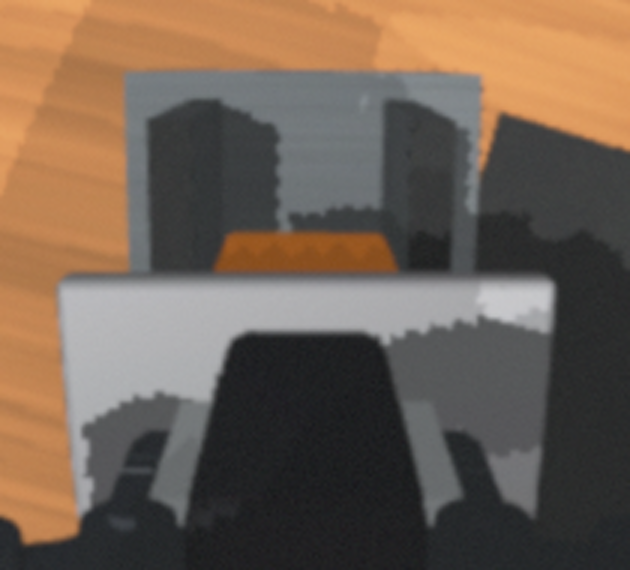

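{"method": "apply_moves", "body": {"rows": [{"dx":0.005,"dy":-0.001,"dz":-0.001,"wx":0,"wy":0,"wz":0,"grip":0.95},{"dx":0.008,"dy":0,"dz":0,"wx":0,"wy":0,"wz":0,"grip":0.95},{"dx":0.008,"dy":0,"dz":0,"wx":0,"wy":0,"wz":0,"grip":0.95},{"dx":0.006,"dy":0,"dz":0,"wx":0,"wy":0,"wz":0,"grip":0.95},{"dx":0,"dy":0,"dz":0,"wx":0,"wy":0,"wz":0,"grip":0.95},{"dx":0,"dy":0,"dz":0,"wx":0,"wy":0,"wz":0,"grip":0.95}]}}

```text
t: 50.93
eef_pos: [0.6019, -0.0651, 0.172]
orientation: [0.432, 0.56, -0.432, 0.56]
force: [0.2, -0.0, -1.9]
width: 0.0273
```

```bash
python3 - <<'E'
from plan import *
info(); print(np.round(R.from_matrix(down(-75.2)).inv().apply(np.array([.603,-.0644,.1211])-get_state()['eef_pos']),4))
E
```

```text
t 50.93 pos [ 0.6019 -0.0651  0.172 ] toolx [-0.001  0.    -1.   ] jaw yaw -75.3 q [-0.6, 0.35, 0.8, 1.69, -0.27, 1.22, -1.06] F [ 0.2 -0.  -1.9] w 0.0273
[ 0.0509  0.0012 -0.0004]
```

{"method": "apply_moves", "body": {"rows": [{"dx":0.008,"dy":0.001,"dz":0,"wx":0,"wy":0,"wz":0,"grip":0.95},{"dx":0.01,"dy":0,"dz":0,"wx":0,"wy":0,"wz":0,"grip":0.95},{"dx":0.01,"dy":0,"dz":0,"wx":0,"wy":0,"wz":0,"grip":0.95},{"dx":0.008,"dy":0,"dz":0,"wx":0,"wy":0,"wz":0,"grip":0.95},{"dx":0.004,"dy":0,"dz":0,"wx":0,"wy":0,"wz":0,"grip":0.95},{"dx":0,"dy":0,"dz":0,"wx":0,"wy":0,"wz":0,"grip":0.95},{"dx":0,"dy":0,"dz":0,"wx":0,"wy":0,"wz":0,"grip":0.95},{"dx":0,"dy":0,"dz":0,"wx":0,"wy":0,"wz":0,"grip":0.95}]}}

```text
t: 51.6
eef_pos: [0.6035, -0.0649, 0.133]
orientation: [0.432, 0.56, -0.431, 0.56]
force: [-0.4, 0.1, -1.4]
width: 0.027
```

```bash
python3 - <<'E'
from plan import *
info(); print(np.round(R.from_matrix(down(-75.2)).inv().apply(np.array([.603,-.0644,.1211])-get_state()['eef_pos']),4))
E
```

```text
t 51.6 pos [ 0.6035 -0.0649  0.133 ] toolx [ 0.001  0.001 -1.   ] jaw yaw -75.3 q [-0.58, 0.39, 0.78, 1.73, -0.3, 1.15, -1.03] F [-0.4  0.1 -1.4] w 0.027
[ 0.0119 -0.0004 -0.0006]
```

{"method": "apply_moves", "body": {"rows": [{"dx":0.005,"dy":0,"dz":-0.0005,"wx":0,"wy":0,"wz":0,"grip":0.95},{"dx":0.004,"dy":0,"dz":0,"wx":0,"wy":0,"wz":0,"grip":0.95},{"dx":0.002,"dy":0,"dz":0,"wx":0,"wy":0,"wz":0,"grip":0.95},{"dx":0,"dy":0,"dz":0,"wx":0,"wy":0,"wz":0,"grip":0.95},{"dx":0,"dy":0,"dz":0,"wx":0,"wy":0,"wz":0,"grip":0.95}]}}

```text
t: 52.02
eef_pos: [0.6031, -0.0643, 0.1215]
orientation: [0.432, 0.56, -0.432, 0.56]
force: [0.8, -0.7, -2.5]
width: 0.0272
```

```bash
python3 - <<'E'
from plan import *
info(); grab("wrist","w31"); print(np.round(R.from_matrix(down(-75.2)).inv().apply(np.array([.603,-.0644,.1211])-get_state()['eef_pos']),4))
E
```

```text
t 52.02 pos [ 0.6031 -0.0643  0.1215] toolx [ 0.     0.001 -1.   ] jaw yaw -75.3 q [-0.58, 0.4, 0.77, 1.74, -0.31, 1.13, -1.03] F [ 0.8 -0.7 -2.5] w 0.0272
[ 0.0005 -0.0001  0.    ]
```

View pics/w31.png

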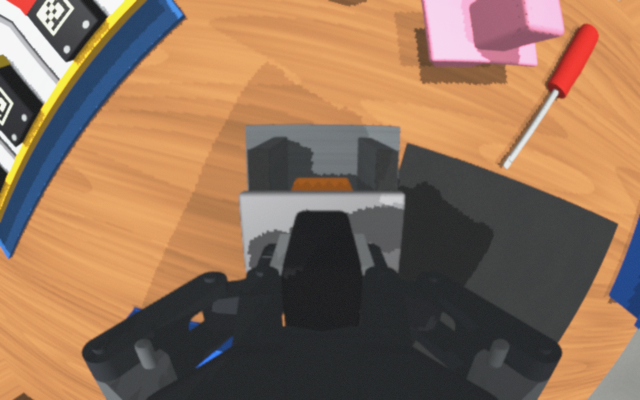

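Same view as at the pick. Half a millimetre more for contact, then release.

{"method": "apply_moves", "body": {"rows": [{"dx":0.001,"dy":0,"dz":0,"wx":0,"wy":0,"wz":0,"grip":0.95},{"dx":0,"dy":0,"dz":0,"wx":0,"wy":0,"wz":0,"grip":0.95},{"dx":0,"dy":0,"dz":0,"wx":0,"wy":0,"wz":0,"grip":0.6},{"dx":0,"dy":0,"dz":0,"wx":0,"wy":0,"wz":0,"grip":0.3},{"dx":0,"dy":0,"dz":0,"wx":0,"wy":0,"wz":0,"grip":0.25},{"dx":0,"dy":0,"dz":0,"wx":0,"wy":0,"wz":0,"grip":0.25},{"dx":0,"dy":0,"dz":0,"wx":0,"wy":0,"wz":0,"grip":0.25}]}}

```text
t: 52.65
eef_pos: [0.6032, -0.0643, 0.1207]
orientation: [0.432, 0.56, -0.432, 0.56]
force: [-0.3, 0.1, 0.4]
width: 0.0641
```

{"method": "apply_moves", "body": {"rows": [{"dx":-0.01,"dy":0,"dz":0,"wx":0,"wy":0,"wz":0,"grip":0.25},{"dx":-0.02,"dy":0,"dz":0,"wx":0,"wy":0,"wz":0,"grip":0.25},{"dx":-0.03,"dy":0,"dz":0,"wx":0,"wy":0,"wz":0,"grip":0.25},{"dx":-0.035,"dy":0,"dz":0,"wx":0,"wy":0,"wz":0,"grip":0.25},{"dx":-0.035,"dy":0,"dz":0,"wx":0,"wy":0,"wz":0,"grip":0.25},{"dx":-0.03,"dy":0,"dz":0,"wx":0,"wy":0,"wz":0,"grip":0.25}]}}

```text
t: 53.15
eef_pos: [0.6031, -0.0649, 0.2839]
orientation: [0.433, 0.559, -0.431, 0.56]
force: [1.6, -1.2, -0.6]
width: 0.064
```

```bash
python3 - <<'E'
from plan import *
info(); grab("wrist","w32"); plan([.50,.05,.30],down(-75.2),grip=.25,cyl=True)
E
```

```text
t 53.15 pos [ 0.6031 -0.0649  0.2839] toolx [ 0.002  0.001 -1.   ] jaw yaw -75.3 q [-0.63, 0.28, 0.83, 1.53, -0.21, 1.42, -1.1] F [ 1.6 -1.2 -0.6] w 0.064
[{"dx": -0.002, "dy": -0.012, "dz": -0.03, "wx": 0, "wy": 0, "wz": -0.1, "grip": 0.25}, {"dx": -0.002, "dy": -0.013, "dz": -0.03, "wx": 0, "wy": 0, "wz": -0.1, "grip": 0.25}, {"dx": -0.003, "dy": -0.014, "dz": -0.027, "wx": -0.1, "wy": 0, "wz": -0.1, "grip": 0.25}, {"dx": -0.002, "dy": -0.016, "dz": -0.027, "wx": 0, "wy": 0.1, "wz": -0.1, "grip": 0.25}, {"dx": -0.002, "dy": -0.017, "dz": -0.024, "wx": 0, "wy": 0, "wz": -0.1, "grip": 0.25}]
rows 5 end [0.5004 0.0498 0.3002]
```

View pics/w32.png

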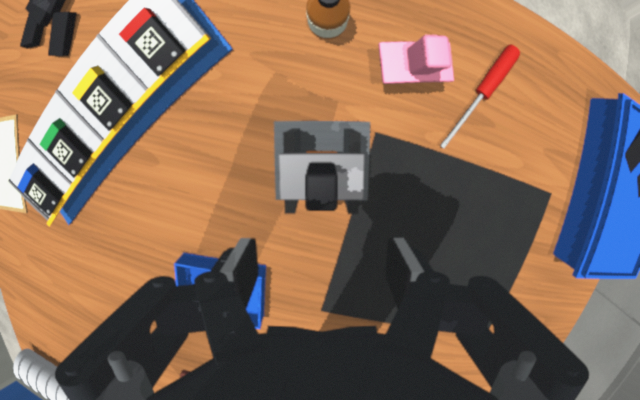

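Reader is hanging level in the stand. Move aside and compare the whole scene with the start.

{"method": "apply_moves", "body": {"rows": [{"dx":-0.002,"dy":-0.012,"dz":-0.03,"wx":0,"wy":0,"wz":0,"grip":0.25},{"dx":-0.002,"dy":-0.013,"dz":-0.03,"wx":0,"wy":0,"wz":0,"grip":0.25},{"dx":-0.003,"dy":-0.014,"dz":-0.027,"wx":0,"wy":0,"wz":0,"grip":0.25},{"dx":-0.002,"dy":-0.016,"dz":-0.027,"wx":0,"wy":0,"wz":0,"grip":0.25},{"dx":-0.002,"dy":-0.017,"dz":-0.024,"wx":0,"wy":0,"wz":0,"grip":0.25},{"dx":0,"dy":0,"dz":0,"wx":0,"wy":0,"wz":0,"grip":0.25},{"dx":0,"dy":0,"dz":0,"wx":0,"wy":0,"wz":0,"grip":0.25},{"dx":0,"dy":0,"dz":0,"wx":0,"wy":0,"wz":0,"grip":0.25}]}}

```text
t: 53.87
eef_pos: [0.4987, 0.0503, 0.2922]
orientation: [0.432, 0.56, -0.431, 0.56]
force: [0.4, -0.6, 0.1]
width: 0.064
```

```bash
python3 - <<'E'
from plan import *
info(); im,d,p=grab("top","topF"); im,d,ps=grab("scene","sF")
a=cv2.imread("pics/topF.png"); M,o=deckT(); big=cv2.resize(a[90:265,135:295],None,fx=3,fy=3,interpolation=cv2.INTER_CUBIC)
for y in (-.1575,-.0525,.0525,.1575):
    pts=np.array([[.025,y-.023,.024],[.025,y+.023,.024],[-.055,y+.023,.024],[-.055,y-.023,.024],[-.015,y,.024]])
    for q in proj(p,pts@M.T+o): cv2.circle(big,tuple(((q-[135,90])*3+1).round().astype(int).tolist()),2,(255,0,255),-1)
cv2.imwrite("pics/rackF.png",big)
crop("topF",310,80,400,210,4,"standF")
b=cv2.imread("pics/top1.png"); df=cv2.absdiff(a,b).max(2)
cv2.imwrite("pics/dF.png",np.hstack([cv2.resize(a,(400,250)),cv2.cvtColor(cv2.resize(df,(400,250)),cv2.COLOR_GRAY2BGR)]))
E
```

```text
t 53.87 pos [0.4987 0.0503 0.2922] toolx [ 0.001  0.001 -1.   ] jaw yaw -75.3 q [-0.93, -0.04, 0.73, 1.75, 0.02, 1.41, -1.51] F [ 0.4 -0.6  0.1] w 0.064
```

View pics/rackF.png

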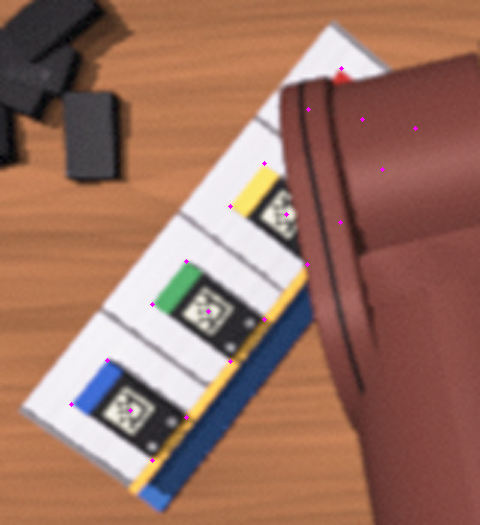

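View pics/sF.png

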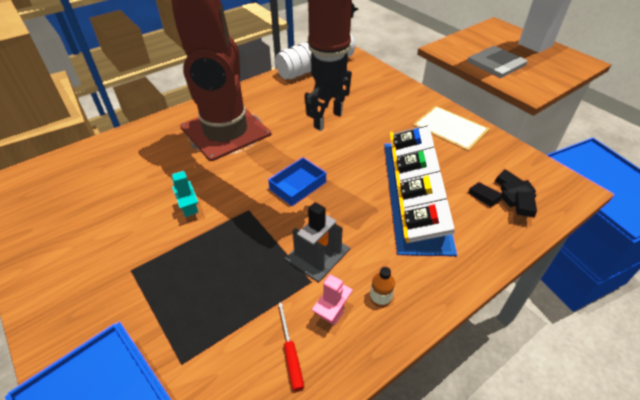

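View pics/dF.png

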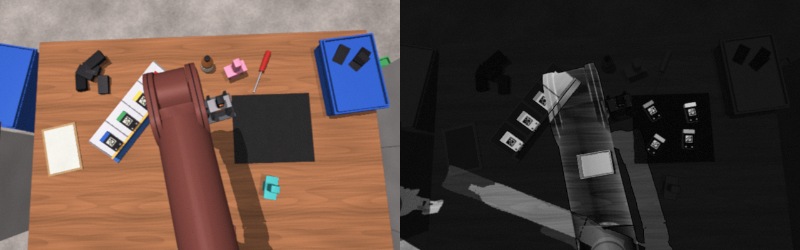

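View pics/standF.png

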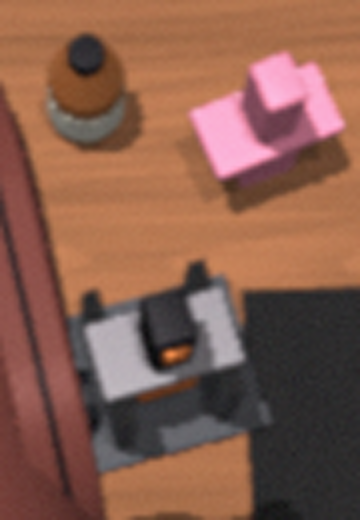

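```bash
python3 -c "
from cell import sign_off; print(sign_off())"
```

```text
the job is handed in; nothing more can be done
None
```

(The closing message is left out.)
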